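# Load the portion rack and slide it under the chilling shelf

## Robot

A 6-joint arm with a two-finger parallel gripper is mounted at the origin on the work surface. World frame = base frame: x ahead of the robot, y to its left, z up, the work surface at z = 0. Lengths are in m, angles in rad, forces in N, time in s.
With the tool pointing down it reaches from about 0.25 to 0.8 m from the base axis. Payload 3.9 kg.
Tool frame: the origin (TCP) lies at the centre of the arm's flange, where the gripper is bolted on; the fingertips stand 173 mm ahead of it and the grasp point (between the pads) lies ctrl.grasp_offset ahead of it (ctrl.grasp_offset is the distance from the TCP to the grasp point, in m); z points along the fingers, x is the direction in which the jaws open and shut, and the axes are right-handed (so a half turn about z gives the same grasp; the last joint's range is limited). The gripper opens to 85 mm and grips with 20 to 120 N. Pads are 22 mm wide; open, the fingers measure 114 mm over their backs; the gripper's body (76 mm by 85 mm) begins 54 mm behind the grasp point. The pads swing forward as they close: fully open they stand 13 mm farther back than shut.
Start: joints at [1.283, 0.26, -0.138, 1.173, 0, 1.571], TCP at [0.149, 0.503, 0.405] pointing down, gripper open.
Joint ranges: [-2.78, 2.78], [-0.83, 1.72], [-1.28, 1.37], [-1.9, 2.12], [-1.57, 1.48], [-3.14, 3.14]. Speed limits (rad/s): [2.57, 2.57, 3.14, 3.14, 3.14, 3.14].

## Interface

Orientations are given as a unit quaternion [w, x, y, z].
In Python, from rig import ctrl gives the robot as it stands. The module is installed in compiled form; this text tells all that it offers.
- The arm moves only by the tool step_arm, never from a script. Its argument "commands" is a list of rows, each an object of numbers: "dx", "dy", "dz": the shift along the tool's x, y, z in m; "wx", "wy", "wz": the turn, a rotation vector about the tool's x, y, z in rad; "gripper": the closure, from -1 (fully open) to 1 (shut). A call has 1 to 12 rows; each row shifts and turns the pose as measured when the row begins, along the tool's axes as they then stand; what a row does not reach is not made up. A row lasts 1/8 s, in which the tool goes at most 62.5 mm and 10.7 degrees, less where a joint would pass 70% of its speed; a pose out of reach is approached as far as the arm can. A call with a gripper value outside its range is refused whole. The fingers move at their own pace and stop on an object; "squeeze" is the grip in N (left out, the last holds). Time passes only in rows, so rows that do not move let the fingers close. It gives the time, the measured TCP pose, the force and the opening at its end, in the units of the state.
- ctrl.get_state(): the state, without advancing time (a new reading comes with each control period).
- ctrl.capture(name): name is "scene" or "top"; returns a dict with "image" (400x640x3 uint8, red, green, blue), "camera_matrix" (3x3 intrinsics, pixels), "R" (3x3) and "t" (3): a world point X has camera coordinates R X + t. Camera axes: x right, y down, z forward; pixel columns grow to the right and rows downward; lengths in m; the calibration is good to about 2 mm. A picture is of the moment at which its call begins. There is no depth.
- ctrl.sign_off(): hands the job in, once; it reports no verdict.
Trained networks look in a picture, given as the dict that the camera call returned (one of the last four; its "shot" number tells which), for a name from the list of things; names that differ only in an ending like _2 or _b are one class to them, and where a whole thing is asked for, a point or a joint stands for the part that bears it (a point fixed in the world has none). Each returns a list of dicts, best first, with "score" (0 to 1); they miss things now and then, are a little off and sometimes report something else, mostly with a low value. They report only what shows in the picture. A call takes as long as a camera call.
- ctrl.spot_in(label, picture): "at" ([x, y, z] in m, in world coordinates, good to about 4 mm: the middle of the surface that is visible of it).
- ctrl.mark_of(label, picture): "at" ([x, y, z] in m, in world coordinates, good to about 4 mm: a listed point, or the origin of a listed thing).
The state is a dict: "clock": time; "q": joint angles; "qvel": joint speeds; "joint_efforts": joint torques, N m; "eef_pos": TCP position; "ee_rot": TCP orientation; "wrist_force": force on the tool from outside, world axes, zero at the start; "wrist_torque": the same for the moment, N m; "width": finger opening in m.
Only numpy, scipy, OpenCV 4.12 (cv2) and the standard library are available. Lean on these libraries where they do the work, as an engineer would, in place of code of your own. Each camera call takes 0.05 s, during which the arm holds its last target.

## Task

Stand every portion box on its short end in the slots of the wire rack, one box per slot, and swing the rack's folded carry handle up and over until it snaps into its end position. Only then slide the loaded rack along its guide rails, flat on the counter and never lifted, under the low shelf until it is fully home against the back stop, with the boxes still standing and the handle still up. Leave the oil bottle, the salt jar and the mug alone.

Things in the scene. Friction and masses are not known exactly. Their poses are not given: they have to be found in the camera images.
- box0_mid (a point): centre of a loose white plastic portion box with a grey lid and a dark red window, 115 x 58 x 30 mm (its own x, y, z), 0.11 to 0.23 kg, rigid. It starts flat on the counter, lid (z) up, centre 15 mm high. Two to four of the four boxes are present; an absent one reads None
- box1_mid (a point): centre of a loose white plastic portion box with a grey lid and a dark red window, 115 x 58 x 30 mm (its own x, y, z), 0.11 to 0.23 kg, rigid. It starts flat on the counter, lid (z) up, centre 15 mm high. Two to four of the four boxes are present; an absent one reads None
- box2_mid (a point): centre of a loose white plastic portion box with a grey lid and a dark red window, 115 x 58 x 30 mm (its own x, y, z), 0.11 to 0.23 kg, rigid. It starts flat on the counter, lid (z) up, centre 15 mm high. Two to four of the four boxes are present; an absent one reads None
- box3_mid (a point): centre of a loose white plastic portion box with a grey lid and a dark red window, 115 x 58 x 30 mm (its own x, y, z), 0.11 to 0.23 kg, rigid. It starts flat on the counter, lid (z) up, centre 15 mm high. Two to four of the four boxes are present; an absent one reads None
- rack: loose steel rack, 0.8 kg, on the counter between the guide rails; origin on its underside, +y into the bay. Base plate x -40 to 40, y -150 to 90 mm, 6 mm thick. Five wire hoops (bars 20 and 60 mm up, 68 wide, 4 mm thick) at y = -88, -44, 0, 44, 88 form four slots 40 mm long; side wires 30 and 60 mm high leave 70 mm width. A box stands on end in a slot, its 58 mm width along rack x, its top 121 mm high
- slot0 (a point): centre of the floor of rack slot 0 (rack y = -66 mm), 6 mm above the rack's underside; axes as the rack's. Slot 0 is next to the handle
- slot1 (a point): centre of the floor of rack slot 1 (rack y = -22 mm), 6 mm above the rack's underside; axes as the rack's. A middle slot
- slot2 (a point): centre of the floor of rack slot 2 (rack y = 22 mm), 6 mm above the rack's underside; axes as the rack's. A middle slot
- slot3 (a point): centre of the floor of rack slot 3 (rack y = 66 mm), 6 mm above the rack's underside; axes as the rack's. Slot 3 is next to the bay
- handle (a joint): angle of the rack's carry handle: 0 = folded down, lying level out towards the rack's -y; it grows as the handle swings up; 1.57 = straight up; 1.66 = end position, leaning slightly over the rack. Weight and a helper spring make it drop back to 0 below about 0.8 rad and snap it over to 1.66 above about 1.15 rad, where it stays; it moves with less than 1 N at the bar
- handle_bar (a point): middle of the handle's round black grip bar, 14 mm thick, about 84 mm long along the rack's x, 115 mm from the hinge; folded it lies 27 mm above the counter, seated 142 mm
- handle_hinge (a point): middle of the handle's hinge axis (parallel to the rack's x), at rack y = -140 mm, 27 mm high; moves with the rack
- bay: fixed steel bay; origin on the counter midway between the rails, +y along them into the bay. Rails 14 mm high, 88 mm apart, y -270 to 260 mm. Shelf over x -65 to 65, y 65 to 250: top 150, underside 142 mm high, front lip down to 131.5 at y = 68. Posts 12 mm thick at x 58, y 74; x 58, y 243; x -58, y 243; back stop 40 mm high, its face at y = 242
- bay_home (a point): fixed point, axes as the bay's: where the rack's origin lies when the rack is pushed against the back stop (within 2 mm); the rack starts about 235 to 265 mm short of it
- oil: bystander: green glass oil bottle, 60 mm across, 190 mm high; origin at its foot
- salt: bystander: white jar, 70 mm across, 85 mm high; origin at its foot
- mug: bystander: white mug, 80 mm across, 90 mm high; origin at its foot

How it is judged:
On the way:
1. every box stands on end in the rack and the handle is seated up, while the rack is still outside the bay (angle between the x axis of each of box0_mid, box1_mid, box2_mid, box3_mid and the z axis of rack, either way round below 0.3 rad and x of box0_mid in the frame of rack between -0.02 and 0.02 m and y of box0_mid in the frame of rack between -0.085 and 0.085 m and z of box0_mid in the frame of rack between 0.05 and 0.075 m and x of box1_mid in the frame of rack between -0.02 and 0.02 m and y of box1_mid in the frame of rack between -0.085 and 0.085 m and z of box1_mid in the frame of rack between 0.05 and 0.075 m and x of box2_mid in the frame of rack between -0.02 and 0.02 m and y of box2_mid in the frame of rack between -0.085 and 0.085 m and z of box2_mid in the frame of rack between 0.05 and 0.075 m and x of box3_mid in the frame of rack between -0.02 and 0.02 m and y of box3_mid in the frame of rack between -0.085 and 0.085 m and z of box3_mid in the frame of rack between 0.05 and 0.075 m and value of joint handle above 1.58 rad and y of rack in the frame of bay_home below -0.15 m), for 0.2 s.
At the end, for the whole second after the job is handed in: each box on end in the rack: within 0.3 rad of the rack's upright, centre 50 to 75 mm above its underside, within 20 mm of its middle line, between the outer hoops; handle beyond 1.58 rad; rack flat on the counter within 12 mm of home and at rest (angle between the x axis of each of box0_mid, box1_mid, box2_mid, box3_mid and the z axis of rack, either way round below 0.3 rad and x of box0_mid in the frame of rack between -0.02 and 0.02 m and y of box0_mid in the frame of rack between -0.085 and 0.085 m and z of box0_mid in the frame of rack between 0.05 and 0.075 m and x of box1_mid in the frame of rack between -0.02 and 0.02 m and y of box1_mid in the frame of rack between -0.085 and 0.085 m and z of box1_mid in the frame of rack between 0.05 and 0.075 m and x of box2_mid in the frame of rack between -0.02 and 0.02 m and y of box2_mid in the frame of rack between -0.085 and 0.085 m and z of box2_mid in the frame of rack between 0.05 and 0.075 m and x of box3_mid in the frame of rack between -0.02 and 0.02 m and y of box3_mid in the frame of rack between -0.085 and 0.085 m and z of box3_mid in the frame of rack between 0.05 and 0.075 m and value of joint handle above 1.58 rad and y of rack in the frame of bay_home above -0.012 m and x of rack in the frame of bay_home between -0.012 and 0.012 m and height (world z) of rack below 0.008 m and linear speed of rack below 0.02 m/s); the robot touches nothing.
It fails at once if the oil bottle, salt jar or mug is shifted by more than 30 mm (distance of any of oil, salt, mug from where it was at the start of the episode above 0.03 m).
It fails at once if the rack is lifted out of its guides (more than 25 mm) (height (world z) of rack above 0.025 m).
Of box0, box1, box2, box3 only 2 to 4 are there at a start; the rules pass over those that are not, and their reading is None.
At some moment in a run one of box0, box1, box2, box3 may be knocked a few centimetres aside while the robot is not near it.
It also fails if it takes over 208 s, if anything falls off the work surface, if the arm or the gripper's body presses on something with over 40 N, if the wrist force passes 120 N, or if a joint passes its speed limit or range.

## Working session

There is one attempt and no reset: what is moved stays moved. The work goes in short steps, Python scripts to look and compute and a tool call to move; the robot and the scene stay as the last step left them, time stands still between calls to the robot, and variables do not carry over. Pictures are saved under pics/ and viewed, and the job is handed in when it is done.

Besides the shell and the picture viewer there is one more tool, called after "Request:" by a JSON object that holds its "api" and its "payload". step_arm: Moves the arm, as the interface text tells. Its arguments: {"type":"object","properties":{"commands":{"type":"array","items":{"type":"object","properties":{"dx":{"type":"number"},"dy":{"type":"number"},"dz":{"type":"number"},"wx":{"type":"number"},"wy":{"type":"number"},"wz":{"type":"number"},"gripper":{"type":"number"}}}},"squeeze":{"type":"number"}},"required":["commands"]}

```bash
mkdir -p pics; ls; cat > h.py <<'E'
import numpy as np, cv2
from rig import ctrl
def save(p,name,scale=1.25): cv2.imwrite('pics/'+name, cv2.resize(p['image'][:,:,::-1],None,fx=scale,fy=scale))
def proj(p,X):
    c=p['R']@np.array(X)+p['t']; u=p['camera_matrix']@c; return u[:2]/u[2]
def ray(p,uv,z):
    R=np.array(p['R']);t=np.array(p['t']);K=np.array(p['camera_matrix'])
    d=R.T@np.linalg.inv(K)@np.array([uv[0],uv[1],1.]);o=-R.T@t
    return o+d*(z-o[2])/d[2]
def st():
    s=ctrl.get_state(); return s
E
python3 - <<'E'
from h import *
s=st()
for k,v in s.items(): print(k,np.round(v,3))
print(ctrl.grasp_offset)
for n in ("scene","top"):
    p=ctrl.capture(n); save(p,n+'0.png')
    for l in ["box0_mid","rack","slot0","slot3","handle_bar","handle_hinge","bay_home","bay","oil","salt","mug"]:
        print(n,l,[(np.round(d['at'],3).tolist(),round(d['score'],2)) for d in ctrl.mark_of(l,p)])
E
```

```text
pics
clock 0.0
q [ 1.283  0.261 -0.139  1.173  0.     1.571]
qvel [ 0.002 -0.     0.001 -0.     0.     0.   ]
joint_efforts [ 1.0000e-03 -4.0568e+01  2.5392e+01  1.9000e-02 -0.0000e+00  0.0000e+00]
eef_pos [0.149 0.503 0.404]
ee_rot [ 0.001  0.801  0.598 -0.001]
wrist_force [-0.787  0.062 -0.075]
wrist_torque [-0.012  0.032  0.017]
width 0.085
0.1547
scene box0_mid [([0.404, 0.59, 0.002], 0.64), ([0.554, -0.431, 0.013], 0.62)]
scene rack [([0.461, 0.102, -0.001], 0.84)]
scene slot0 [([0.464, 0.13, 0.005], 0.87), ([0.467, 0.041, 0.005], 0.79), ([0.464, 0.171, 0.006], 0.66), ([0.468, 0.081, 0.01], 0.55)]
scene slot3 [([0.464, 0.13, 0.005], 0.87), ([0.467, 0.041, 0.005], 0.79), ([0.464, 0.171, 0.006], 0.66), ([0.468, 0.081, 0.01], 0.55)]
scene handle_bar [([0.469, -0.146, 0.024], 0.63), ([0.462, 0.197, 0.0], 0.44)]
scene handle_hinge [([0.469, -0.037, 0.024], 0.71)]
scene bay_home [([0.46, 0.353, 0.0], 0.6)]
scene bay [([0.463, 0.2, -0.0], 0.86)]
scene oil [([0.404, 0.587, -0.002], 0.7)]
scene salt [([0.671, 0.226, 0.004], 0.91), ([0.693, -0.047, 0.019], 0.15)]
scene mug [([0.669, 0.424, -0.005], 0.59)]
top box0_mid [([0.55, -0.431, 0.011], 0.76), ([0.466, 0.044, 0.005], 0.72), ([0.466, -0.15, 0.023], 0.44), ([0.668, 0.226, 0.002], 0.25)]
top rack [([0.463, 0.106, 0.001], 0.79)]
top slot0 [([0.468, 0.083, 0.003], 0.96), ([0.465, 0.17, 0.006], 0.82), ([0.463, 0.043, 0.007], 0.64), ([0.465, 0.124, 0.004], 0.63)]
top slot3 [([0.468, 0.083, 0.003], 0.96), ([0.465, 0.17, 0.006], 0.82), ([0.463, 0.043, 0.007], 0.64), ([0.465, 0.124, 0.004], 0.63)]
top handle_bar [([0.666, 0.223, 0.002], 0.66), ([0.47, -0.147, 0.025], 0.55)]
top handle_hinge [([0.47, -0.033, 0.026], 0.79)]
top bay_home []
top bay [([0.466, 0.205, -0.005], 0.55)]
top oil [([0.402, 0.587, -0.002], 0.94), ([0.67, 0.223, 0.004], 0.47)]
top salt [([0.666, 0.222, 0.004], 0.84), ([0.664, -0.191, 0.016], 0.73)]
top mug [([0.666, 0.427, -0.002], 0.84)]
```

View pics/scene0.png

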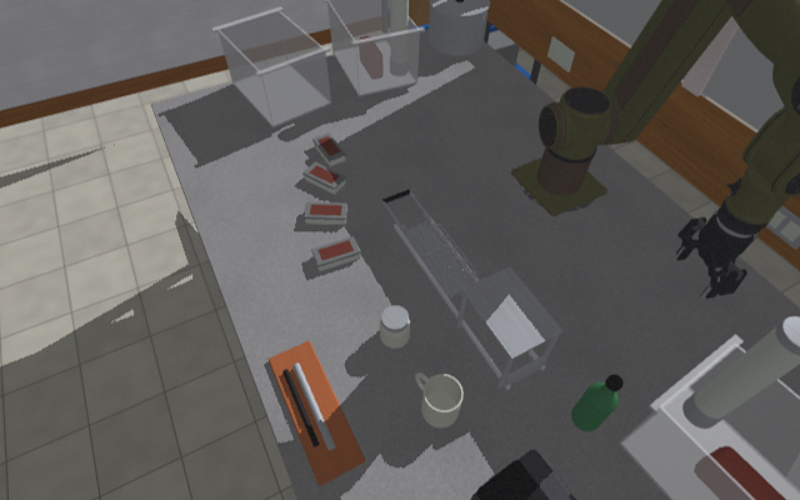

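View pics/top0.png

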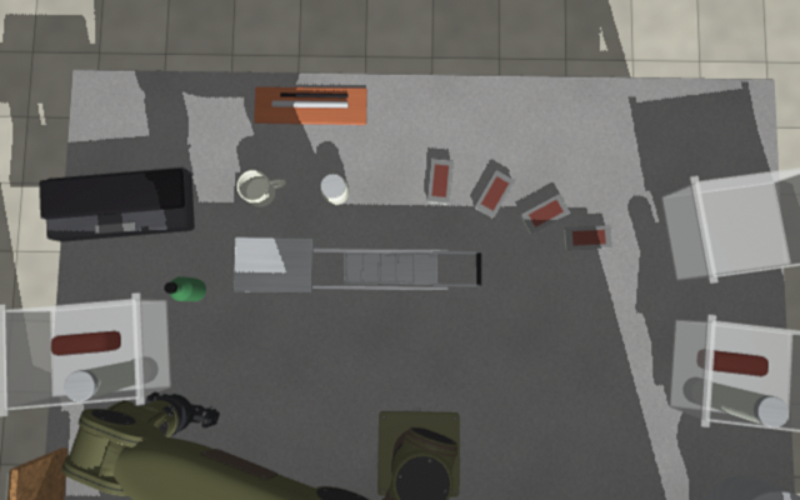

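```bash
cat >> h.py <<'E'
def boxes(p,z=0.03):
    im=p['image'].astype(int); r,g,b=im[...,0],im[...,1],im[...,2]
    m=((r-np.maximum(g,b)>25)&(r>1.7*g)).astype(np.uint8)
    n,lab,stt,cen=cv2.connectedComponentsWithStats(m)
    out=[]
    for i in range(1,n):
        if stt[i,4]<25: continue
        ys,xs=np.where(lab==i)
        P=np.array([ray(p,(x,y),z)[:2] for x,y in zip(xs,ys)])
        c=P.mean(0)
        if not(0.25<c[0]<0.9 and -0.7<c[1]<0.7): continue
        w,v=np.linalg.eigh(np.cov(P.T)); 
        if w[1]>0.002: continue
        a=np.degrees(np.arctan2(v[1,1],v[0,1]))%180
        out.append((np.round(c,4).tolist(),round(a,1),np.round(np.sqrt(12*w),3).tolist(),int(stt[i,4]),np.round(cen[i]).tolist()))
    return out
def net(l,p): return [(np.round(d['at'],3).tolist(),round(d['score'],2)) for d in ctrl.mark_of(l,p)]
E
python3 - <<'E'
from h import *
P={}
for n in ("scene","top"):
    p=ctrl.capture(n)
    print(n, 'cam', np.round(-np.array(p['R']).T@p['t'],2))
    for o in boxes(p): print(o)
    for l in ["box0_mid","box1_mid","box2_mid","box3_mid"]: print(net(l,p))
    im=p['image']
    if n=='top':
        cv2.imwrite('pics/topc.png',cv2.resize(im[100:220,320:500,::-1],None,fx=4.4,fy=4.4,interpolation=cv2.INTER_CUBIC))
        cv2.imwrite('pics/topr.png',cv2.resize(im[170:250,180:400,::-1],None,fx=3.6,fy=3.6,interpolation=cv2.INTER_CUBIC))
    else:
        cv2.imwrite('pics/scc.png',cv2.resize(im[95:230,220:300,::-1],None,fx=4.4,fy=4.4,interpolation=cv2.INTER_CUBIC))
        cv2.imwrite('pics/scr.png',cv2.resize(im[140:320,290:460,::-1],None,fx=3.3,fy=3.3,interpolation=cv2.INTER_CUBIC))
E
```

```text
scene cam [0.93 0.73 1.05]
([0.5549, -0.4623], np.float64(173.1), [0.019, 0.037], 26, [259.0, 112.0])
([0.6168, -0.3245], np.float64(115.8), [0.031, 0.074], 119, [258.0, 139.0])
([0.6649, -0.1905], np.float64(149.9), [0.03, 0.085], 154, [260.0, 167.0])
([0.6971, -0.048], np.float64(174.9), [0.032, 0.082], 200, [268.0, 200.0])
[([0.671, 0.226, 0.004], 0.57)]
[([0.617, -0.325, 0.013], 0.56)]
[([0.666, -0.193, 0.016], 0.82)]
[([0.695, -0.049, 0.015], 0.72)]
top cam [0.37 0.05 1.69]
([0.8817, 0.2905], np.float64(90.6), [0.005, 0.109], 43, [251.0, 87.0])
([0.6963, -0.0455], np.float64(174.5), [0.031, 0.077], 219, [352.0, 144.0])
([0.6644, -0.1874], np.float64(150.0), [0.031, 0.078], 220, [395.0, 154.0])
([0.6169, -0.3218], np.float64(115.0), [0.029, 0.074], 202, [437.0, 169.0])
([0.5567, -0.459], np.float64(26.8), [0.019, 0.032], 51, [480.0, 189.0])
([0.5528, -0.4246], np.float64(61.5), [0.028, 0.047], 50, [469.0, 190.0])
[([0.548, -0.432, 0.012], 0.63), ([0.465, 0.203, -0.006], 0.6), ([0.668, 0.222, 0.001], 0.26), ([0.467, 0.174, 0.006], 0.15)]
[([0.617, -0.322, 0.014], 0.81), ([0.468, 0.13, 0.004], 0.75), ([0.669, 0.226, 0.005], 0.51)]
[([0.662, -0.19, 0.015], 0.57)]
[([0.697, -0.05, 0.015], 0.82)]
```

```bash
python3 - <<'E'
import cv2,numpy as np
a=cv2.imread('pics/topc.png');print(a.shape)
E
```

```text
(528, 792, 3)
```

View pics/topc.png

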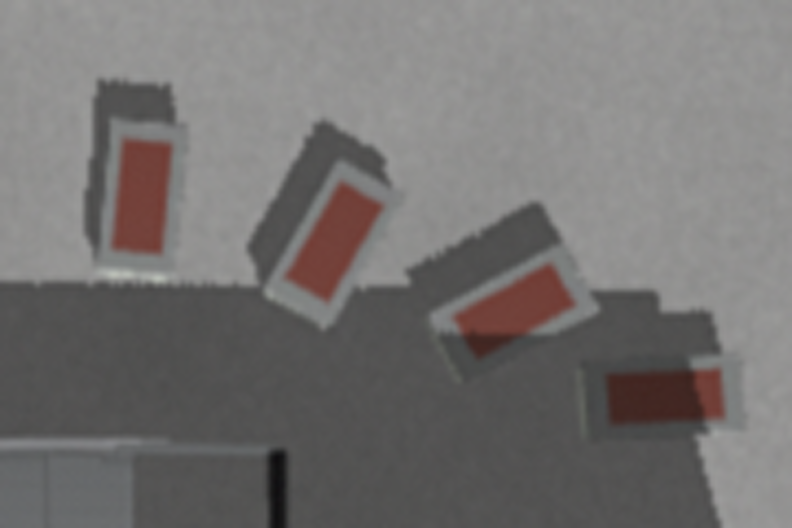

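View pics/scr.png

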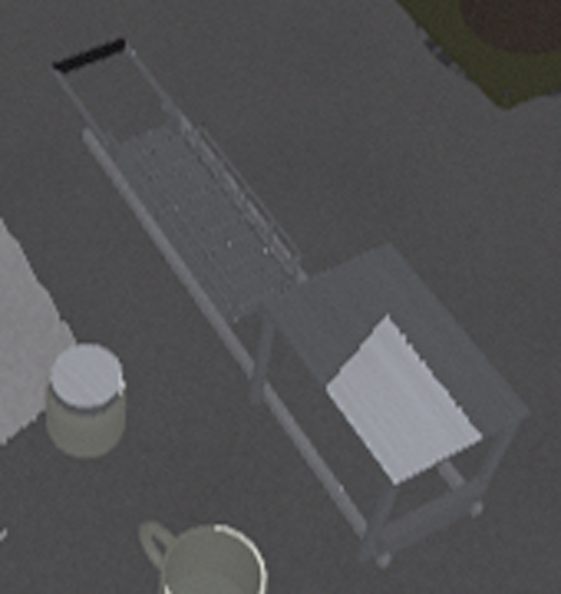

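```bash
cat >> h.py <<'E'
from scipy.spatial.transform import Rotation as Rn
def curpose():
    s=ctrl.get_state(); q=np.array(s['ee_rot']); return np.array(s['eef_pos']),Rn.from_quat(q[[1,2,3,0]])
def mk(x,z):
    x=np.array(x,float);z=np.array(z,float);x/=np.linalg.norm(x);z/=np.linalg.norm(z);y=np.cross(z,x)
    return Rn.from_matrix(np.stack([x,y,z],1))
G=0.1547
def plan(wps,start=None,grip=None):
    """wps: list of (grasp point, R, nrows)"""
    p,R=curpose() if start is None else start
    rows=[]
    for g,Rt,n in wps:
        pt=np.array(g)-Rt.apply([0,0,G])
        rv=(R.inv()*Rt).as_rotvec()
        need=max(np.linalg.norm(pt-p)/.0625,np.degrees(np.linalg.norm(rv))/10.7)
        if n is None or n<need: n=int(np.ceil(need*1.05))or 1
        for i in range(n):
            # rotate about: keep grasp point interpolation linear
            Ri=R*Rn.from_rotvec(rv*i/n);Rj=R*Rn.from_rotvec(rv*(i+1)/n)
            g0=p+R.apply([0,0,G]);g1=np.array(g)
            pi=g0+(g1-g0)*i/n-Ri.apply([0,0,G]);pj=g0+(g1-g0)*(i+1)/n-Rj.apply([0,0,G])
            d=Ri.inv().apply(pj-pi);w=rv/n
            rows.append((d,w))
        p,R=pt,Rt
    for d,w in rows:
        o={}
        for k,v in zip(['dx','dy','dz'],d):
            if abs(v)>=.0005:o[k]=round(float(v),3)
        for k,v in zip(['wx','wy','wz'],w):
            if abs(v)>=.0005:o[k]=round(float(v),3)
        if grip is not None:o['gripper']=grip
        print(str(o).replace("'",'"')+',')
    print('max step mm',max(np.linalg.norm(d) for d,w in rows)*1e3,len(rows))
def where():
    p,R=curpose();s=ctrl.get_state();g=p+R.apply([0,0,G])
    print('t',round(s['clock'],2),'grasp',np.round(g,4),'x',np.round(R.apply([1,0,0]),3),'z',np.round(R.apply([0,0,1]),3),'F',np.round(s['wrist_force'],1),'w',round(s['width'],4),'q',np.round(s['q'],2))
def pickR(ang,phi=np.pi/4):
    t=np.array([np.cos(np.radians(ang)),np.sin(np.radians(ang)),0])
    return mk(np.cross(t,[0,0,1]),np.cos(phi)*np.array([0,0,-1])-np.sin(phi)*t),t
E
python3 - <<'E'
from h import *
p=ctrl.capture('top')
im=p['image'].copy()
big=cv2.resize(im,None,fx=4,fy=4,interpolation=cv2.INTER_CUBIC)
c=np.array([.4655,.1055,0]);a=np.radians(90+0.9);ey=np.array([np.cos(a),np.sin(a),0]);ex=np.array([ey[1],-ey[0],0])
def W(x,y,z): return c+ex*x+ey*y+[0,0,z]
def L(A,B,col):
    A=(proj(p,A)+.5)*4;B=(proj(p,B)+.5)*4
    cv2.line(big,tuple(int(v) for v in A),tuple(int(v) for v in B),col,1)
for y in(-.088,-.044,0,.044,.088): L(W(-.034,y,.06),W(.034,y,.06),(255,255,0))
for z,col in((.006,(0,255,0)),):
  q=[W(-.04,-.15,z),W(.04,-.15,z),W(.04,.09,z),W(-.04,.09,z)]
  for i in range(4):L(q[i],q[(i+1)%4],col)
L(W(-.042,-.255,.027),W(.042,-.255,.027),(255,0,255))
for sx in(-.044,.044): L(W(sx,-.17,.014),W(sx,.16,.014),(0,255,255))
cv2.imwrite('pics/ov.png',cv2.resize(big[170*4:250*4,240*4:400*4,::-1],None,fx=1.25,fy=1.25))
R,t=pickR(174.7)
g=np.array([.6965,-.047,0])+.03*t+[0,0,.12]
print(g)
plan([(g,R,None)])
E
```

```text
[ 0.66662826 -0.04422888  0.12      ]
{"dx": -0.033, "dy": 0.044, "dz": 0.011, "wx": -0.065, "wy": 0.006, "wz": -0.015},
{"dx": -0.033, "dy": 0.043, "dz": 0.014, "wx": -0.065, "wy": 0.006, "wz": -0.015},
{"dx": -0.034, "dy": 0.041, "dz": 0.018, "wx": -0.065, "wy": 0.006, "wz": -0.015},
{"dx": -0.035, "dy": 0.04, "dz": 0.021, "wx": -0.065, "wy": 0.006, "wz": -0.015},
{"dx": -0.036, "dy": 0.038, "dz": 0.024, "wx": -0.065, "wy": 0.006, "wz": -0.015},
{"dx": -0.037, "dy": 0.036, "dz": 0.027, "wx": -0.065, "wy": 0.006, "wz": -0.015},
{"dx": -0.038, "dy": 0.033, "dz": 0.029, "wx": -0.065, "wy": 0.006, "wz": -0.015},
{"dx": -0.039, "dy": 0.031, "dz": 0.032, "wx": -0.065, "wy": 0.006, "wz": -0.015},
{"dx": -0.04, "dy": 0.028, "dz": 0.034, "wx": -0.065, "wy": 0.006, "wz": -0.015},
{"dx": -0.04, "dy": 0.025, "dz": 0.036, "wx": -0.065, "wy": 0.006, "wz": -0.015},
{"dx": -0.041, "dy": 0.022, "dz": 0.038, "wx": -0.065, "wy": 0.006, "wz": -0.015},
{"dx": -0.042, "dy": 0.019, "dz": 0.04, "wx": -0.065, "wy": 0.006, "wz": -0.015},
max step mm 60.77021780419269 12
```

View pics/ov.png

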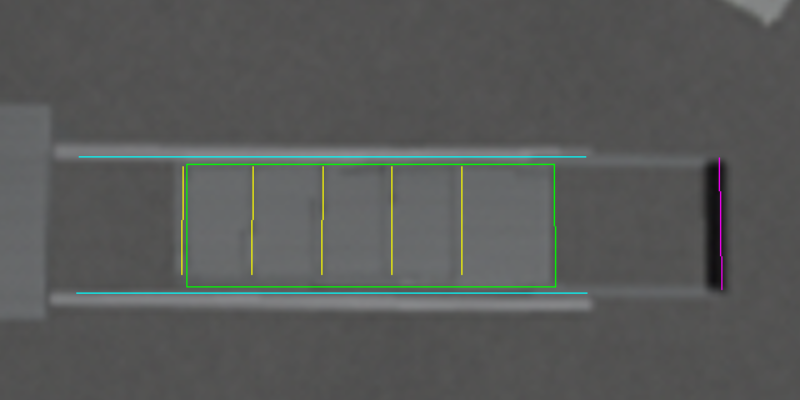

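Request:
{"api": "step_arm", "payload": {"commands": [{"dx": -0.033,"dy": 0.044,"dz": 0.005,"wx": -0.065,"wy": 0.006,"wz": -0.015},{"dx": -0.033,"dy": 0.043,"dz": 0.01,"wx": -0.065,"wy": 0.006,"wz": -0.015},{"dx": -0.034,"dy": 0.041,"dz": 0.014,"wx": -0.065,"wy": 0.006,"wz": -0.015},{"dx": -0.035,"dy": 0.04,"dz": 0.018,"wx": -0.065,"wy": 0.006,"wz": -0.015},{"dx": -0.036,"dy": 0.038,"dz": 0.02,"wx": -0.065,"wy": 0.006,"wz": -0.015},{"dx": -0.037,"dy": 0.036,"dz": 0.025,"wx": -0.065,"wy": 0.006,"wz": -0.015},{"dx": -0.038,"dy": 0.033,"dz": 0.029,"wx": -0.065,"wy": 0.006,"wz": -0.015},{"dx": -0.039,"dy": 0.031,"dz": 0.032,"wx": -0.065,"wy": 0.006,"wz": -0.015},{"dx": -0.04,"dy": 0.028,"dz": 0.034,"wx": -0.065,"wy": 0.006,"wz": -0.015},{"dx": -0.04,"dy": 0.025,"dz": 0.036,"wx": -0.065,"wy": 0.006,"wz": -0.015},{"dx": -0.041,"dy": 0.022,"dz": 0.038,"wx": -0.065,"wy": 0.006,"wz": -0.015},{"dx": -0.042,"dy": 0.019,"dz": 0.04,"wx": -0.065,"wy": 0.006,"wz": -0.015}]}}

```text
validation failed for argument at $.co...
```

```bash
cat >> h.py <<'E'
def overlay(p,c,yaw,name,crop,f):
    big=cv2.resize(p['image'],None,fx=4,fy=4,interpolation=cv2.INTER_CUBIC)
    a=np.radians(90+yaw);ey=np.array([np.cos(a),np.sin(a),0]);ex=np.array([ey[1],-ey[0],0]);c=np.array(c)
    def W(x,y,z): return c+ex*x+ey*y+[0,0,z]
    def L(A,B,col):
        A=proj(p,A)*4+1.5;B=proj(p,B)*4+1.5
        cv2.line(big,tuple(int(round(v)) for v in A),tuple(int(round(v)) for v in B),col,1)
    for y in(-.088,-.044,0,.044,.088): L(W(-.034,y,.06),W(.034,y,.06),(255,255,0))
    q=[W(-.04,-.15,.006),W(.04,-.15,.006),W(.04,.09,.006),W(-.04,.09,.006)]
    for i in range(4):L(q[i],q[(i+1)%4],(0,255,0))
    L(W(-.042,-.255,.027),W(.042,-.255,.027),(255,0,255))
    for sx in(-.044,.044): L(W(sx,-.17,.014),W(sx,.16,.014),(0,255,255))
    x0,x1,y0,y1=crop
    cv2.imwrite('pics/'+name,cv2.resize(big[y0*4:y1*4,x0*4:x1*4,::-1],None,fx=f,fy=f))
E
python3 - <<'E'
from h import *
where()
p=ctrl.capture('scene'); overlay(p,[.4655,.1085,0],.9,'ov2.png',(300,420,140,260),1.2)
for l in ['rack','bay','handle_bar','slot0']:print(l,net(l,p))
print(boxes(p))
p=ctrl.capture('top'); 
for l in ['rack','bay','handle_bar','slot0']:print(l,net(l,p))
E
```

```text
t 1.75 grasp [0.149  0.5034 0.25  ] x [0.284 0.959 0.   ] z [-0.  0. -1.] F [-0.5 -0.1  0.4] w 0.0855 q [ 1.28  0.26 -0.14  1.17  0.    1.57]
rack [([0.462, 0.102, -0.002], 0.59), ([0.696, -0.047, 0.016], 0.53)]
bay [([0.464, 0.168, 0.007], 0.74), ([0.461, 0.199, -0.001], 0.66)]
handle_bar [([0.468, -0.145, 0.024], 0.59)]
slot0 [([0.472, 0.044, 0.004], 0.96), ([0.466, 0.131, 0.003], 0.82), ([0.467, 0.17, 0.004], 0.74), ([0.673, 0.224, 0.004], 0.43)]
[([0.6175, -0.3248], np.float64(115.5), [0.03, 0.073], 114, [258.0, 139.0]), ([0.6648, -0.1904], np.float64(150.3), [0.029, 0.085], 152, [260.0, 167.0]), ([0.6971, -0.048], np.float64(174.9), [0.032, 0.082], 200, [268.0, 200.0])]
rack [([0.472, -0.031, 0.028], 0.67), ([0.459, 0.106, -0.0], 0.59)]
bay [([0.465, 0.106, 0.001], 0.73)]
handle_bar [([0.468, -0.146, 0.026], 0.68)]
slot0 [([0.469, 0.087, 0.002], 0.97), ([0.466, 0.131, 0.004], 0.95), ([0.465, 0.043, 0.009], 0.79), ([0.464, 0.171, 0.008], 0.68)]
```

View pics/ov2.png

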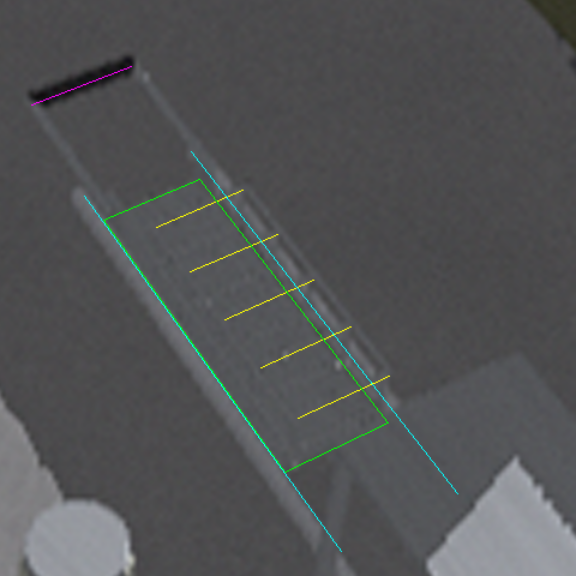

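Request:
{"api": "step_arm", "payload": {"commands": [{"dx": -0.033,"dy": 0.044,"dz": 0.005,"wx": -0.065,"wy": 0.006,"wz": -0.015},{"dx": -0.033,"dy": 0.043,"dz": 0.01,"wx": -0.065,"wy": 0.006,"wz": -0.015},{"dx": -0.034,"dy": 0.041,"dz": 0.014,"wx": -0.065,"wy": 0.006,"wz": -0.015},{"dx": -0.035,"dy": 0.04,"dz": 0.018,"wx": -0.065,"wy": 0.006,"wz": -0.015}]}}

```text
validation failed for argument at $.co...
```

Request:
{"api": "step_arm", "payload": {"commands": [{"dx": -0.033,"dy": 0.044,"dz": 0.005,"wx": -0.065,"wy": 0.006,"wz": -0.015,"gripper": -1}]}}

```text
clock: 2.38
eef_pos: [0.1819, 0.4612, 0.3998]
ee_rot: [0.024, 0.795, 0.606, 0.023]
wrist_force: [1.3, 0.1, 0.7]
width: 0.0852
```

```bash
python3 - <<'E'
from h import *
R,t=pickR(174.7)
g=np.array([.6965,-.047,0])+.03*t
plan([(g+[-.03,0,.16],R,11)],grip=-1)
E
```

```text
{"dx": -0.035, "dy": 0.04, "dz": 0.011, "wx": -0.065, "wy": 0.006, "wz": -0.015, "gripper": -1},
{"dx": -0.035, "dy": 0.039, "dz": 0.014, "wx": -0.065, "wy": 0.006, "wz": -0.015, "gripper": -1},
{"dx": -0.036, "dy": 0.038, "dz": 0.017, "wx": -0.065, "wy": 0.006, "wz": -0.015, "gripper": -1},
{"dx": -0.037, "dy": 0.036, "dz": 0.02, "wx": -0.065, "wy": 0.006, "wz": -0.015, "gripper": -1},
{"dx": -0.038, "dy": 0.034, "dz": 0.023, "wx": -0.065, "wy": 0.006, "wz": -0.015, "gripper": -1},
{"dx": -0.039, "dy": 0.032, "dz": 0.025, "wx": -0.065, "wy": 0.006, "wz": -0.015, "gripper": -1},
{"dx": -0.039, "dy": 0.03, "dz": 0.028, "wx": -0.065, "wy": 0.006, "wz": -0.015, "gripper": -1},
{"dx": -0.04, "dy": 0.027, "dz": 0.03, "wx": -0.065, "wy": 0.006, "wz": -0.015, "gripper": -1},
{"dx": -0.041, "dy": 0.024, "dz": 0.032, "wx": -0.065, "wy": 0.006, "wz": -0.015, "gripper": -1},
{"dx": -0.042, "dy": 0.022, "dz": 0.034, "wx": -0.065, "wy": 0.006, "wz": -0.015, "gripper": -1},
{"dx": -0.042, "dy": 0.019, "dz": 0.036, "wx": -0.065, "wy": 0.006, "wz": -0.015, "gripper": -1},
max step mm 58.469947551274444 11
```

Request:
{"api": "step_arm", "payload": {"commands": [{"dx": -0.035,"dy": 0.04,"dz": 0.011,"wx": -0.065,"wy": 0.006,"wz": -0.015,"gripper": -1},{"dx": -0.035,"dy": 0.039,"dz": 0.014,"wx": -0.065,"wy": 0.006,"wz": -0.015,"gripper": -1},{"dx": -0.036,"dy": 0.038,"dz": 0.017,"wx": -0.065,"wy": 0.006,"wz": -0.015,"gripper": -1},{"dx": -0.037,"dy": 0.036,"dz": 0.02,"wx": -0.065,"wy": 0.006,"wz": -0.015,"gripper": -1},{"dx": -0.038,"dy": 0.034,"dz": 0.023,"wx": -0.065,"wy": 0.006,"wz": -0.015,"gripper": -1},{"dx": -0.039,"dy": 0.032,"dz": 0.025,"wx": -0.065,"wy": 0.006,"wz": -0.015,"gripper": -1},{"dx": -0.039,"dy": 0.03,"dz": 0.028,"wx": -0.065,"wy": 0.006,"wz": -0.015,"gripper": -1},{"dx": -0.04,"dy": 0.027,"dz": 0.03,"wx": -0.065,"wy": 0.006,"wz": -0.015,"gripper": -1},{"dx": -0.041,"dy": 0.024,"dz": 0.032,"wx": -0.065,"wy": 0.006,"wz": -0.015,"gripper": -1},{"dx": -0.042,"dy": 0.022,"dz": 0.034,"wx": -0.065,"wy": 0.006,"wz": -0.015,"gripper": -1},{"dx": -0.042,"dy": 0.019,"dz": 0.036,"wx": -0.065,"wy": 0.006,"wz": -0.015,"gripper": -1}]}}

```text
clock: 3.75
eef_pos: [0.5408, -0.048, 0.2767]
ee_rot: [0.293, 0.675, 0.621, 0.27]
wrist_force: [0.7, 1.1, -0.4]
width: 0.0852
```

```bash
python3 - <<'E'
from h import *
where()
p=ctrl.capture('top');print(boxes(p))
R,t=pickR(174.7)
g=np.array([.6965,-.047,0])+.03*t
plan([(g+[0,0,.1],R,2),(g+[0,0,.026],R,3)],grip=-1)
E
```

```text
t 3.75 grasp [ 0.6534 -0.0573  0.1711] x [0.084 0.996 0.001] z [ 0.728 -0.06  -0.683] F [ 0.7  1.1 -0.4] w 0.0852 q [-0.09  0.2  -0.89 -0.34  0.01 -0.  ]
[([0.6966, -0.0458], np.float64(175.2), [0.03, 0.076], 214, [352.0, 144.0]), ([0.6644, -0.1879], np.float64(150.4), [0.03, 0.077], 217, [396.0, 154.0]), ([0.6164, -0.3214], np.float64(115.5), [0.029, 0.075], 205, [437.0, 170.0]), ([0.5559, -0.4591], np.float64(9.8), [0.019, 0.031], 50, [480.0, 189.0]), ([0.5537, -0.4226], np.float64(64.3), [0.025, 0.047], 57, [468.0, 189.0])]
{"dx": 0.01, "dy": -0.02, "dz": 0.027, "wx": 0.018, "wy": 0.001, "wz": 0.001, "gripper": -1},
{"dx": 0.01, "dy": -0.02, "dz": 0.027, "wx": 0.018, "wy": 0.001, "wz": 0.001, "gripper": -1},
{"dy": -0.017, "dz": 0.017, "gripper": -1},
{"dy": -0.017, "dz": 0.017, "gripper": -1},
{"dy": -0.017, "dz": 0.017, "gripper": -1},
max step mm 35.11713343346169 5
```

Request:
{"api": "step_arm", "payload": {"commands": [{"dx": 0.01,"dy": -0.02,"dz": 0.027,"wx": 0.018,"wy": 0.001,"wz": 0.001,"gripper": -1},{"dx": 0.01,"dy": -0.02,"dz": 0.027,"wx": 0.018,"wy": 0.001,"wz": 0.001,"gripper": -1},{"dx": 0,"dy": -0.017,"dz": 0.017,"wx": 0,"wy": 0,"wz": 0,"gripper": -1}]}}

```text
clock: 4.18
eef_pos: [0.5609, -0.0375, 0.1852]
ee_rot: [0.286, 0.684, 0.619, 0.259]
wrist_force: [-0.9, 0.3, 1.3]
width: 0.0852
```

```bash
python3 - <<'E'
from h import *
where()
p=ctrl.capture('scene'); cv2.imwrite('pics/a1.png',cv2.resize(p['image'][110:270,200:400,::-1],None,fx=4,fy=3.7,interpolation=cv2.INTER_CUBIC))
R,t=pickR(174.8)
g=np.array([.6967,-.0465,0])+.03*t
plan([(g+[0,0,.026],R,3)],grip=-1)
E
```

```text
t 4.17 grasp [ 0.6705 -0.0483  0.0765] x [0.099 0.995 0.   ] z [ 0.708 -0.07  -0.703] F [-0.9  0.3  1.3] w 0.0852 q [-0.06  0.42 -0.94 -0.57 -0.03  0.03]
{"dx": 0.001, "dy": -0.011, "dz": 0.011, "wy": 0.002, "wz": -0.002, "gripper": -1},
{"dx": 0.001, "dy": -0.011, "dz": 0.011, "wy": 0.002, "wz": -0.002, "gripper": -1},
{"dx": 0.001, "dy": -0.011, "dz": 0.011, "wy": 0.002, "wz": -0.002, "gripper": -1},
max step mm 15.568738501386925 3
```

View pics/a1.png

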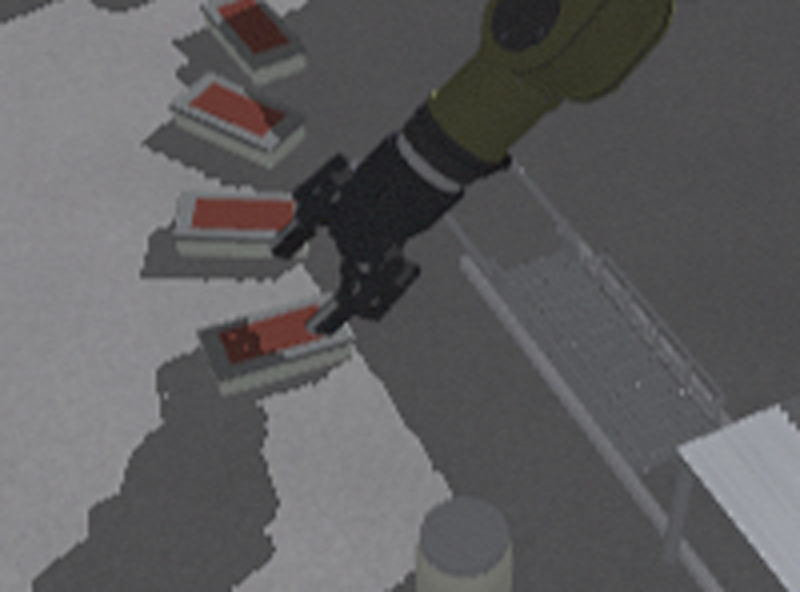

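Request:
{"api": "step_arm", "payload": {"commands": [{"dx": 0.001,"dy": -0.011,"dz": 0.011,"wx": 0,"wy": 0.002,"wz": -0.002,"gripper": -1},{"dx": 0.001,"dy": -0.011,"dz": 0.011,"wx": 0,"wy": 0.002,"wz": -0.002,"gripper": -1},{"dx": 0.001,"dy": -0.011,"dz": 0.011,"wx": 0,"wy": 0.002,"wz": -0.002,"gripper": -1},{"dx": 0,"dy": 0,"dz": 0,"wx": 0,"wy": 0,"wz": 0,"gripper": -1}]}}

```text
clock: 4.72
eef_pos: [0.56, -0.0343, 0.1346]
ee_rot: [0.282, 0.682, 0.623, 0.257]
wrist_force: [-0.5, 0.7, 0.0]
width: 0.0853
```

```bash
python3 - <<'E'
from h import *
where()
E
```

```text
t 4.72 grasp [ 0.6687 -0.0442  0.025 ] x [ 0.09   0.996 -0.   ] z [ 0.703 -0.064 -0.708] F [-0.5  0.7  0. ] w 0.0853 q [-0.05  0.54 -0.98 -0.73 -0.03  0.03]
```

Request:
{"api": "step_arm", "payload": {"commands": [{"dx": 0,"dy": 0,"dz": 0,"wx": 0,"wy": 0,"wz": 0,"gripper": 1},{"dx": 0,"dy": 0,"dz": 0,"wx": 0,"wy": 0,"wz": 0,"gripper": 1},{"dx": 0,"dy": 0,"dz": 0,"wx": 0,"wy": 0,"wz": 0,"gripper": 1},{"dx": 0,"dy": 0,"dz": 0,"wx": 0,"wy": 0,"wz": 0,"gripper": 1},{"dx": 0,"dy": 0,"dz": 0,"wx": 0,"wy": 0,"wz": 0,"gripper": 1}], "squeeze": 50}}

```text
clock: 5.35
eef_pos: [0.5604, -0.0344, 0.137]
ee_rot: [0.283, 0.682, 0.623, 0.258]
wrist_force: [-0.1, -0.4, -1.3]
width: 0.0566
```

```bash
python3 - <<'E'
from h import *
where()
p=ctrl.capture('top');print(boxes(p));print(net('box3_mid',p))
Rp=mk([1,0.016,0],[-.011,.707,-.707])
s=np.array([.466-.001,.173-.010,0])
plan([([.62,-.04,.2],curpose()[1],None),([.5,.10,.22],Rp,None)],grip=1)
E
```

```text
t 5.35 grasp [ 0.6693 -0.0443  0.0277] x [ 0.091  0.996 -0.   ] z [ 0.704 -0.064 -0.707] F [-0.1 -0.4 -1.3] w 0.0566 q [-0.05  0.53 -0.98 -0.72 -0.03  0.03]
[([0.8817, 0.3623], np.float64(87.7), [0.01, 0.106], 41, [229.0, 87.0]), ([0.7173, -0.0496], np.float64(18.8), [0.026, 0.043], 92, [353.0, 138.0]), ([0.6644, -0.1876], np.float64(150.7), [0.031, 0.078], 221, [396.0, 154.0]), ([0.6158, -0.3208], np.float64(117.3), [0.03, 0.076], 211, [437.0, 170.0]), ([0.5559, -0.4593], np.float64(15.0), [0.019, 0.03], 51, [480.0, 189.0]), ([0.5527, -0.4222], np.float64(64.9), [0.026, 0.051], 55, [468.0, 190.0])]
[([0.696, -0.047, 0.016], 0.95)]
{"dy": 0.022, "dz": -0.039, "gripper": 1},
{"dy": 0.022, "dz": -0.039, "gripper": 1},
{"dy": 0.022, "dz": -0.039, "gripper": 1},
{"dy": 0.022, "dz": -0.039, "gripper": 1},
{"dx": 0.01, "dy": 0.01, "dz": -0.008, "wx": 0.105, "wz": 0.133, "gripper": 1},
{"dx": 0.009, "dy": 0.007, "dz": -0.007, "wx": 0.105, "wz": 0.133, "gripper": 1},
{"dx": 0.007, "dy": 0.005, "dz": -0.006, "wx": 0.105, "wz": 0.133, "gripper": 1},
{"dx": 0.006, "dy": 0.004, "dz": -0.005, "wx": 0.105, "wz": 0.133, "gripper": 1},
{"dx": 0.004, "dy": 0.002, "dz": -0.004, "wx": 0.105, "wz": 0.133, "gripper": 1},
{"dx": 0.002, "dy": 0.001, "dz": -0.002, "wx": 0.105, "wz": 0.133, "gripper": 1},
{"dy": 0.001, "dz": -0.001, "wx": 0.105, "wz": 0.133, "gripper": 1},
{"dx": -0.002, "dy": 0.001, "dz": 0.001, "wx": 0.105, "wz": 0.133, "gripper": 1},
{"dx": -0.004, "dy": 0.001, "dz": 0.003, "wx": 0.105, "wz": 0.133, "gripper": 1},
{"dx": -0.006, "dy": 0.002, "dz": 0.004, "wx": 0.105, "wz": 0.133, "gripper": 1},
{"dx": -0.008, "dy": 0.003, "dz": 0.006, "wx": 0.105, "wz": 0.133, "gripper": 1},
{"dx": -0.009, "dy": 0.005, "dz": 0.007, "wx": 0.105, "wz": 0.133, "gripper": 1},
max step mm 44.83966707311378 16
```

Request:
{"api": "step_arm", "payload": {"commands": [{"dx": 0,"dy": 0.022,"dz": -0.039,"wx": 0,"wy": 0,"wz": 0,"gripper": 1},{"dx": 0,"dy": 0.022,"dz": -0.039,"wx": 0,"wy": 0,"wz": 0,"gripper": 1},{"dx": 0,"dy": 0.022,"dz": -0.039,"wx": 0,"wy": 0,"wz": 0,"gripper": 1},{"dx": 0,"dy": 0.022,"dz": -0.039,"wx": 0,"wy": 0,"wz": 0,"gripper": 1},{"dx": 0.01,"dy": 0.01,"dz": -0.008,"wx": 0.105,"wy": 0,"wz": 0.133,"gripper": 1},{"dx": 0.009,"dy": 0.007,"dz": -0.007,"wx": 0.105,"wy": 0,"wz": 0.133,"gripper": 1},{"dx": 0.007,"dy": 0.005,"dz": -0.006,"wx": 0.105,"wy": 0,"wz": 0.133,"gripper": 1},{"dx": 0.006,"dy": 0.004,"dz": -0.005,"wx": 0.105,"wy": 0,"wz": 0.133,"gripper": 1},{"dx": 0.004,"dy": 0.002,"dz": -0.004,"wx": 0.105,"wy": 0,"wz": 0.133,"gripper": 1},{"dx": 0.002,"dy": 0.001,"dz": -0.002,"wx": 0.105,"wy": 0,"wz": 0.133,"gripper": 1},{"dx": 0,"dy": 0.001,"dz": -0.001,"wx": 0.105,"wy": 0,"wz": 0.133,"gripper": 1},{"dx": -0.002,"dy": 0.001,"dz": 0.001,"wx": 0.105,"wy": 0,"wz": 0.133,"gripper": 1}]}}

```text
clock: 6.95
eef_pos: [0.5229, -0.0028, 0.3599]
ee_rot: [-0.186, 0.95, 0.234, 0.089]
wrist_force: [-0.2, 0.2, -1.7]
width: 0.057
```

```bash
python3 - <<'E'
from h import *
where()
p=ctrl.capture('scene'); save(p,'a2.png')
Rp=mk([1,0.016,0],[-.011,.707,-.707])
plan([([.466,.16,.21],Rp,None)],grip=1)
E
```

```text
t 6.95 grasp [0.5356 0.0582 0.2184] x [0.875 0.412 0.256] z [ 0.082  0.394 -0.915] F [-0.2  0.2 -1.7] w 0.057 q [-0.12  0.27 -0.28  0.98  0.41  0.98]
{"dx": -0.006, "dy": -0.014, "dz": 0.011, "wx": 0.098, "wy": 0.002, "wz": 0.123, "gripper": 1},
{"dx": -0.01, "dy": -0.012, "dz": 0.014, "wx": 0.098, "wy": 0.002, "wz": 0.123, "gripper": 1},
{"dx": -0.013, "dy": -0.009, "dz": 0.016, "wx": 0.098, "wy": 0.002, "wz": 0.123, "gripper": 1},
{"dx": -0.016, "dy": -0.006, "dz": 0.018, "wx": 0.098, "wy": 0.002, "wz": 0.123, "gripper": 1},
max step mm 24.933669801898972 4
```

View pics/a2.png

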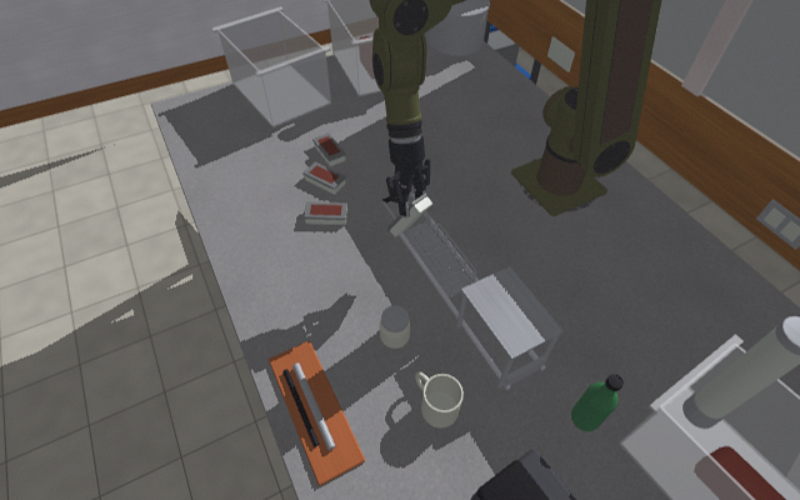

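Request:
{"api": "step_arm", "payload": {"commands": [{"dx": -0.006,"dy": -0.014,"dz": 0.011,"wx": 0.098,"wy": 0.002,"wz": 0.123,"gripper": 1},{"dx": -0.01,"dy": -0.012,"dz": 0.014,"wx": 0.098,"wy": 0.002,"wz": 0.123,"gripper": 1},{"dx": -0.013,"dy": -0.009,"dz": 0.016,"wx": 0.098,"wy": 0.002,"wz": 0.123,"gripper": 1},{"dx": -0.016,"dy": -0.006,"dz": 0.018,"wx": 0.098,"wy": 0.002,"wz": 0.123,"gripper": 1}]}}

```text
clock: 7.5
eef_pos: [0.4687, 0.0517, 0.3198]
ee_rot: [-0.384, 0.923, 0.004, -0.001]
wrist_force: [0.1, -0.4, -1.1]
width: 0.057
```

```bash
python3 - <<'E'
from h import *
where()
Rp=mk([1,0.016,0],[-.011,.707,-.707])
plan([([.466,.160,.18],Rp,2)],grip=1)
E
```

```text
t 7.5 grasp [0.468  0.1614 0.2108] x [1.    0.008 0.001] z [-0.005  0.709 -0.705] F [ 0.1 -0.4 -1.1] w 0.057 q [-0.11  0.29 -0.46  0.94  0.78  1.4 ]
{"dx": -0.001, "dy": 0.011, "dz": 0.01, "wx": -0.002, "wy": -0.003, "wz": -0.002, "gripper": 1},
{"dx": -0.001, "dy": 0.011, "dz": 0.01, "wx": -0.002, "wy": -0.003, "wz": -0.002, "gripper": 1},
max step mm 15.225144637667865 2
```

Request:
{"api": "step_arm", "payload": {"commands": [{"dx": -0.001,"dy": 0.011,"dz": 0.01,"wx": -0.002,"wy": -0.003,"wz": 0.004,"gripper": 1},{"dx": -0.001,"dy": 0.011,"dz": 0.01,"wx": -0.002,"wy": -0.003,"wz": 0.004,"gripper": 1}]}}

```text
clock: 7.75
eef_pos: [0.466, 0.0502, 0.2883]
ee_rot: [-0.38, 0.925, 0.004, -0.004]
wrist_force: [-0.2, -0.3, -1.2]
width: 0.0569
```

```bash
python3 - <<'E'
from h import *
where()
for n,c in(('scene',(300,440,110,260)),('top',(180,400,150,270))):
    p=ctrl.capture(n); 
    for l in ['box3_mid','rack','slot3','handle_bar']: print(n,l,net(l,p))
    x0,x1,y0,y1=c
    cv2.imwrite(f'pics/b_{n}.png',cv2.resize(p['image'][y0:y1,x0:x1,::-1],None,fx=3.6,fy=3.6,interpolation=cv2.INTER_CUBIC))
E
```

```text
t 7.75 grasp [0.4644 0.1589 0.1782] x [ 1.     0.01  -0.005] z [-0.011  0.703 -0.711] F [-0.2 -0.3 -1.2] w 0.0569 q [-0.11  0.32 -0.5   0.87  0.77  1.4 ]
scene box3_mid [([0.464, 0.171, 0.15], 0.65), ([0.552, -0.428, 0.014], 0.21)]
scene rack [([0.466, 0.103, -0.001], 0.61)]
scene slot3 [([0.463, 0.132, 0.004], 0.82), ([0.47, 0.042, 0.005], 0.79), ([0.469, 0.086, 0.009], 0.73), ([0.462, 0.171, 0.008], 0.56)]
scene handle_bar [([0.468, -0.146, 0.026], 0.44)]
top box3_mid [([0.464, 0.168, 0.154], 0.49), ([0.465, 0.041, 0.006], 0.34)]
top rack [([0.467, 0.108, 0.001], 0.94), ([0.464, 0.17, 0.15], 0.33)]
top slot3 [([0.467, 0.13, 0.002], 0.78), ([0.467, 0.044, 0.009], 0.73), ([0.467, 0.171, 0.006], 0.68), ([0.468, 0.083, 0.003], 0.57)]
top handle_bar []
```

View pics/b_scene.png

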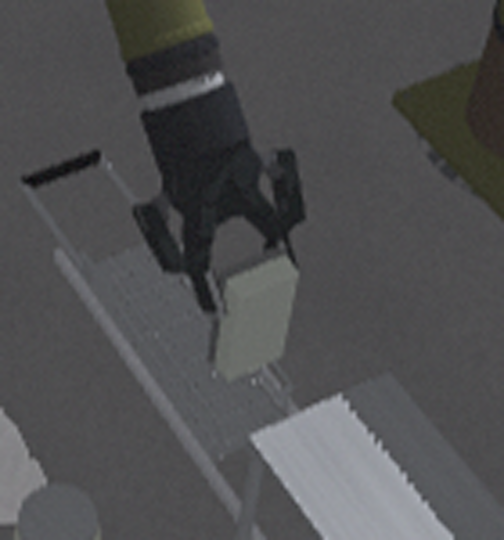

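View pics/b_top.png

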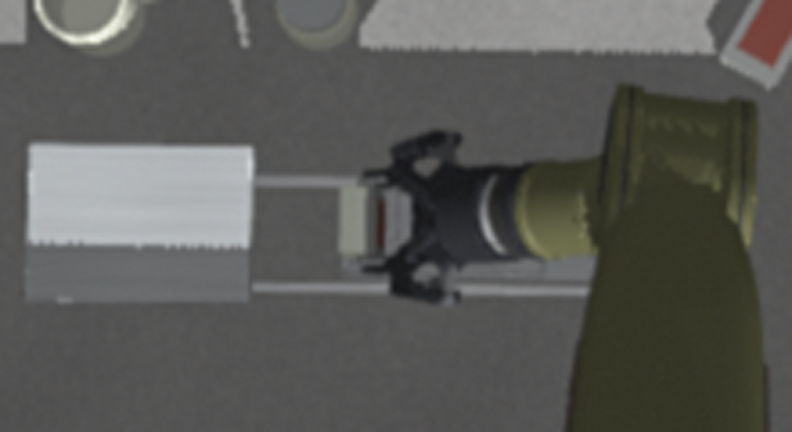

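```bash
python3 - <<'E'
from h import *
Rp=mk([1,0.014,0],[-.011,.707,-.707])
plan([([.4655,.1595,.125],Rp,3),([.4655,.1595,.094],Rp,3)],grip=1)
E
```

```text
{"dx": 0.001, "dy": 0.013, "dz": 0.013, "wx": 0.001, "wz": -0.003, "gripper": 1},
{"dx": 0.001, "dy": 0.013, "dz": 0.013, "wx": 0.001, "wz": -0.003, "gripper": 1},
{"dy": 0.013, "dz": 0.013, "wx": 0.001, "wz": -0.003, "gripper": 1},
{"dy": 0.007, "dz": 0.007, "gripper": 1},
{"dy": 0.007, "dz": 0.007, "gripper": 1},
{"dy": 0.007, "dz": 0.007, "gripper": 1},
max step mm 18.360805979084997 6
```

Request:
{"api": "step_arm", "payload": {"commands": [{"dx": 0.001,"dy": 0.013,"dz": 0.013,"wx": 0.001,"wy": 0,"wz": 0.003,"gripper": 1},{"dx": 0.001,"dy": 0.013,"dz": 0.013,"wx": 0.001,"wy": 0,"wz": 0,"gripper": 1},{"dx": 0,"dy": 0.013,"dz": 0.013,"wx": 0.001,"wy": 0,"wz": 0,"gripper": 1}]}}

```text
clock: 8.62
eef_pos: [0.4693, 0.05, 0.2354]
ee_rot: [-0.382, 0.924, 0.003, -0.002]
wrist_force: [-0.1, -0.5, -1.3]
width: 0.0571
```

```bash
python3 - <<'E'
from h import *
where()
Rp=mk([1,0.014,0],[-.011,.707,-.707])
plan([([.4655,.1595,.093],Rp,4)],grip=1)
E
```

```text
t 8.62 grasp [0.4684 0.1593 0.1259] x [ 1.     0.006 -0.002] z [-0.006  0.706 -0.708] F [-0.1 -0.5 -1.3] w 0.0571 q [-0.11  0.39 -0.57  0.73  0.78  1.4 ]
{"dx": -0.001, "dy": 0.006, "dz": 0.006, "wy": -0.001, "wz": -0.002, "gripper": 1},
{"dx": -0.001, "dy": 0.006, "dz": 0.006, "wy": -0.001, "wz": -0.002, "gripper": 1},
{"dx": -0.001, "dy": 0.006, "dz": 0.006, "wy": -0.001, "wz": -0.002, "gripper": 1},
{"dx": -0.001, "dy": 0.006, "dz": 0.006, "wy": -0.001, "wz": -0.002, "gripper": 1},
max step mm 8.268771113854518 4
```

Request:
{"api": "step_arm", "payload": {"commands": [{"dx": -0.001,"dy": 0.006,"dz": 0.006,"wx": 0,"wy": -0.001,"wz": 0,"gripper": 1},{"dx": -0.001,"dy": 0.006,"dz": 0.006,"wx": 0,"wy": -0.001,"wz": 0,"gripper": 1},{"dx": -0.001,"dy": 0.006,"dz": 0.006,"wx": 0,"wy": -0.001,"wz": 0,"gripper": 1},{"dx": 0,"dy": 0.006,"dz": 0.006,"wx": 0,"wy": -0.001,"wz": 0,"gripper": 1}]}}

```text
clock: 9.12
eef_pos: [0.4666, 0.0499, 0.2005]
ee_rot: [-0.382, 0.924, 0.004, -0.003]
wrist_force: [-2.3, -7.8, 6.0]
width: 0.0572
```

```bash
python3 - <<'E'
from h import *
where()
p=ctrl.capture('scene');print(net('box3_mid',p))
p=ctrl.capture('top');print(net('box3_mid',p))
E
```

```text
t 9.12 grasp [0.4652 0.1592 0.091 ] x [ 1.     0.009 -0.003] z [-0.009  0.706 -0.708] F [-2.3 -7.8  6. ] w 0.0572 q [-0.11  0.44 -0.61  0.64  0.78  1.4 ]
[([0.464, 0.174, 0.062], 0.95)]
[([0.465, 0.171, 0.066], 0.52)]
```

Request:
{"api": "step_arm", "payload": {"commands": [{"dx": 0,"dy": 0,"dz": 0,"wx": 0,"wy": 0,"wz": 0,"gripper": -0.2},{"dx": 0,"dy": 0,"dz": 0,"wx": 0,"wy": 0,"wz": 0,"gripper": -1},{"dx": 0,"dy": 0,"dz": 0,"wx": 0,"wy": 0,"wz": 0,"gripper": -1},{"dx": 0,"dy": 0,"dz": -0.02,"wx": 0,"wy": 0,"wz": 0,"gripper": -1},{"dx": 0,"dy": 0,"dz": -0.045,"wx": 0,"wy": 0,"wz": 0,"gripper": -1},{"dx": 0,"dy": 0,"dz": -0.055,"wx": 0,"wy": 0,"wz": 0,"gripper": -1}]}}

```text
clock: 10.07
eef_pos: [0.4663, -0.0344, 0.286]
ee_rot: [-0.383, 0.924, 0.005, -0.006]
wrist_force: [1.0, -0.6, -0.3]
width: 0.0852
```

```bash
python3 - <<'E'
from h import *
where()
for n,c in(('scene',(300,440,110,260)),('top',(180,400,150,270))):
    p=ctrl.capture(n); 
    for l in ['box3_mid','rack']: print(n,l,net(l,p))
    print(boxes(p))
    x0,x1,y0,y1=c
    cv2.imwrite(f'pics/c_{n}.png',cv2.resize(p['image'][y0:y1,x0:x1,::-1],None,fx=3.6,fy=3.6,interpolation=cv2.INTER_CUBIC))
R,t=pickR(150.4)
g=np.array([.6645,-.1885,0])+.029*t
print(g)
plan([(g+[0,0,.13],R,None)],grip=-1)
E
```

```text
t 10.07 grasp [0.4639 0.075  0.1767] x [ 1.     0.015 -0.007] z [-0.016  0.708 -0.706] F [ 1.  -0.6 -0.3] w 0.0852 q [-0.29  0.39 -0.42  1.06  0.74  1.16]
scene box3_mid [([0.462, 0.17, 0.062], 0.58)]
scene rack [([0.462, 0.102, -0.001], 0.88)]
[([0.6173, -0.3253], np.float64(115.0), [0.031, 0.075], 120, [258.0, 139.0]), ([0.6642, -0.1897], np.float64(149.2), [0.03, 0.084], 155, [260.0, 168.0]), ([0.893, 0.3967], np.float64(71.7), [0.096, 0.148], 1240, [267.0, 355.0])]
top box3_mid [([0.464, 0.17, 0.066], 0.67), ([0.663, -0.187, 0.016], 0.67)]
top rack [([0.466, 0.105, 0.0], 0.67)]
[([0.8808, 0.3471], np.float64(90.6), [0.005, 0.106], 47, [233.0, 87.0]), ([0.6649, -0.1877], np.float64(149.9), [0.03, 0.077], 215, [396.0, 154.0]), ([0.6197, -0.3266], np.float64(111.6), [0.03, 0.063], 168, [438.0, 169.0]), ([0.5561, -0.4605], np.float64(14.0), [0.016, 0.031], 45, [480.0, 189.0])]
[ 0.63928465 -0.17417569  0.        ]
{"dx": 0.015, "dy": -0.001, "dz": -0.012, "wx": -0.129, "wy": 0.001, "wz": -0.104, "gripper": -1},
{"dx": 0.012, "dy": 0.002, "dz": -0.009, "wx": -0.129, "wy": 0.001, "wz":
[... 224 characters left out ...]
": 0.004, "dy": 0.008, "wx": -0.129, "wy": 0.001, "wz": -0.104, "gripper": -1},
{"dx": 0.002, "dy": 0.008, "dz": 0.004, "wx": -0.129, "wy": 0.001, "wz": -0.104, "gripper": -1},
{"dx": -0.001, "dy": 0.007, "dz": 0.008, "wx": -0.129, "wy": 0.001, "wz": -0.104, "gripper": -1},
{"dx": -0.004, "dy": 0.006, "dz": 0.011, "wx": -0.129, "wy": 0.001, "wz": -0.104, "gripper": -1},
{"dx": -0.007, "dy": 0.004, "dz": 0.014, "wx": -0.129, "wy": 0.001, "wz": -0.104, "gripper": -1},
{"dx": -0.009, "dy": 0.002, "dz": 0.017, "wx": -0.129, "wy": 0.001, "wz": -0.104, "gripper": -1},
{"dx": -0.011, "dy": -0.001, "dz": 0.02, "wx": -0.129, "wy": 0.001, "wz": -0.104, "gripper": -1},
max step mm 22.811677697065125 11
```

View pics/c_scene.png

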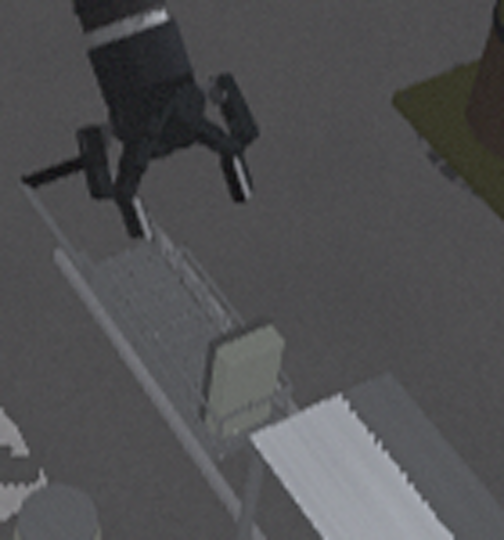

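Request:
{"api": "step_arm", "payload": {"commands": [{"dx": 0.015,"dy": -0.001,"dz": -0.012,"wx": -0.129,"wy": 0.001,"wz": -0.104,"gripper": -1},{"dx": 0.012,"dy": 0.002,"dz": -0.009,"wx": -0.129,"wy": 0.001,"wz": -0.104,"gripper": -1},{"dx": 0.01,"dy": 0.005,"dz": -0.006,"wx": -0.129,"wy": 0.001,"wz": -0.104,"gripper": -1},{"dx": 0.007,"dy": 0.007,"dz": -0.003,"wx": -0.129,"wy": 0.001,"wz": -0.104,"gripper": -1},{"dx": 0.004,"dy": 0.008,"dz": 0,"wx": -0.129,"wy": 0.001,"wz": -0.104,"gripper": -1},{"dx": 0.002,"dy": 0.008,"dz": 0.004,"wx": -0.129,"wy": 0.001,"wz": -0.104,"gripper": -1},{"dx": -0.001,"dy": 0.007,"dz": 0.008,"wx": -0.129,"wy": 0.001,"wz": -0.104,"gripper": -1},{"dx": -0.004,"dy": 0.006,"dz": 0.011,"wx": -0.129,"wy": 0.001,"wz": -0.104,"gripper": -1},{"dx": -0.007,"dy": 0.004,"dz": 0.014,"wx": -0.129,"wy": 0.001,"wz": -0.104,"gripper": -1},{"dx": -0.009,"dy": 0.002,"dz": 0.017,"wx": -0.129,"wy": 0.001,"wz": -0.104,"gripper": -1},{"dx": -0.011,"dy": -0.001,"dz": 0.02,"wx": -0.129,"wy": 0.001,"wz": -0.104,"gripper": -1}]}}

```text
clock: 11.75
eef_pos: [0.5411, -0.1077, 0.2273]
ee_rot: [0.339, 0.783, 0.484, 0.193]
wrist_force: [0.0, 0.0, -1.1]
width: 0.0857
```

```bash
python3 - <<'E'
from h import *
where()
p=ctrl.capture('top'); print(boxes(p))
R,t=pickR(150.1)
g=np.array([.6645,-.1885,0])+.029*t
plan([(g+[0,0,.1],R,2),(g+[0,0,.06],R,3)],grip=-1)
E
```

```text
t 11.75 grasp [ 0.6387 -0.1609  0.1197] x [ 0.457  0.889 -0.026] z [ 0.631 -0.344 -0.695] F [ 0.   0.  -1.1] w 0.0857 q [-0.13  0.32 -0.9  -0.41 -0.26  0.23]
[([0.8807, 0.364], np.float64(90.4), [0.005, 0.063], 28, [228.0, 87.0]), ([0.6632, -0.187], np.float64(150.3), [0.03, 0.08], 224, [395.0, 155.0]), ([0.6169, -0.3216], np.float64(115.0), [0.029, 0.075], 202, [437.0, 169.0]), ([0.5566, -0.46], np.float64(15.4), [0.017, 0.031], 45, [480.0, 189.0])]
{"dx": -0.004, "dy": -0.002, "dz": 0.009, "wx": 0.009, "wy": -0.007, "wz": 0.027, "gripper": -1},
{"dx": -0.004, "dy": -0.002, "dz": 0.009, "wx": 0.009, "wy": -0.007, "wz": 0.027, "gripper": -1},
{"dy": -0.009, "dz": 0.009, "gripper": -1},
{"dy": -0.009, "dz": 0.009, "gripper": -1},
{"dy": -0.009, "dz": 0.009, "gripper": -1},
max step mm 13.33333333333334 5
```

Request:
{"api": "step_arm", "payload": {"commands": [{"dx": -0.004,"dy": -0.002,"dz": 0.009,"wx": 0.009,"wy": -0.007,"wz": 0.027,"gripper": -1},{"dx": -0.004,"dy": -0.002,"dz": 0.009,"wx": 0.009,"wy": -0.007,"wz": 0.027,"gripper": -1},{"dx": 0,"dy": -0.009,"dz": 0.009,"wx": 0,"wy": 0,"wz": 0,"gripper": -1},{"dx": 0,"dy": -0.009,"dz": 0.009,"wx": 0,"wy": 0,"wz": 0,"gripper": -1},{"dx": 0,"dy": -0.009,"dz": 0.009,"wx": 0,"wy": 0,"wz": 0,"gripper": -1}]}}

```text
clock: 12.42
eef_pos: [0.5455, -0.1191, 0.1681]
ee_rot: [0.327, 0.803, 0.461, 0.191]
wrist_force: [-0.2, 0.7, 0.5]
width: 0.0853
```

```bash
python3 - <<'E'
from h import *
where()
p=ctrl.capture('scene'); cv2.imwrite('pics/a3.png',cv2.resize(p['image'][90:230,200:380,::-1],None,fx=4,fy=4,interpolation=cv2.INTER_CUBIC))
R,t=pickR(150.1)
g=np.array([.6645,-.1885,0])+.029*t
plan([(g+[0,0,.028],R,3)],grip=-1)
E
```

```text
t 12.43 grasp [ 0.6396 -0.1729  0.0577] x [0.502 0.865 0.006] z [ 0.608 -0.348 -0.713] F [-0.2  0.7  0.5] w 0.0853 q [-0.15  0.45 -0.93 -0.55 -0.26  0.28]
{"dy": -0.007, "dz": 0.007, "wx": -0.004, "wz": -0.002, "gripper": -1},
{"dy": -0.007, "dz": 0.007, "wx": -0.004, "wz": -0.002, "gripper": -1},
{"dy": -0.007, "dz": 0.007, "wx": -0.004, "wz": -0.002, "gripper": -1},
max step mm 9.641439018914966 3
```

View pics/a3.png

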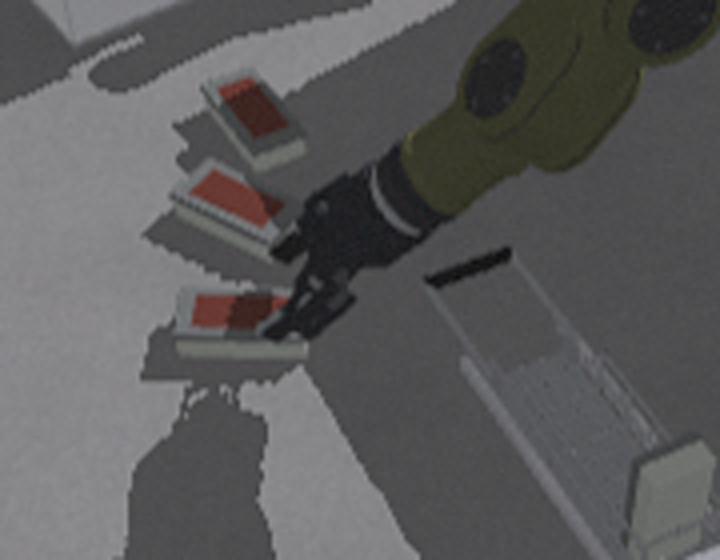

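Request:
{"api": "step_arm", "payload": {"commands": [{"dx": 0,"dy": -0.007,"dz": 0.007,"wx": -0.004,"wy": 0,"wz": -0.002,"gripper": -1},{"dx": 0,"dy": -0.007,"dz": 0.007,"wx": -0.004,"wy": 0,"wz": -0.002,"gripper": -1},{"dx": 0,"dy": -0.007,"dz": 0.007,"wx": -0.004,"wy": 0,"wz": -0.002,"gripper": -1},{"dx": 0,"dy": 0,"dz": 0,"wx": 0,"wy": 0,"wz": 0,"gripper": 1},{"dx": 0,"dy": 0,"dz": 0,"wx": 0,"wy": 0,"wz": 0,"gripper": 1},{"dx": 0,"dy": 0,"dz": 0,"wx": 0,"wy": 0,"wz": 0,"gripper": 1},{"dx": 0,"dy": 0,"dz": 0,"wx": 0,"wy": 0,"wz": 0,"gripper": 1},{"dx": 0,"dy": 0,"dz": 0,"wx": 0,"wy": 0,"wz": 0,"gripper": 1}]}}

```text
clock: 13.48
eef_pos: [0.5464, -0.1185, 0.1362]
ee_rot: [0.33, 0.801, 0.462, 0.192]
wrist_force: [0.3, -0.8, -1.4]
width: 0.0571
```

```bash
python3 - <<'E'
from h import *
where()
c=np.array([.6645,-.1885,.015]);R,t=pickR(150.1)
p,Rc=curpose();g=p+Rc.apply([0,0,G]);print('d',(g-c)@t,'h',g[2]-.015,'lat',(g-c)@np.cross(t,[0,0,1]))
for n in('scene','top'):
  p=ctrl.capture(n);print(net('box2_mid',p))
Rp=mk([1,0.014,0],[-.011,.707,-.707])
plan([([.62,-.16,.2],Rc,4),([.47,.115,.21],Rp,None)],grip=1)
E
```

```text
t 13.47 grasp [ 0.6411 -0.1726  0.0265] x [0.499 0.867 0.003] z [ 0.612 -0.35  -0.709] F [ 0.3 -0.8 -1.4] w 0.0571 q [-0.15  0.53 -0.96 -0.66 -0.26  0.28]
d 0.02820634512652339 h 0.011519220952345019 lat 0.0020942949882590614
[([0.67, -0.192, 0.012], 0.94)]
[([0.665, -0.187, 0.016], 0.79)]
{"dy": 0.026, "dz": -0.035, "gripper": 1},
{"dy": 0.026, "dz": -0.035, "gripper": 1},
{"dy": 0.026, "dz": -0.035, "gripper": 1},
{"dy": 0.026, "dz": -0.035, "gripper": 1},
{"dx": 0.014, "dy": 0.003, "dz": -0.016, "wx": 0.128, "wz": 0.103, "gripper": 1},
{"dx": 0.012, "dz": -0.014, "wx": 0.128, "wz": 0.103, "gripper": 1},
{"dx": 0.01, "dy": -0.003, "dz": -0.011, "wx": 0.128, "wz": 0.103, "gripper": 1},
{"dx": 0.007, "dy": -0.006, "dz": -0.008, "wx": 0.128, "wz": 0.103, "gripper": 1},
{"dx": 0.004, "dy": -0.008, "dz": -0.005, "wx": 0.128, "wz": 0.103, "gripper": 1},
{"dx": 0.002, "dy": -0.008, "dz": -0.001, "wx": 0.128, "wz": 0.103, "gripper": 1},
{"dx": -0.001, "dy": -0.009, "dz": 0.002, "wx": 0.128, "wz": 0.103, "gripper": 1},
{"dx": -0.004, "dy": -0.008, "dz": 0.006, "wx": 0.128, "wz": 0.103, "gripper": 1},
{"dx": -0.007, "dy": -0.007, "dz": 0.01, "wx": 0.128, "wz": 0.103, "gripper": 1},
{"dx": -0.01, "dy": -0.005, "dz": 0.013, "wx": 0.128, "wz": 0.103, "gripper": 1},
{"dx": -0.012, "dy": -0.002, "dz": 0.016, "wx": 0.128, "wz": 0.103, "gripper": 1},
max step mm 43.81446797613552 15
```

Request:
{"api": "step_arm", "payload": {"commands": [{"dx": 0,"dy": 0.026,"dz": -0.035,"wx": 0,"wy": 0,"wz": 0,"gripper": 1},{"dx": 0,"dy": 0.026,"dz": -0.035,"wx": 0,"wy": 0,"wz": 0,"gripper": 1},{"dx": 0,"dy": 0.026,"dz": -0.035,"wx": 0,"wy": 0,"wz": 0,"gripper": 1},{"dx": 0,"dy": 0.026,"dz": -0.035,"wx": 0,"wy": 0,"wz": 0,"gripper": 1},{"dx": 0.014,"dy": 0.003,"dz": -0.016,"wx": 0.128,"wy": 0,"wz": 0.103,"gripper": 1},{"dx": 0.012,"dy": 0,"dz": -0.014,"wx": 0.128,"wy": 0,"wz": 0.103,"gripper": 1},{"dx": 0.01,"dy": -0.003,"dz": -0.011,"wx": 0.128,"wy": 0,"wz": 0.103,"gripper": 1},{"dx": 0.007,"dy": -0.006,"dz": -0.008,"wx": 0.128,"wy": 0,"wz": 0.103,"gripper": 1},{"dx": 0.004,"dy": -0.008,"dz": -0.005,"wx": 0.128,"wy": 0,"wz": 0.103,"gripper": 1},{"dx": 0.002,"dy": -0.008,"dz": -0.001,"wx": 0.128,"wy": 0,"wz": 0.103,"gripper": 1},{"dx": -0.001,"dy": -0.009,"dz": 0.002,"wx": 0.128,"wy": 0,"wz": 0.103,"gripper": 1},{"dx": -0.004,"dy": -0.008,"dz": 0.006,"wx": 0.128,"wy": 0,"wz": 0.103,"gripper": 1}]}}

```text
clock: 15.18
eef_pos: [0.4999, -0.0178, 0.354]
ee_rot: [-0.21, 0.967, 0.138, 0.051]
wrist_force: [-1.6, 0.0, -2.2]
width: 0.0571
```

```bash
python3 - <<'E'
from h import *
where()
Rp=mk([1,0.014,0],[-.011,.707,-.707])
plan([([.466,.117,.2],Rp,None)],grip=1)
E
```

```text
t 15.18 grasp [0.5061 0.0472 0.2137] x [0.957 0.246 0.156] z [ 0.04   0.42  -0.907] F [-1.6  0.  -2.2] w 0.0571 q [-0.16  0.26 -0.31  1.03  0.43  1.12]
{"dx": -0.009, "dy": -0.004, "dz": 0.014, "wx": 0.119, "wy": 0.001, "wz": 0.095, "gripper": 1},
{"dx": -0.011, "dy": -0.002, "dz": 0.017, "wx": 0.119, "wy": 0.001, "wz": 0.095, "gripper": 1},
{"dx": -0.013, "dy": 0.002, "dz": 0.019, "wx": 0.119, "wy": 0.001, "wz": 0.095, "gripper": 1},
max step mm 22.98423687920897 3
```

Request:
{"api": "step_arm", "payload": {"commands": [{"dx": -0.009,"dy": -0.004,"dz": 0.014,"wx": 0.119,"wy": 0.001,"wz": 0.098,"gripper": 1},{"dx": -0.011,"dy": -0.002,"dz": 0.017,"wx": 0.119,"wy": 0.001,"wz": 0.098,"gripper": 1},{"dx": -0.013,"dy": 0.002,"dz": 0.019,"wx": 0.119,"wy": 0.001,"wz": 0.098,"gripper": 1},{"dx": 0,"dy": 0,"dz": 0,"wx": 0,"wy": 0,"wz": 0,"gripper": 1}]}}

```text
clock: 15.68
eef_pos: [0.4667, 0.007, 0.3073]
ee_rot: [-0.385, 0.923, -0.002, -0.005]
wrist_force: [0.5, 0.5, -2.1]
width: 0.0575
```

```bash
python3 - <<'E'
from h import *
where()
for n,c in(('scene',(300,440,110,260)),('top',(180,400,150,270))):
    p=ctrl.capture(n); 
    for l in ['box2_mid','slot3']: print(n,l,net(l,p))
    x0,x1,y0,y1=c
    cv2.imwrite(f'pics/d_{n}.png',cv2.resize(p['image'][y0:y1,x0:x1,::-1],None,fx=3.6,fy=3.6,interpolation=cv2.INTER_CUBIC))
Rp=mk([1,0.014,0],[-.011,.707,-.707])
plan([([.4663,.1175,.15],Rp,2),([.4663,.1175,.12],Rp,2)],grip=1)
E
```

```text
t 15.68 grasp [0.4655 0.1169 0.1984] x [ 1.     0.001 -0.011] z [-0.008  0.71  -0.704] F [ 0.5  0.5 -2.1] w 0.0575 q [-0.21  0.33 -0.44  1.01  0.77  1.28]
scene box2_mid [([0.467, 0.124, 0.168], 0.61)]
scene slot3 [([0.462, 0.133, 0.006], 0.94), ([0.463, 0.167, 0.006], 0.9), ([0.472, 0.04, 0.005], 0.89), ([0.467, 0.081, 0.01], 0.66)]
top box2_mid [([0.467, 0.127, 0.172], 0.54)]
top slot3 [([0.469, 0.082, 0.004], 0.97), ([0.462, 0.043, 0.006], 0.93), ([0.466, 0.172, 0.008], 0.82), ([0.469, 0.126, 0.003], 0.73)]
{"dy": 0.018, "dz": 0.018, "wx": -0.002, "wy": -0.004, "wz": -0.006, "gripper": 1},
{"dy": 0.018, "dz": 0.018, "wx": -0.002, "wy": -0.004, "wz": -0.006, "gripper": 1},
{"dy": 0.011, "dz": 0.011, "gripper": 1},
{"dy": 0.011, "dz": 0.011, "gripper": 1},
max step mm 25.40712037554298 4
```

View pics/d_scene.png

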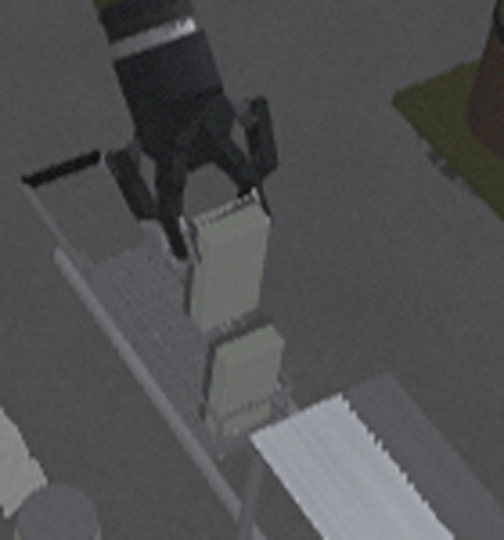

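Request:
{"api": "step_arm", "payload": {"commands": [{"dx": 0,"dy": 0.018,"dz": 0.019,"wx": -0.002,"wy": -0.004,"wz": 0.003,"gripper": 1},{"dx": 0,"dy": 0.018,"dz": 0.018,"wx": -0.002,"wy": -0.004,"wz": 0.003,"gripper": 1},{"dx": 0,"dy": 0.011,"dz": 0.011,"wx": 0,"wy": 0,"wz": 0,"gripper": 1},{"dx": 0,"dy": 0.011,"dz": 0.011,"wx": 0,"wy": 0,"wz": 0,"gripper": 1}]}}

```text
clock: 16.48
eef_pos: [0.4722, 0.0073, 0.2296]
ee_rot: [-0.38, 0.925, 0.002, -0.001]
wrist_force: [-1.0, -0.0, -0.5]
width: 0.0571
```

```bash
python3 - <<'E'
from h import *
where()
Rp=mk([1,0.014,0],[-.011,.707,-.707])
plan([([.4663,.1175,.093],Rp,3)],grip=1)
E
```

```text
t 16.48 grasp [0.4718 0.1162 0.1196] x [1.    0.005 0.001] z [-0.003  0.704 -0.711] F [-1.  -0.  -0.5] w 0.0571 q [-0.2   0.43 -0.53  0.81  0.76  1.29]
{"dx": -0.001, "dy": 0.006, "dz": 0.007, "wx": 0.002, "wy": -0.002, "wz": -0.002, "gripper": 1},
{"dx": -0.001, "dy": 0.006, "dz": 0.007, "wx": 0.002, "wy": -0.002, "wz": -0.002, "gripper": 1},
{"dx": -0.001, "dy": 0.006, "dz": 0.007, "wx": 0.002, "wy": -0.002, "wz": -0.002, "gripper": 1},
max step mm 9.176495102036988 3
```

Request:
{"api": "step_arm", "payload": {"commands": [{"dx": -0.002,"dy": 0.006,"dz": 0.007,"wx": 0.002,"wy": -0.002,"wz": -0.003,"gripper": 1},{"dx": -0.001,"dy": 0.006,"dz": 0.007,"wx": 0.002,"wy": -0.002,"wz": -0.003,"gripper": 1},{"dx": -0.001,"dy": 0.006,"dz": 0.007,"wx": 0.002,"wy": -0.002,"wz": -0.003,"gripper": 1},{"dx": 0,"dy": 0.001,"dz": 0.001,"wx": 0,"wy": 0,"wz": 0,"gripper": 1}]}}

```text
clock: 16.98
eef_pos: [0.4694, 0.0098, 0.2018]
ee_rot: [-0.386, 0.923, 0.009, 0.001]
wrist_force: [-4.6, -5.0, 14.4]
width: 0.0571
```

```bash
python3 - <<'E'
from h import *
where()
p=ctrl.capture('scene');print(net('box2_mid',p))
p=ctrl.capture('top');print(net('box2_mid',p))
E
```

```text
t 16.98 grasp [0.4685 0.1199 0.0931] x [1.    0.015 0.008] z [-0.006  0.711 -0.703] F [-4.6 -5.  14.4] w 0.0571 q [-0.2   0.47 -0.57  0.74  0.77  1.27]
[([0.471, 0.129, 0.063], 0.74), ([0.462, 0.171, 0.065], 0.46)]
[([0.468, 0.129, 0.066], 0.66)]
```

Request:
{"api": "step_arm", "payload": {"commands": [{"dx": 0,"dy": 0,"dz": 0,"wx": 0,"wy": 0,"wz": 0,"gripper": -0.2},{"dx": 0,"dy": 0,"dz": 0,"wx": 0,"wy": 0,"wz": 0,"gripper": -1},{"dx": 0,"dy": 0,"dz": 0,"wx": 0,"wy": 0,"wz": 0,"gripper": -1},{"dx": 0,"dy": 0,"dz": -0.02,"wx": 0,"wy": 0,"wz": 0,"gripper": -1},{"dx": 0,"dy": 0,"dz": -0.045,"wx": 0,"wy": 0,"wz": 0,"gripper": -1},{"dx": 0,"dy": 0,"dz": -0.055,"wx": 0,"wy": 0,"wz": 0,"gripper": -1}]}}

```text
clock: 17.92
eef_pos: [0.4692, -0.075, 0.2863]
ee_rot: [-0.387, 0.922, 0.011, -0.002]
wrist_force: [0.3, -1.5, -0.3]
width: 0.0855
```

```bash
python3 - <<'E'
from h import *
where()
for n,c in(('scene',(300,440,110,260)),('top',(180,400,150,270))):
    p=ctrl.capture(n); 
    for l in ['box3_mid','box1_mid','rack']: print(n,l,net(l,p))
    print(boxes(p))
    x0,x1,y0,y1=c
    cv2.imwrite(f'pics/e_{n}.png',cv2.resize(p['image'][y0:y1,x0:x1,::-1],None,fx=3.6,fy=3.6,interpolation=cv2.INTER_CUBIC))
R,t=pickR(115.3)
g=np.array([.617,-.323,0])+.029*t
print(g)
plan([(g+[-.02,.02,.13],R,None)],grip=-1)
E
```

```text
t 17.93 grasp [0.4675 0.0353 0.1779] x [1.    0.021 0.006] z [-0.011  0.713 -0.701] F [ 0.3 -1.5 -0.3] w 0.0855 q [-0.36  0.42 -0.37  1.14  0.72  1.04]
scene box3_mid [([0.46, 0.174, 0.066], 0.89)]
scene box1_mid [([0.617, -0.327, 0.016], 0.73), ([0.406, 0.587, 0.0], 0.5)]
scene rack [([0.462, 0.102, -0.001], 0.65), ([0.612, -0.327, 0.016], 0.29)]
[([0.6175, -0.3249], np.float64(115.1), [0.03, 0.074], 115, [258.0, 139.0])]
top box3_mid [([0.466, 0.169, 0.065], 0.61)]
top box1_mid [([0.614, -0.325, 0.014], 0.59)]
top rack [([0.464, 0.104, 0.001], 0.61)]
[([0.8807, 0.3435], np.float64(91.1), [0.006, 0.116], 56, [234.0, 87.0]), ([0.6286, -0.3401], np.float64(78.9), [0.025, 0.036], 78, [443.0, 166.0]), ([0.5293, -0.4367], np.float64(40.5), [0.02, 0.039], 32, [473.0, 197.0])]
[ 0.60460662 -0.29678161  0.        ]
{"dx": 0.011, "dy": 0.002, "dz": -0.017, "wx": -0.155, "wy": -0.001, "wz": -0.047, "gripper": -1},
{"dx": 0.009, "dy": 0.005, "dz": -0.013, "wx": -0.155, "wy": -0.001, "wz": -0.047, "gripper": -1},
{"dx": 0.008, "dy": 0.007, "dz": -0.009, "wx": -0.155, "wy": -0.001, "wz": -0.047, "gripper": -1},
{"dx": 0.006, "dy": 0.009, "dz": -0.004, "wx": -0.155, "wy": -0.001, "wz": -0.047, "gripper": -1},
{"dx": 0.005, "dy": 0.009, "dz": 0.002, "wx": -0.155, "wy": -0.001, "wz": -0.047, "gripper": -1},
{"dx": 0.003, "dy": 0.009, "dz": 0.007, "wx": -0.155, "wy": -0.001, "wz": -0.047, "gripper": -1},
{"dx": 0.002, "dy": 0.008, "dz": 0.012, "wx": -0.155, "wy": -0.001, "wz": -0.047, "gripper": -1},
{"dy": 0.006, "dz": 0.017, "wx": -0.155, "wy": -0.001, "wz": -0.047, "gripper": -1},
{"dx": -0.001, "dy": 0.004, "dz": 0.021, "wx": -0.155, "wy": -0.001, "wz": -0.047, "gripper": -1},
{"dx": -0.002, "dz": 0.025, "wx": -0.155, "wy": -0.001, "wz": -0.047, "gripper": -1},
max step mm 25.34619045883155 10
```

View pics/e_scene.png

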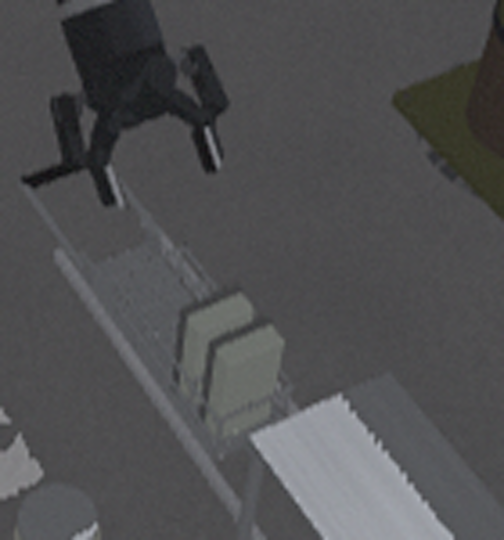

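Request:
{"api": "step_arm", "payload": {"commands": [{"dx": 0.011,"dy": 0.002,"dz": -0.017,"wx": -0.155,"wy": -0.001,"wz": -0.047,"gripper": -1},{"dx": 0.009,"dy": 0.005,"dz": -0.013,"wx": -0.155,"wy": -0.001,"wz": -0.047,"gripper": -1},{"dx": 0.008,"dy": 0.007,"dz": -0.009,"wx": -0.155,"wy": -0.001,"wz": -0.047,"gripper": -1},{"dx": 0.006,"dy": 0.009,"dz": -0.004,"wx": -0.155,"wy": -0.001,"wz": -0.047,"gripper": -1},{"dx": 0.005,"dy": 0.009,"dz": 0.002,"wx": -0.155,"wy": -0.001,"wz": -0.047,"gripper": -1},{"dx": 0.003,"dy": 0.009,"dz": 0.007,"wx": -0.155,"wy": -0.001,"wz": -0.047,"gripper": -1},{"dx": 0.002,"dy": 0.008,"dz": 0.012,"wx": -0.155,"wy": -0.001,"wz": -0.047,"gripper": -1},{"dx": 0,"dy": 0.006,"dz": 0.017,"wx": -0.155,"wy": -0.001,"wz": -0.047,"gripper": -1},{"dx": -0.001,"dy": 0.004,"dz": 0.021,"wx": -0.155,"wy": -0.001,"wz": -0.047,"gripper": -1},{"dx": -0.002,"dy": 0,"dz": 0.025,"wx": -0.155,"wy": -0.001,"wz": -0.047,"gripper": -1},{"dx": 0,"dy": 0,"dz": 0,"wx": 0,"wy": 0,"wz": 0,"gripper": -1}]}}

```text
clock: 19.7
eef_pos: [0.5341, -0.1698, 0.2287]
ee_rot: [0.387, 0.892, 0.219, 0.08]
wrist_force: [-0.9, 0.5, -0.9]
width: 0.0855
```

```bash
python3 - <<'E'
from h import *
where()
for n in('scene','top'):
  p=ctrl.capture(n); print(boxes(p)); print(net('box1_mid',p),net('box0_mid',p))
  if n=='top': cv2.imwrite('pics/topd.png',cv2.resize(p['image'][100:250,320:520,::-1],None,fx=4,fy=4,interpolation=cv2.INTER_CUBIC))
R,t=pickR(115.3)
g=np.array([.617,-.323,0])+.029*t
plan([(g+[0,0,.09],R,2),(g+[0,0,.055],R,2)],grip=-1)
E
```

```text
t 19.7 grasp [ 0.5824 -0.2712  0.1222] x [ 0.891  0.452 -0.027] z [ 0.312 -0.656 -0.688] F [-0.9  0.5 -0.9] w 0.0855 q [-0.15  0.36 -0.73 -0.05 -0.65  0.76]
[([0.6174, -0.3254], np.float64(114.3), [0.031, 0.074], 117, [258.0, 139.0]), ([0.8986, 0.1916], np.float64(178.0), [0.062, 0.1], 467, [235.0, 288.0]), ([0.8942, 0.4054], np.float64(59.7), [0.093, 0.129], 1110, [268.0, 358.0])]
[([0.614, -0.326, 0.018], 0.79), ([0.527, -0.41, 0.018], 0.4)] [([0.525, -0.406, 0.014], 0.77)]
[([0.8809, 0.3613], np.float64(91.3), [0.005, 0.075], 30, [229.0, 87.0]), ([0.6168, -0.3217], np.float64(115.4), [0.029, 0.075], 205, [437.0, 170.0]), ([0.5257, -0.4407], np.float64(9.4), [0.013, 0.033], 25, [474.0, 198.0])]
[([0.617, -0.323, 0.015], 0.84)] [([0.523, -0.409, 0.013], 0.78)]
{"dx": 0.003, "dy": -0.001, "dz": 0.024, "wx": 0.016, "wy": -0.002, "wz": 0.017, "gripper": -1},
{"dx": 0.003, "dy": -0.001, "dz": 0.024, "wx": 0.016, "wy": -0.002, "wz": 0.017, "gripper": -1},
{"dy": -0.012, "dz": 0.012, "gripper": -1},
{"dy": -0.012, "dz": 0.012, "gripper": -1},
max step mm 24.001204019049993 4
```

View pics/topd.png

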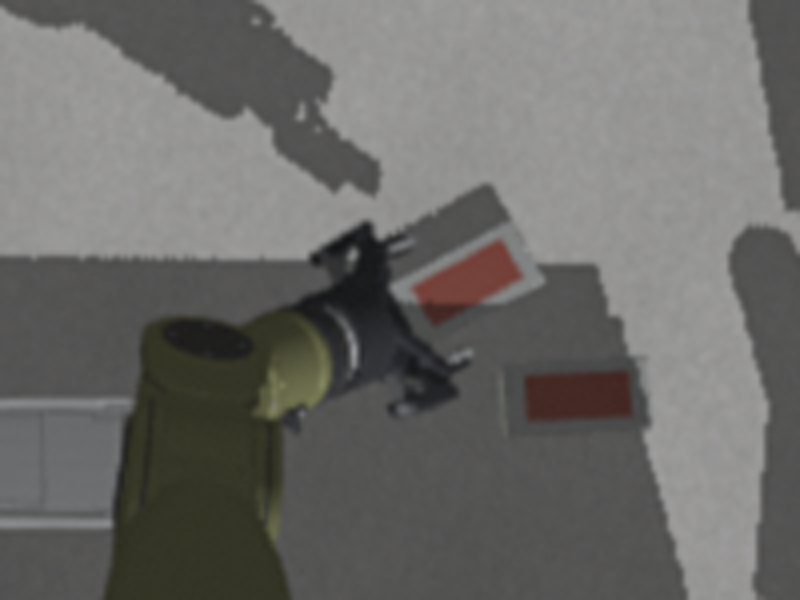

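Request:
{"api": "step_arm", "payload": {"commands": [{"dx": 0.003,"dy": -0.001,"dz": 0.024,"wx": 0.016,"wy": -0.002,"wz": 0.017,"gripper": -0.7},{"dx": 0.003,"dy": -0.001,"dz": 0.024,"wx": 0.016,"wy": -0.002,"wz": 0.017,"gripper": -0.7},{"dx": 0,"dy": -0.012,"dz": 0.012,"wx": 0,"wy": 0,"wz": 0,"gripper": -0.7},{"dx": 0,"dy": -0.012,"dz": 0.012,"wx": 0,"wy": 0,"wz": 0,"gripper": -0.7},{"dx": 0,"dy": 0,"dz": 0,"wx": 0,"wy": 0,"wz": 0,"gripper": -0.7}]}}

```text
clock: 20.62
eef_pos: [0.562, -0.2001, 0.1692]
ee_rot: [0.373, 0.902, 0.199, 0.089]
wrist_force: [-0.6, 0.5, 0.7]
width: 0.0728
```

```bash
python3 - <<'E'
from h import *
where()
for n in('top','scene'):
  p=ctrl.capture(n); x0,y0=(380,130) if n=='top' else (210,90)
  cv2.imwrite(f'pics/f_{n}.png',cv2.resize(p['image'][y0:y0+90,x0:x0+110,::-1],None,fx=6,fy=6,interpolation=cv2.INTER_CUBIC))
R,t=pickR(115.3)
g=np.array([.617,-.323,0])+.030*t
plan([(g+[0,0,.028],R,3)],grip=-1)
E
```

```text
t 20.62 grasp [ 0.6098 -0.2987  0.0601] x [0.905 0.426 0.012] z [ 0.309 -0.638 -0.706] F [-0.6  0.5  0.7] w 0.0728 q [-0.2   0.5  -0.71 -0.19 -0.6   0.76]
{"dx": -0.001, "dy": -0.009, "dz": 0.007, "wx": 0.001, "wy": -0.003, "wz": -0.004, "gripper": -1},
{"dx": -0.001, "dy": -0.009, "dz": 0.007, "wx": 0.001, "wy": -0.003, "wz": -0.004, "gripper": -1},
{"dx": -0.001, "dy": -0.009, "dz": 0.007, "wx": 0.001, "wy": -0.003, "wz": -0.004, "gripper": -1},
max step mm 11.29674190938972 3
```

View pics/f_top.png

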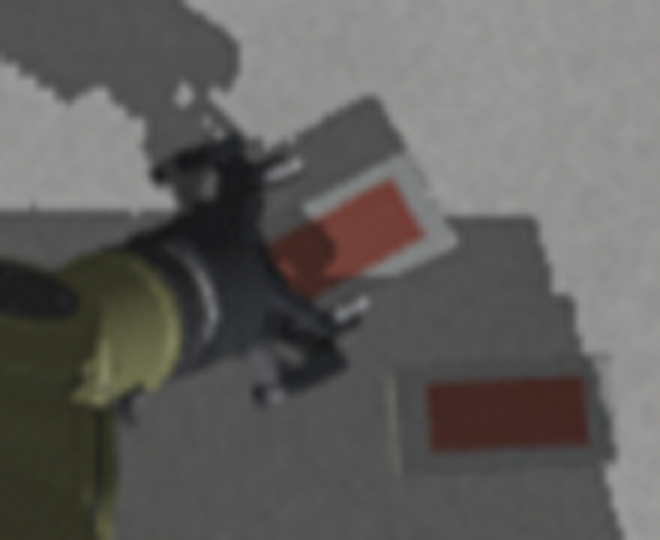

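View pics/f_scene.png

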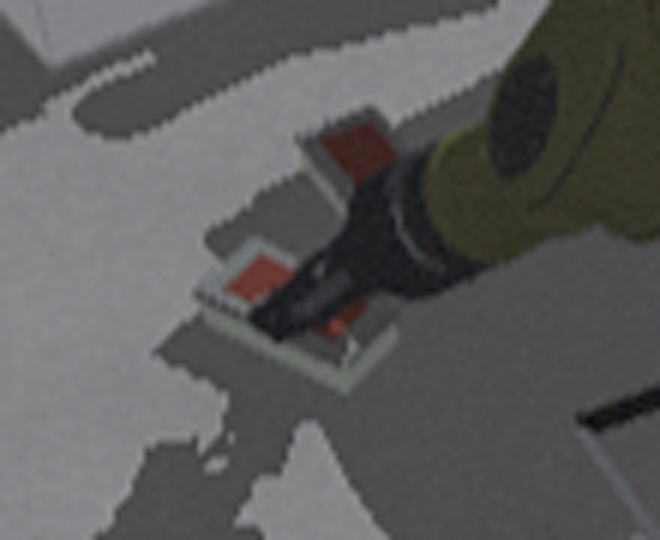

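Fingers straddle box1 (fingertips at about (285,165) and (355,310) in the top crop), clear of box0. Descend and grip.

Request:
{"api": "step_arm", "payload": {"commands": [{"dx": -0.002,"dy": -0.009,"dz": 0.007,"wx": 0.001,"wy": -0.003,"wz": -0.004,"gripper": -0.7},{"dx": -0.002,"dy": -0.009,"dz": 0.007,"wx": 0.001,"wy": -0.003,"wz": -0.004,"gripper": -0.7},{"dx": -0.001,"dy": -0.009,"dz": 0.007,"wx": 0.001,"wy": -0.003,"wz": -0.004,"gripper": -0.7},{"dx": 0,"dy": 0,"dz": 0,"wx": 0,"wy": 0,"wz": 0,"gripper": 1},{"dx": 0,"dy": 0,"dz": 0,"wx": 0,"wy": 0,"wz": 0,"gripper": 1},{"dx": 0,"dy": 0,"dz": 0,"wx": 0,"wy": 0,"wz": 0,"gripper": 1},{"dx": 0,"dy": 0,"dz": 0,"wx": 0,"wy": 0,"wz": 0,"gripper": 1},{"dx": 0,"dy": 0,"dz": 0,"wx": 0,"wy": 0,"wz": 0,"gripper": 1}]}}

```text
clock: 21.72
eef_pos: [0.5571, -0.1982, 0.1364]
ee_rot: [0.374, 0.901, 0.203, 0.085]
wrist_force: [-0.2, -0.7, -1.3]
width: 0.0574
```

```bash
python3 - <<'E'
from h import *
where()
c=np.array([.617,-.323,.015]);R,t=pickR(115.3)
p,Rc=curpose();g=p+Rc.apply([0,0,G]);print('d',(g-c)@t,'h',g[2]-.015,'lat',(g-c)@np.cross(t,[0,0,1]))
for n in('scene','top'):
  p=ctrl.capture(n);print(net('box1_mid',p),net('box0_mid',p))
Rp=mk([1,0.014,0],[-.011,.707,-.707])
plan([([.59,-.25,.2],Rc,4),([.467,.073,.21],Rp,None)],grip=1)
E
```

```text
t 21.73 grasp [ 0.6041 -0.2973  0.0273] x [0.904 0.428 0.001] z [ 0.304 -0.64  -0.705] F [-0.2 -0.7 -1.3] w 0.0574 q [-0.2   0.56 -0.75 -0.27 -0.6   0.76]
d 0.02874170394441078 h 0.012295011498537095 lat -0.0006896900195835203
[([0.62, -0.327, 0.018], 0.55)] [([0.523, -0.408, 0.016], 0.88)]
[([0.467, 0.083, 0.002], 0.67), ([0.618, -0.325, 0.013], 0.56)] []
{"dx": 0.002, "dy": 0.022, "dz": -0.039, "gripper": 1},
{"dx": 0.002, "dy": 0.022, "dz": -0.039, "gripper": 1},
{"dx": 0.002, "dy": 0.022, "dz": -0.039, "gripper": 1},
{"dx": 0.002, "dy": 0.022, "dz": -0.039, "gripper": 1},
{"dx": 0.002, "dz": -0.023, "wx": 0.155, "wz": 0.048, "gripper": 1},
{"dx": 0.001, "dy": -0.003, "dz": -0.019, "wx": 0.155, "wz": 0.048, "gripper": 1},
{"dy": -0.006, "dz": -0.015, "wx": 0.155, "wz": 0.048, "gripper": 1},
{"dx": -0.002, "dy": -0.009, "dz": -0.01, "wx": 0.155, "wz": 0.048, "gripper": 1},
{"dx": -0.003, "dy": -0.01, "dz": -0.005, "wx": 0.155, "wz": 0.048, "gripper": 1},
{"dx": -0.005, "dy": -0.01, "wx": 0.155, "wz": 0.048, "gripper": 1},
{"dx": -0.007, "dy": -0.01, "dz": 0.006, "wx": 0.155, "wz": 0.048, "gripper": 1},
{"dx": -0.008, "dy": -0.009, "dz": 0.011, "wx": 0.155, "wz": 0.048, "gripper": 1},
{"dx": -0.01, "dy": -0.006, "dz": 0.016, "wx": 0.155, "wz": 0.048, "gripper": 1},
{"dx": -0.011, "dy": -0.004, "dz": 0.02, "wx": 0.155, "wz": 0.048, "gripper": 1},
max step mm 44.91627199751156 14
```

Request:
{"api": "step_arm", "payload": {"commands": [{"dx": 0.002,"dy": 0.022,"dz": -0.041,"wx": 0,"wy": 0,"wz": 0,"gripper": 1},{"dx": 0.002,"dy": 0.022,"dz": -0.041,"wx": 0,"wy": 0,"wz": 0,"gripper": 1},{"dx": 0.002,"dy": 0.022,"dz": -0.041,"wx": 0,"wy": 0,"wz": 0,"gripper": 1},{"dx": 0.002,"dy": 0.022,"dz": -0.041,"wx": 0,"wy": 0,"wz": 0,"gripper": 1},{"dx": 0.002,"dy": 0,"dz": -0.023,"wx": 0.155,"wy": 0,"wz": 0.048,"gripper": 1},{"dx": 0.001,"dy": -0.003,"dz": -0.019,"wx": 0.155,"wy": 0,"wz": 0.048,"gripper": 1},{"dx": 0,"dy": -0.006,"dz": -0.015,"wx": 0.155,"wy": 0,"wz": 0.048,"gripper": 1},{"dx": -0.002,"dy": -0.009,"dz": -0.01,"wx": 0.155,"wy": 0,"wz": 0.048,"gripper": 1},{"dx": -0.003,"dy": -0.01,"dz": -0.005,"wx": 0.155,"wy": 0,"wz": 0.048,"gripper": 1},{"dx": -0.005,"dy": -0.01,"dz": 0,"wx": 0.155,"wy": 0,"wz": 0.048,"gripper": 1},{"dx": -0.007,"dy": -0.01,"dz": 0.006,"wx": 0.155,"wy": 0,"wz": 0.048,"gripper": 1}]}}

```text
clock: 23.4
eef_pos: [0.4957, -0.0637, 0.3679]
ee_rot: [-0.177, 0.982, 0.066, 0.025]
wrist_force: [-0.7, 0.0, -2.2]
width: 0.0569
```

```bash
python3 - <<'E'
from h import *
where()
Rp=mk([1,0.014,0],[-.011,.707,-.707])
plan([([.467,.0727,.21],Rp,None)],grip=1)
E
```

```text
t 23.4 grasp [ 0.4996 -0.0094  0.2231] x [0.99  0.121 0.072] z [ 0.025  0.351 -0.936] F [-0.7  0.  -2.2] w 0.0569 q [-0.23  0.26 -0.26  1.11  0.36  1.2 ]
{"dx": -0.008, "dy": -0.003, "dz": 0.015, "wx": 0.143, "wy": -0.001, "wz": 0.043, "gripper": 1},
{"dx": -0.009, "dy": -0.001, "dz": 0.018, "wx": 0.143, "wy": -0.001, "wz": 0.043, "gripper": 1},
{"dx": -0.01, "dy": 0.002, "dz": 0.022, "wx": 0.143, "wy": -0.001, "wz": 0.043, "gripper": 1},
max step mm 23.838608620739425 3
```

Request:
{"api": "step_arm", "payload": {"commands": [{"dx": -0.008,"dy": -0.003,"dz": 0.015,"wx": 0.143,"wy": -0.001,"wz": 0.043,"gripper": 1},{"dx": -0.009,"dy": -0.001,"dz": 0.018,"wx": 0.143,"wy": -0.001,"wz": 0.043,"gripper": 1},{"dx": -0.01,"dy": 0.002,"dz": 0.022,"wx": 0.143,"wy": -0.001,"wz": 0.043,"gripper": 1},{"dx": 0,"dy": 0,"dz": 0,"wx": 0,"wy": 0,"wz": 0,"gripper": 1}]}}

```text
clock: 23.9
eef_pos: [0.4681, -0.037, 0.3177]
ee_rot: [-0.386, 0.922, 0.005, -0.003]
wrist_force: [-0.5, -0.1, -1.8]
width: 0.0574
```

```bash
python3 - <<'E'
from h import *
where()
for n in('scene','top'):
  p=ctrl.capture(n);print(net('box1_mid',p),net('slot1',p))
Rp=mk([1,0.014,0],[-.011,.707,-.707])
plan([([.467,.0727,.15],Rp,3),([.467,.0727,.12],Rp,2)],grip=1)
E
```

```text
t 23.9 grasp [0.4666 0.0732 0.2092] x [ 1.     0.012 -0.001] z [-0.01   0.713 -0.702] F [-0.5 -0.1 -1.8] w 0.0574 q [-0.29  0.36 -0.38  1.14  0.75  1.15]
[([0.47, 0.082, 0.185], 0.69), ([0.461, 0.131, 0.007], 0.6)] [([0.472, 0.043, 0.004], 0.92), ([0.469, 0.085, 0.008], 0.82), ([0.463, 0.129, 0.004], 0.6)]
[([0.47, 0.084, 0.183], 0.48)] [([0.466, 0.131, 0.005], 0.95), ([0.464, 0.041, 0.004], 0.78), ([0.466, 0.082, 0.002], 0.69), ([0.467, 0.171, 0.007], 0.59)]
{"dx": -0.001, "dy": 0.015, "dz": 0.014, "wx": -0.002, "wy": -0.002, "wz": 0.001, "gripper": 1},
{"dx": -0.001, "dy": 0.014, "dz": 0.014, "wx": -0.002, "wy": -0.002, "wz": 0.001, "gripper": 1},
{"dy": 0.014, "dz": 0.015, "wx": -0.002, "wy": -0.002, "wz": 0.001, "gripper": 1},
{"dy": 0.011, "dz": 0.011, "gripper": 1},
{"dy": 0.011, "dz": 0.011, "gripper": 1},
max step mm 20.4961926437793 5
```

Request:
{"api": "step_arm", "payload": {"commands": [{"dx": -0.001,"dy": 0.015,"dz": 0.014,"wx": -0.002,"wy": -0.002,"wz": 0.001,"gripper": 1},{"dx": -0.001,"dy": 0.014,"dz": 0.014,"wx": -0.002,"wy": -0.002,"wz": 0.001,"gripper": 1},{"dx": 0,"dy": 0.014,"dz": 0.015,"wx": -0.002,"wy": -0.002,"wz": 0.001,"gripper": 1},{"dx": 0,"dy": 0.011,"dz": 0.011,"wx": 0,"wy": 0,"wz": 0,"gripper": 1},{"dx": 0,"dy": 0.011,"dz": 0.011,"wx": 0,"wy": 0,"wz": 0,"gripper": 1}]}}

```text
clock: 24.82
eef_pos: [0.4813, -0.0367, 0.2464]
ee_rot: [-0.394, 0.919, 0.013, 0.023]
wrist_force: [6.0, -11.4, 48.5]
width: 0.0572
```

```bash
python3 - <<'E'
from h import *
where()
Rp=mk([1,0.014,0],[-.011,.707,-.707])
plan([([.467,.0727,.093],Rp,3)],grip=1)
E
```

```text
t 24.82 grasp [0.4863 0.0752 0.1398] x [0.999 0.006 0.053] z [ 0.032  0.724 -0.689] F [  6.  -11.4  48.5] w 0.0572 q [-0.29  0.44 -0.47  0.92  0.78  1.15]
{"dx": -0.005, "dy": 0.01, "dz": 0.01, "wx": -0.008, "wy": -0.015, "wz": 0.011, "gripper": 1},
{"dx": -0.005, "dy": 0.01, "dz": 0.01, "wx": -0.008, "wy": -0.015, "wz": 0.011, "gripper": 1},
{"dx": -0.004, "dy": 0.01, "dz": 0.01, "wx": -0.008, "wy": -0.015, "wz": 0.011, "gripper": 1},
max step mm 15.308066928604873 3
```

Request:
{"api": "step_arm", "payload": {"commands": [{"dx": 0,"dy": -0.02,"dz": -0.02,"wx": 0,"wy": 0,"wz": 0,"gripper": 1},{"dx": 0,"dy": -0.015,"dz": -0.015,"wx": 0,"wy": 0,"wz": 0,"gripper": 1},{"dx": 0,"dy": -0.007,"dz": -0.007,"wx": 0,"wy": 0,"wz": 0,"gripper": 1}]}}

```text
clock: 25.2
eef_pos: [0.4811, -0.0392, 0.3116]
ee_rot: [-0.391, 0.92, 0.016, 0.029]
wrist_force: [0.1, 0.0, -2.1]
width: 0.0571
```

```bash
python3 - <<'E'
from h import *
where()
for n,c in(('scene',(300,440,90,240)),('top',(180,400,150,270))):
    p=ctrl.capture(n); 
    for l in ['box1_mid','box2_mid','rack']: print(n,l,net(l,p))
    x0,x1,y0,y1=c
    cv2.imwrite(f'pics/g_{n}.png',cv2.resize(p['image'][y0:y1,x0:x1,::-1],None,fx=3.6,fy=3.6,interpolation=cv2.INTER_CUBIC))
E
```

```text
t 25.2 grasp [0.4876 0.0723 0.2046] x [0.998 0.006 0.067] z [ 0.042  0.721 -0.692] F [ 0.1  0.  -2.1] w 0.0571 q [-0.3   0.36 -0.38  1.07  0.78  1.14]
scene box1_mid [([0.492, 0.078, 0.177], 0.68)]
scene box2_mid [([0.474, 0.13, 0.061], 0.59)]
scene rack [([0.463, 0.104, 0.0], 0.84), ([0.47, 0.041, 0.006], 0.44), ([0.491, 0.08, 0.179], 0.17)]
top box1_mid [([0.491, 0.082, 0.174], 0.7)]
top box2_mid [([0.469, 0.132, 0.065], 0.78), ([0.667, 0.225, 0.002], 0.44)]
top rack [([0.464, 0.106, 0.001], 0.68)]
```

View pics/g_scene.png

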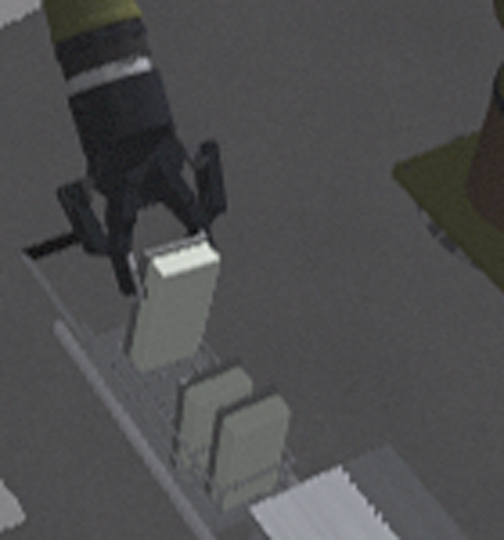

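View pics/g_top.png

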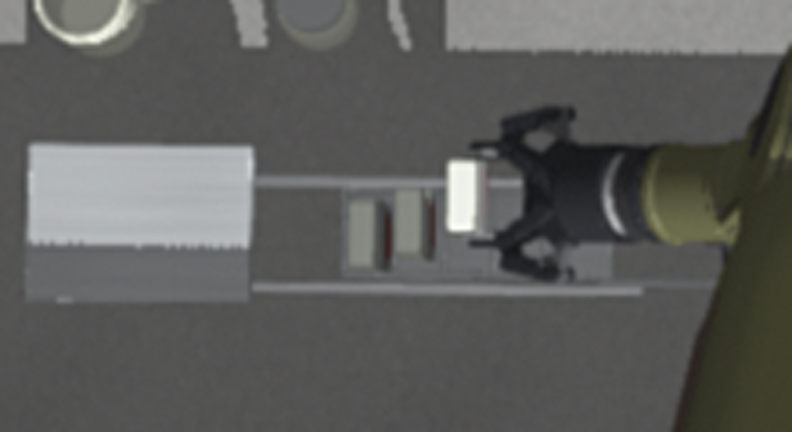

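```bash
python3 - <<'E'
from h import *
Rp=mk([1,0.014,0],[-.011,.707,-.707])
plan([([.465,.073,.19],Rp,2),([.465,.0727,.165],Rp,2)],grip=1)
E
```

```text
{"dx": -0.007, "dy": 0.002, "dz": 0.004, "wx": -0.011, "wy": -0.025, "wz": 0.019, "gripper": 1},
{"dx": -0.007, "dy": 0.002, "dz": 0.004, "wx": -0.011, "wy": -0.025, "wz": 0.019, "gripper": 1},
{"dy": 0.009, "dz": 0.009, "gripper": 1},
{"dy": 0.009, "dz": 0.009, "gripper": 1},
max step mm 12.500899967602345 4
```

Request:
{"api": "step_arm", "payload": {"commands": [{"dx": -0.007,"dy": 0.002,"dz": 0.004,"wx": -0.011,"wy": -0.025,"wz": 0.019,"gripper": 1},{"dx": -0.007,"dy": 0.002,"dz": 0.004,"wx": -0.011,"wy": -0.025,"wz": 0.019,"gripper": 1},{"dx": 0,"dy": 0.009,"dz": 0.009,"wx": 0,"wy": 0,"wz": 0,"gripper": 1},{"dx": 0,"dy": 0,"dz": 0,"wx": 0,"wy": 0,"wz": 0,"gripper": 1}]}}

```text
clock: 26.1
eef_pos: [0.4648, -0.0357, 0.2839]
ee_rot: [-0.382, 0.924, 0.006, -0.007]
wrist_force: [-0.1, -0.5, -0.8]
width: 0.0575
```

```bash
python3 - <<'E'
from h import *
where()
Rp=mk([1,0.014,0],[-.011,.707,-.707])
plan([([.466,.073,.165],Rp,2)],grip=1)
for n in('scene','top'):
  p=ctrl.capture(n);print(net('box1_mid',p),net('box2_mid',p),net('box3_mid',p))
E
```

```text
t 26.1 grasp [0.462  0.0735 0.1743] x [ 1.     0.016 -0.009] z [-0.018  0.706 -0.708] F [-0.1 -0.5 -0.8] w 0.0575 q [-0.29  0.39 -0.43  1.05  0.74  1.15]
{"dx": 0.001, "dy": 0.004, "dz": 0.003, "wx": 0.001, "wy": 0.004, "wz": -0.003, "gripper": 1},
{"dx": 0.001, "dy": 0.004, "dz": 0.003, "wx": 0.001, "wy": 0.004, "wz": -0.003, "gripper": 1},
max step mm 4.994866210241344 2
[([0.461, 0.079, 0.148], 0.93)] [([0.473, 0.13, 0.064], 0.88)] [([0.466, -0.146, 0.026], 0.75), ([0.461, 0.172, 0.064], 0.59), ([0.665, 0.426, -0.002], 0.53)]
[([0.465, 0.083, 0.146], 0.78)] [([0.458, 0.169, 0.067], 0.73), ([0.474, 0.13, 0.063], 0.45)] [([0.458, 0.171, 0.066], 0.79)]
```

Request:
{"api": "step_arm", "payload": {"commands": [{"dx": 0.001,"dy": 0.004,"dz": 0.004,"wx": 0.001,"wy": 0.004,"wz": -0.003,"gripper": 1},{"dx": 0.001,"dy": 0.005,"dz": 0.006,"wx": 0.001,"wy": 0.004,"wz": -0.003,"gripper": 1},{"dx": 0,"dy": 0,"dz": 0,"wx": 0,"wy": 0,"wz": 0,"gripper": 1}]}}

```text
clock: 26.88
eef_pos: [0.4676, -0.0352, 0.2712]
ee_rot: [-0.382, 0.924, 0.007, -0.0]
wrist_force: [0.6, 1.6, -0.8]
width: 0.0575
```

```bash
python3 - <<'E'
from h import *
where()
Rp=mk([1,0.014,0],[-.011,.707,-.707])
plan([([.466,.0735,.12],Rp,4)],grip=1)
E
```

```text
t 26.88 grasp [0.4666 0.0741 0.1617] x [1.    0.014 0.005] z [-0.007  0.707 -0.708] F [ 0.6  1.6 -0.8] w 0.0575 q [-0.29  0.4  -0.45  1.01  0.74  1.15]
{"dy": 0.008, "dz": 0.007, "wy": -0.001, "wz": 0.001, "gripper": 1},
{"dy": 0.008, "dz": 0.007, "wy": -0.001, "wz": 0.001, "gripper": 1},
{"dy": 0.008, "dz": 0.007, "wy": -0.001, "wz": 0.001, "gripper": 1},
{"dy": 0.008, "dz": 0.007, "wy": -0.001, "wz": 0.001, "gripper": 1},
max step mm 10.456135413849525 4
```

Request:
{"api": "step_arm", "payload": {"commands": [{"dx": -0.001,"dy": 0.008,"dz": 0.007,"wx": 0,"wy": -0.003,"wz": 0.001,"gripper": 1},{"dx": -0.001,"dy": 0.008,"dz": 0.007,"wx": 0,"wy": -0.001,"wz": 0.001,"gripper": 1},{"dx": 0,"dy": 0,"dz": 0,"wx": 0,"wy": 0,"wz": 0,"gripper": 1}]}}

```text
clock: 27.25
eef_pos: [0.4653, -0.0367, 0.2481]
ee_rot: [-0.382, 0.924, 0.007, -0.003]
wrist_force: [0.0, -0.1, -1.2]
width: 0.0573
```

```bash
python3 - <<'E'
from h import *
where()
Rp=mk([1,0.014,0],[-.011,.707,-.707])
plan([([.466,.0735,.12],Rp,3)],grip=1)
for n in('scene','top'):
  p=ctrl.capture(n);print(net('box1_mid',p),net('box2_mid',p))
E
```

```text
t 27.25 grasp [0.4635 0.0726 0.1386] x [ 1.     0.016 -0.001] z [-0.012  0.707 -0.708] F [ 0.  -0.1 -1.2] w 0.0573 q [-0.29  0.43 -0.47  0.96  0.74  1.15]
{"dx": 0.001, "dy": 0.004, "dz": 0.005, "gripper": 1},
{"dx": 0.001, "dy": 0.004, "dz": 0.005, "gripper": 1},
{"dx": 0.001, "dy": 0.004, "dz": 0.005, "gripper": 1},
max step mm 6.2927078794002265 3
[([0.468, 0.08, 0.111], 0.81)] [([0.467, 0.084, 0.009], 0.31)]
[([0.467, 0.079, 0.112], 0.76)] [([0.47, 0.131, 0.065], 0.61)]
```

Request:
{"api": "step_arm", "payload": {"commands": [{"dx": 0.001,"dy": 0.004,"dz": 0.006,"wx": 0,"wy": 0,"wz": 0,"gripper": 1},{"dx": 0,"dy": 0.005,"dz": 0.006,"wx": 0,"wy": 0,"wz": 0,"gripper": 1},{"dx": 0,"dy": 0.006,"dz": 0.006,"wx": 0,"wy": 0,"wz": 0,"gripper": 1}]}}

```text
clock: 27.92
eef_pos: [0.4676, -0.0347, 0.2255]
ee_rot: [-0.382, 0.924, 0.008, -0.001]
wrist_force: [-0.2, 0.3, -1.7]
width: 0.0571
```

```bash
python3 - <<'E'
from h import *
where()
Rp=mk([1,0.014,0],[-.011,.707,-.707])
plan([([.466,.0735,.0925],Rp,3)],grip=1)
E
```

```text
t 27.93 grasp [0.4663 0.0745 0.1158] x [1.    0.016 0.005] z [-0.008  0.706 -0.709] F [-0.2  0.3 -1.7] w 0.0571 q [-0.29  0.46 -0.5   0.9   0.74  1.15]
{"dy": 0.006, "dz": 0.005, "wx": 0.001, "wy": -0.001, "wz": 0.002, "gripper": 1},
{"dy": 0.006, "dz": 0.005, "wx": 0.001, "wy": -0.001, "wz": 0.002, "gripper": 1},
{"dy": 0.006, "dz": 0.005, "wx": 0.001, "wy": -0.001, "wz": 0.002, "gripper": 1},
max step mm 7.871465118065416 3
```

Request:
{"api": "step_arm", "payload": {"commands": [{"dx": 0,"dy": 0.006,"dz": 0.005,"wx": 0.001,"wy": -0.001,"wz": 0.001,"gripper": 1},{"dx": 0,"dy": 0.006,"dz": 0.005,"wx": 0.001,"wy": -0.001,"wz": 0.001,"gripper": 1},{"dx": 0,"dy": 0.006,"dz": 0.005,"wx": 0.001,"wy": -0.001,"wz": 0.001,"gripper": 1},{"dx": 0,"dy": 0,"dz": 0,"wx": 0,"wy": 0,"wz": 0,"gripper": 1}]}}

```text
clock: 28.42
eef_pos: [0.4678, -0.0369, 0.2]
ee_rot: [-0.384, 0.923, 0.007, -0.003]
wrist_force: [0.1, 0.1, -1.2]
width: 0.0573
```

```bash
python3 - <<'E'
from h import *
where()
for n in('scene','top'):
  p=ctrl.capture(n);print(net('box1_mid',p),net('box2_mid',p))
E
```

```text
t 28.43 grasp [0.466  0.0728 0.091 ] x [ 1.     0.015 -0.001] z [-0.011  0.709 -0.705] F [ 0.1  0.1 -1.2] w 0.0573 q [-0.29  0.5  -0.52  0.85  0.74  1.15]
[([0.467, 0.082, 0.062], 0.68), ([0.524, -0.407, 0.013], 0.31)] [([0.474, 0.13, 0.062], 0.54), ([0.676, 0.224, 0.004], 0.5)]
[([0.47, 0.133, 0.064], 0.21)] [([0.471, 0.132, 0.067], 0.6)]
```

Request:
{"api": "step_arm", "payload": {"commands": [{"dx": 0,"dy": 0.001,"dz": 0.001,"wx": 0,"wy": 0,"wz": 0,"gripper": 1},{"dx": 0,"dy": 0,"dz": 0,"wx": 0,"wy": 0,"wz": 0,"gripper": -0.2},{"dx": 0,"dy": 0,"dz": 0,"wx": 0,"wy": 0,"wz": 0,"gripper": -1},{"dx": 0,"dy": 0,"dz": 0,"wx": 0,"wy": 0,"wz": 0,"gripper": -1},{"dx": 0,"dy": 0,"dz": -0.02,"wx": 0,"wy": 0,"wz": 0,"gripper": -1},{"dx": 0,"dy": 0,"dz": -0.045,"wx": 0,"wy": 0,"wz": 0,"gripper": -1},{"dx": 0,"dy": 0,"dz": -0.055,"wx": 0,"wy": 0,"wz": 0,"gripper": -1}]}}

```text
clock: 29.6
eef_pos: [0.4674, -0.1208, 0.284]
ee_rot: [-0.386, 0.922, 0.008, -0.006]
wrist_force: [0.7, -0.5, -0.7]
width: 0.0851
```

```bash
python3 - <<'E'
from h import *
where()
for n,c in(('scene',(300,440,90,240)),('top',(180,400,150,270))):
    p=ctrl.capture(n); 
    for l in ['box1_mid','box2_mid','box3_mid','box0_mid','rack']: print(n,l,net(l,p))
    x0,x1,y0,y1=c
    cv2.imwrite(f'pics/i_{n}.png',cv2.resize(p['image'][y0:y1,x0:x1,::-1],None,fx=3.6,fy=3.6,interpolation=cv2.INTER_CUBIC))
    if n=='scene':cv2.imwrite('pics/i_box0.png',cv2.resize(p['image'][90:180,210:330,::-1],None,fx=6,fy=6,interpolation=cv2.INTER_CUBIC))
    im=p['image'].astype(int)
    m=(im[...,0]>1.7*im[...,1])&(im[...,0]-im[...,1]>12)
    n_,lab,s_,ce=cv2.connectedComponentsWithStats(m.astype(np.uint8))
    for i in range(1,n_):
        if s_[i,4]<40: continue
        ys,xs=np.where(lab==i);P=np.array([ray(p,(x,y),.03)[:2] for x,y in zip(xs,ys)]);c0=P.mean(0)
        if .35<c0[0]<.75 and -.55<c0[1]<0:
            w,v=np.linalg.eigh(np.cov(P.T));print('red',np.round(c0,4),np.degrees(np.arctan2(v[1,1],v[0,1]))%180,np.sqrt(12*w),len(P))
E
```

```text
t 29.6 grasp [ 0.4646 -0.0106  0.1755] x [ 1.     0.02  -0.005] z [-0.018  0.712 -0.702] F [ 0.7 -0.5 -0.7] w 0.0851 q [-0.45  0.47 -0.31  1.23  0.69  0.95]
scene box1_mid [([0.47, 0.081, 0.065], 0.86), ([0.462, 0.198, -0.001], 0.66)]
scene box2_mid [([0.475, 0.131, 0.062], 0.6)]
scene box3_mid [([0.455, 0.171, 0.064], 0.94)]
scene box0_mid [([0.524, -0.413, 0.014], 0.71)]
scene rack [([0.463, 0.105, -0.002], 0.84)]
top box1_mid [([0.523, -0.408, 0.014], 0.63), ([0.471, 0.081, 0.062], 0.61), ([0.468, -0.03, 0.028], 0.21)]
top box2_mid [([0.472, 0.133, 0.066], 0.78)]
top box3_mid [([0.459, 0.171, 0.065], 0.7)]
top box0_mid []
top rack [([0.465, 0.105, 0.001], 0.87)]
```

View pics/i_scene.png

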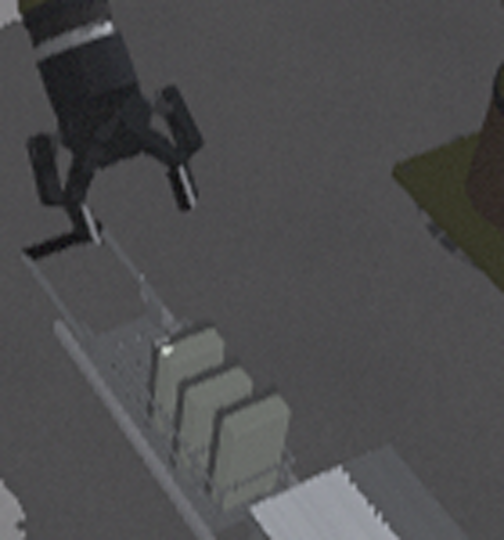

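View pics/i_box0.png

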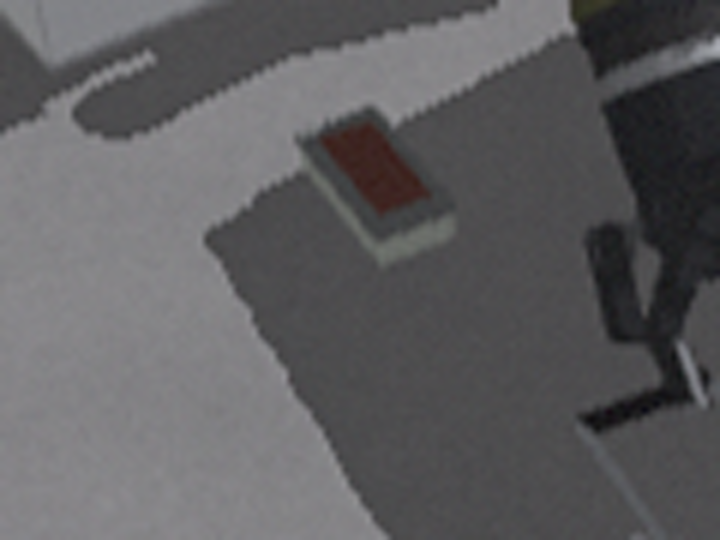

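```bash
python3 - <<'E'
from h import *
for n in('top','scene'):
    p=ctrl.capture(n);im=p['image'].astype(int)
    u=proj(p,[.524,-.408,.03]).round().astype(int);print(u,im[u[1],u[0]])
    m=(im[...,0]>1.45*im[...,1])&(im[...,0]-im[...,1]>8)
    mm=np.zeros_like(m);mm[u[1]-25:u[1]+25,u[0]-30:u[0]+30]=1;m&=mm
    n_,lab,s_,ce=cv2.connectedComponentsWithStats(m.astype(np.uint8))
    for i in range(1,n_):
        if s_[i,4]<20: continue
        ys,xs=np.where(lab==i);P=np.array([ray(p,(x,y),.03)[:2] for x,y in zip(xs,ys)]);c0=P.mean(0)
        w,v=np.linalg.eigh(np.cov(P.T));print('red',np.round(c0,4),np.degrees(np.arctan2(v[1,1],v[0,1]))%180,np.sqrt(12*w),len(P))
    print(net('box0_mid',p))
E
```

```text
[464 198] [97 98 70]
red [ 0.5234 -0.439 ] 168.75036303404823 [0.01965795 0.03496591] 62
[([0.522, -0.41, 0.011], 0.73)]
[272 118] [60 36 32]
red [ 0.5238 -0.4108] 95.70316956911728 [0.03461093 0.07927907] 123
[]
```

```bash
python3 - <<'E'
from h import *
p=ctrl.capture('top')
c=[(525,375),(630,371),(633,417),(528,422)]
P=np.array([ray(p,((x-1.5)/4+320,(y-1.5)/4+100),.03)[:2] for x,y in c]);print(P,P.mean(0))
d=P[0]+P[3]-P[1]-P[2];print(np.degrees(np.arctan2(d[1],d[0])))
e=P[0]-P[3];print(np.degrees(np.arctan2(e[1],e[0])))
R,t=pickR(92)
g=np.array([.5235,-.409,0])+.029*t
plan([(g+[0,.02,.13],R,None)],grip=-1)
E
```

```text
[[ 0.53974212 -0.36583444]
 [ 0.54426712 -0.450437  ]
 [ 0.50711293 -0.45219193]
 [ 0.50179593 -0.3677829 ]] [ 0.52322953 -0.40906157]
93.3327243444534
2.939438883134618
{"dx": 0.006, "dy": 0.004, "dz": -0.022, "wx": -0.175, "wy": 0.001, "wz": -0.002, "gripper": -1},
{"dx": 0.005, "dy": 0.008, "dz": -0.016, "wx": -0.175, "wy": 0.001, "wz": -0.002, "gripper": -1},
{"dx": 0.005, "dy": 0.01, "dz": -0.01, "wx": -0.175, "wy": 0.001, "wz": -0.002, "gripper": -1},
{"dx": 0.005, "dy": 0.012, "dz": -0.003, "wx": -0.175, "wy": 0.001, "wz": -0.002, "gripper": -1},
{"dx": 0.005, "dy": 0.012, "dz": 0.004, "wx": -0.175, "wy": 0.001, "wz": -0.002, "gripper": -1},
{"dx": 0.005, "dy": 0.011, "dz": 0.011, "wx": -0.175, "wy": 0.001, "wz": -0.002, "gripper": -1},
{"dx": 0.005, "dy": 0.009, "dz": 0.017, "wx": -0.175, "wy": 0.001, "wz": -0.002, "gripper": -1},
{"dx": 0.005, "dy": 0.006, "dz": 0.023, "wx": -0.175, "wy": 0.001, "wz": -0.002, "gripper": -1},
{"dx": 0.005, "dy": 0.002, "dz": 0.029, "wx": -0.175, "wy": 0.001, "wz": -0.002, "gripper": -1},
max step mm 29.32311101711923 9
```

Request:
{"api": "step_arm", "payload": {"commands": [{"dx": 0.006,"dy": 0.004,"dz": -0.022,"wx": -0.175,"wy": 0.001,"wz": -0.002,"gripper": -1},{"dx": 0.005,"dy": 0.008,"dz": -0.016,"wx": -0.175,"wy": 0.001,"wz": -0.002,"gripper": -1},{"dx": 0.005,"dy": 0.01,"dz": -0.01,"wx": -0.175,"wy": 0.001,"wz": -0.002,"gripper": -1},{"dx": 0.005,"dy": 0.012,"dz": -0.003,"wx": -0.175,"wy": 0.001,"wz": -0.002,"gripper": -1},{"dx": 0.005,"dy": 0.012,"dz": 0.004,"wx": -0.175,"wy": 0.001,"wz": -0.002,"gripper": -1},{"dx": 0.005,"dy": 0.011,"dz": 0.011,"wx": -0.175,"wy": 0.001,"wz": -0.002,"gripper": -1},{"dx": 0.005,"dy": 0.009,"dz": 0.017,"wx": -0.175,"wy": 0.001,"wz": -0.002,"gripper": -1},{"dx": 0.005,"dy": 0.006,"dz": 0.023,"wx": -0.175,"wy": 0.001,"wz": -0.002,"gripper": -1},{"dx": 0.005,"dy": 0.002,"dz": 0.029,"wx": -0.175,"wy": 0.001,"wz": -0.002,"gripper": -1},{"dx": 0,"dy": 0,"dz": 0,"wx": 0,"wy": 0,"wz": 0,"gripper": -1}]}}

```text
clock: 31.7
eef_pos: [0.5182, -0.2549, 0.242]
ee_rot: [0.403, 0.915, 0.014, 0.009]
wrist_force: [-0.3, -0.2, 0.1]
width: 0.0854
```

```bash
python3 - <<'E'
from h import *
where()
for n in('scene','top'):
  p=ctrl.capture(n); print(net('box0_mid',p))
  if n=='top': cv2.imwrite('pics/j_top.png',cv2.resize(p['image'][140:240,410:520,::-1],None,fx=6,fy=6,interpolation=cv2.INTER_CUBIC))
R,t=pickR(93.5)
g=np.array([.5235,-.4095,0])+.029*t
plan([(g+[0,0,.09],R,2),(g+[0,0,.055],R,3)],grip=-1)
E
```

```text
t 31.7 grasp [ 0.5224 -0.3689  0.1375] x [0.999 0.033 0.005] z [ 0.028 -0.737 -0.676] F [-0.3 -0.2  0.1] w 0.0854 q [-0.28  0.41 -0.55  0.28 -0.78  1.13]
[([0.522, -0.405, 0.012], 0.91)]
[([0.522, -0.412, 0.013], 0.64)]
{"dx": -0.003, "dy": -0.012, "dz": 0.021, "wx": 0.022, "wy": 0.007, "wz": -0.014, "gripper": -1},
{"dx": -0.003, "dy": -0.011, "dz": 0.022, "wx": 0.022, "wy": 0.007, "wz": -0.014, "gripper": -1},
{"dy": -0.008, "dz": 0.008, "gripper": -1},
{"dy": -0.008, "dz": 0.008, "gripper": -1},
{"dy": -0.008, "dz": 0.008, "gripper": -1},
max step mm 24.657902540790463 5
```

View pics/j_top.png

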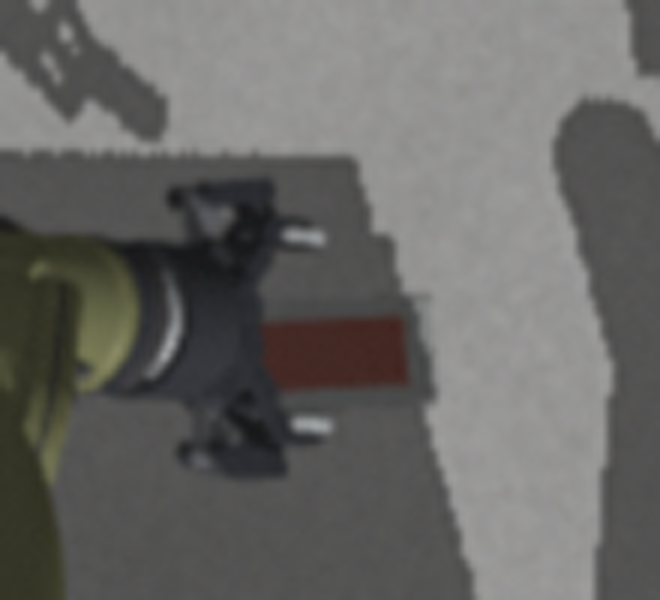

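Request:
{"api": "step_arm", "payload": {"commands": [{"dx": -0.003,"dy": -0.012,"dz": 0.021,"wx": 0.022,"wy": 0.005,"wz": -0.014,"gripper": -1},{"dx": -0.003,"dy": -0.011,"dz": 0.022,"wx": 0.022,"wy": 0.005,"wz": -0.014,"gripper": -1},{"dx": 0,"dy": -0.008,"dz": 0.008,"wx": 0,"wy": 0,"wz": 0,"gripper": -1},{"dx": 0,"dy": -0.008,"dz": 0.008,"wx": 0,"wy": 0,"wz": 0,"gripper": -1},{"dx": 0,"dy": -0.008,"dz": 0.008,"wx": 0,"wy": 0,"wz": 0,"gripper": -1}]}}

```text
clock: 32.52
eef_pos: [0.5191, -0.2723, 0.1705]
ee_rot: [0.383, 0.923, 0.026, 0.016]
wrist_force: [0.1, 0.0, 1.7]
width: 0.0855
```

```bash
python3 - <<'E'
from h import *
where()
p=ctrl.capture('top'); cv2.imwrite('pics/k_top.png',cv2.resize(p['image'][140:240,410:520,::-1],None,fx=6,fy=6,interpolation=cv2.INTER_CUBIC))
R,t=pickR(93.5)
g=np.array([.5235,-.4095,0])+.030*t
plan([(g+[0,0,.028],R,3)],grip=-1)
E
```

```text
t 32.52 grasp [ 0.5268 -0.3815  0.0613] x [0.998 0.06  0.01 ] z [ 0.05  -0.706 -0.706] F [0.1 0.  1.7] w 0.0855 q [-0.32  0.51 -0.62  0.07 -0.71  1.06]
{"dx": -0.001, "dy": -0.008, "dz": 0.007, "wy": -0.002, "wz": -0.002, "gripper": -1},
{"dx": -0.001, "dy": -0.008, "dz": 0.007, "wy": -0.002, "wz": -0.002, "gripper": -1},
{"dx": -0.001, "dy": -0.008, "dz": 0.007, "wy": -0.002, "wz": -0.002, "gripper": -1},
max step mm 10.607137124661502 3
```

View pics/k_top.png

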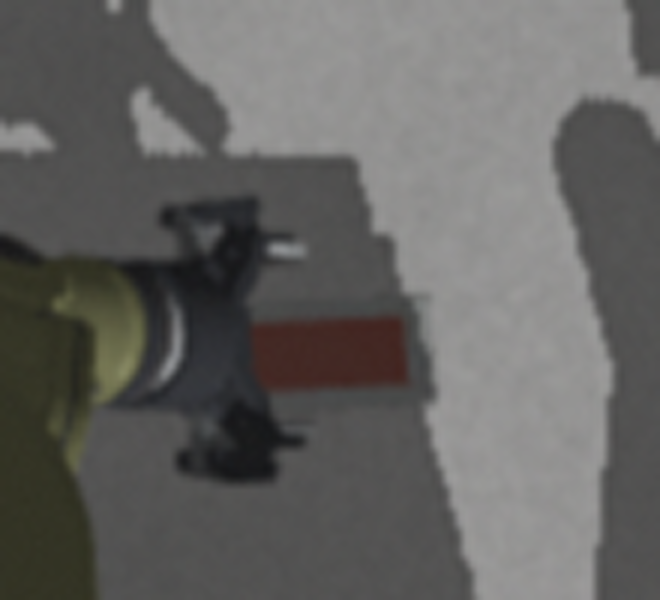

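Request:
{"api": "step_arm", "payload": {"commands": [{"dx": -0.002,"dy": -0.008,"dz": 0.007,"wx": 0,"wy": -0.002,"wz": -0.001,"gripper": -1},{"dx": -0.001,"dy": -0.008,"dz": 0.007,"wx": 0,"wy": -0.002,"wz": -0.001,"gripper": -1},{"dx": -0.001,"dy": -0.008,"dz": 0.007,"wx": 0,"wy": -0.002,"wz": -0.001,"gripper": -1},{"dx": 0,"dy": 0,"dz": 0,"wx": 0,"wy": 0,"wz": 0,"gripper": 1},{"dx": 0,"dy": 0,"dz": 0,"wx": 0,"wy": 0,"wz": 0,"gripper": 1},{"dx": 0,"dy": 0,"dz": 0,"wx": 0,"wy": 0,"wz": 0,"gripper": 1},{"dx": 0,"dy": 0,"dz": 0,"wx": 0,"wy": 0,"wz": 0,"gripper": 1},{"dx": 0,"dy": 0,"dz": 0,"wx": 0,"wy": 0,"wz": 0,"gripper": 1}]}}

```text
clock: 33.58
eef_pos: [0.5148, -0.2694, 0.1351]
ee_rot: [0.382, 0.924, 0.027, 0.012]
wrist_force: [-0.6, -0.1, -0.8]
width: 0.0572
```

```bash
python3 - <<'E'
from h import *
where()
c=np.array([.5235,-.4095,.015]);R,t=pickR(93.5)
p,Rc=curpose();g=p+Rc.apply([0,0,G]);print('d',(g-c)@t,'h',g[2]-.015,'lat',(g-c)@np.cross(t,[0,0,1]))
for n in('scene','top'):
  p=ctrl.capture(n);print(net('box0_mid',p))
Rp=mk([1,0.014,0],[-.011,.707,-.707])
plan([([.52,-.30,.21],Rc,4),([.467,.029,.21],Rp,None)],grip=1)
E
```

```text
t 33.58 grasp [ 0.5214 -0.3785  0.0256] x [0.998 0.059 0.002] z [ 0.043 -0.705 -0.708] F [-0.6 -0.1 -0.8] w 0.0572 q [-0.32  0.57 -0.66 -0.01 -0.72  1.06]
d 0.03107408357125977 h 0.01062128660490895 lat -0.00019053964379848955
[([0.523, -0.405, 0.015], 0.69)]
[([0.524, -0.411, 0.01], 0.59)]
{"dx": 0.001, "dy": 0.019, "dz": -0.046, "gripper": 1},
{"dx": 0.001, "dy": 0.019, "dz": -0.046, "gripper": 1},
{"dx": 0.001, "dy": 0.019, "dz": -0.046, "gripper": 1},
{"dx": 0.001, "dy": 0.019, "dz": -0.046, "gripper": 1},
{"dx": -0.004, "dy": 0.001, "dz": -0.024, "wx": 0.174, "wz": 0.006, "gripper": 1},
{"dx": -0.004, "dy": -0.003, "dz": -0.019, "wx": 0.174, "wz": 0.006, "gripper": 1},
{"dx": -0.004, "dy": -0.007, "dz": -0.013, "wx": 0.174, "wz": 0.006, "gripper": 1},
{"dx": -0.004, "dy": -0.009, "dz": -0.007, "wx": 0.174, "wz": 0.006, "gripper": 1},
{"dx": -0.004, "dy": -0.01, "dz": -0.001, "wx": 0.174, "wz": 0.006, "gripper": 1},
{"dx": -0.005, "dy": -0.01, "dz": 0.006, "wx": 0.174, "wz": 0.006, "gripper": 1},
{"dx": -0.005, "dy": -0.009, "dz": 0.012, "wx": 0.174, "wz": 0.006, "gripper": 1},
{"dx": -0.005, "dy": -0.006, "dz": 0.018, "wx": 0.174, "wz": 0.006, "gripper": 1},
{"dx": -0.005, "dy": -0.003, "dz": 0.023, "wx": 0.174, "wz": 0.006, "gripper": 1},
max step mm 50.11051189402239 13
```

Request:
{"api": "step_arm", "payload": {"commands": [{"dx": 0.001,"dy": 0.019,"dz": -0.046,"wx": 0,"wy": 0,"wz": 0,"gripper": 1},{"dx": 0.001,"dy": 0.019,"dz": -0.046,"wx": 0,"wy": 0,"wz": 0,"gripper": 1},{"dx": 0.001,"dy": 0.019,"dz": -0.046,"wx": 0,"wy": 0,"wz": 0,"gripper": 1},{"dx": 0.001,"dy": 0.019,"dz": -0.046,"wx": 0,"wy": 0,"wz": 0,"gripper": 1},{"dx": -0.004,"dy": 0.001,"dz": -0.024,"wx": 0.174,"wy": 0,"wz": 0.006,"gripper": 1},{"dx": -0.004,"dy": -0.003,"dz": -0.019,"wx": 0.174,"wy": 0,"wz": 0.006,"gripper": 1},{"dx": -0.004,"dy": -0.007,"dz": -0.013,"wx": 0.174,"wy": 0,"wz": 0.006,"gripper": 1},{"dx": -0.004,"dy": -0.009,"dz": -0.007,"wx": 0.174,"wy": 0,"wz": 0.006,"gripper": 1},{"dx": -0.004,"dy": -0.01,"dz": -0.001,"wx": 0.174,"wy": 0,"wz": 0.006,"gripper": 1},{"dx": -0.005,"dy": -0.01,"dz": 0.006,"wx": 0.174,"wy": 0,"wz": 0.006,"gripper": 1}]}}

```text
clock: 35.02
eef_pos: [0.4833, -0.1164, 0.3671]
ee_rot: [-0.146, 0.989, 0.014, 0.004]
wrist_force: [0.0, 0.0, -3.3]
width: 0.0573
```

```bash
python3 - <<'E'
from h import *
where()
Rp=mk([1,0.014,0],[-.011,.707,-.707])
plan([([.466,.029,.21],Rp,None)],grip=1)
E
```

```text
t 35.02 grasp [ 0.4838 -0.0718  0.219 ] x [1.    0.026 0.011] z [ 0.003  0.288 -0.958] F [ 0.   0.  -3.3] w 0.0573 q [-0.32  0.27 -0.24  1.15  0.28  1.21]
{"dx": -0.005, "dy": -0.006, "dz": 0.015, "wx": 0.164, "wy": -0.001, "wz": 0.005, "gripper": 1},
{"dx": -0.005, "dy": -0.004, "dz": 0.02, "wx": 0.164, "wy": -0.001, "wz": 0.005, "gripper": 1},
{"dx": -0.005, "dz": 0.024, "wx": 0.164, "wy": -0.001, "wz": 0.005, "gripper": 1},
max step mm 24.683248652151633 3
```

Request:
{"api": "step_arm", "payload": {"commands": [{"dx": -0.005,"dy": -0.006,"dz": 0.015,"wx": 0.164,"wy": -0.001,"wz": 0.005,"gripper": 1},{"dx": -0.005,"dy": -0.004,"dz": 0.02,"wx": 0.164,"wy": -0.001,"wz": 0.005,"gripper": 1},{"dx": -0.005,"dy": 0,"dz": 0.024,"wx": 0.164,"wy": -0.001,"wz": 0.005,"gripper": 1},{"dx": 0,"dy": 0,"dz": 0,"wx": 0,"wy": 0,"wz": 0,"gripper": 1}]}}

```text
clock: 35.52
eef_pos: [0.4672, -0.0808, 0.317]
ee_rot: [-0.385, 0.923, 0.007, -0.002]
wrist_force: [0.2, -0.2, -1.7]
width: 0.057
```

```bash
python3 - <<'E'
from h import *
where()
for n in('scene','top'):
  p=ctrl.capture(n);print(net('box0_mid',p),net('slot0',p))
Rp=mk([1,0.014,0],[-.011,.707,-.707])
plan([([.466,.0305,.155],Rp,4)],grip=1)
E
```

```text
t 35.52 grasp [0.4657 0.0292 0.2083] x [1.    0.014 0.001] z [-0.009  0.711 -0.703] F [ 0.2 -0.2 -1.7] w 0.057 q [-0.38  0.39 -0.33  1.22  0.72  1.04]
[([0.468, 0.04, 0.174], 0.84)] [([0.462, 0.131, 0.004], 0.81), ([0.463, 0.17, 0.01], 0.71), ([0.467, 0.042, 0.005], 0.66), ([0.467, 0.085, 0.011], 0.6)]
[([0.465, 0.04, 0.176], 0.53), ([0.464, 0.044, 0.007], 0.28)] [([0.467, 0.174, 0.008], 0.93), ([0.464, 0.129, 0.002], 0.89), ([0.464, 0.044, 0.008], 0.72), ([0.469, 0.082, 0.003], 0.56)]
{"dy": 0.01, "dz": 0.01, "wx": -0.001, "wy": -0.002, "wz": 0.002, "gripper": 1},
{"dy": 0.01, "dz": 0.01, "wx": -0.001, "wy": -0.002, "wz": 0.002, "gripper": 1},
{"dy": 0.01, "dz": 0.01, "wx": -0.001, "wy": -0.002, "wz": 0.002, "gripper": 1},
{"dy": 0.01, "dz": 0.01, "wx": -0.001, "wy": -0.002, "wz": 0.002, "gripper": 1},
max step mm 14.017649300499949 4
```

Request:
{"api": "step_arm", "payload": {"commands": [{"dx": -0.001,"dy": 0.009,"dz": 0.01,"wx": 0,"wy": -0.002,"wz": 0,"gripper": 1},{"dx": -0.001,"dy": 0.009,"dz": 0.01,"wx": 0,"wy": -0.001,"wz": 0,"gripper": 1},{"dx": 0,"dy": 0.01,"dz": 0.01,"wx": 0,"wy": 0,"wz": 0,"gripper": 1},{"dx": 0,"dy": 0,"dz": 0,"wx": 0,"wy": 0,"wz": 0,"gripper": 1}]}}

```text
clock: 36.33
eef_pos: [0.467, -0.0791, 0.2772]
ee_rot: [-0.383, 0.924, 0.01, 0.001]
wrist_force: [0.7, -0.2, -0.8]
width: 0.057
```

```bash
python3 - <<'E'
from h import *
where()
Rp=mk([1,0.014,0],[-.011,.707,-.707])
plan([([.466,.031,.125],Rp,4)],grip=1)
E
```

```text
t 36.33 grasp [0.4661 0.0305 0.1679] x [1.    0.017 0.009] z [-0.006  0.708 -0.706] F [ 0.7 -0.2 -0.8] w 0.057 q [-0.37  0.43 -0.39  1.11  0.72  1.04]
{"dy": 0.007, "dz": 0.008, "wy": -0.001, "wz": 0.002, "gripper": 1},
{"dy": 0.007, "dz": 0.008, "wy": -0.001, "wz": 0.002, "gripper": 1},
{"dy": 0.007, "dz": 0.008, "wy": -0.001, "wz": 0.002, "gripper": 1},
{"dy": 0.007, "dz": 0.008, "wy": -0.001, "wz": 0.002, "gripper": 1},
max step mm 10.695500021655144 4
```

Request:
{"api": "step_arm", "payload": {"commands": [{"dx": -0.001,"dy": 0.007,"dz": 0.008,"wx": 0,"wy": -0.003,"wz": 0.002,"gripper": 1},{"dx": -0.001,"dy": 0.007,"dz": 0.008,"wx": 0,"wy": -0.001,"wz": 0,"gripper": 1},{"dx": 0,"dy": 0,"dz": 0,"wx": 0,"wy": 0,"wz": 0,"gripper": 1}]}}

```text
clock: 36.7
eef_pos: [0.4651, -0.0776, 0.2542]
ee_rot: [-0.383, 0.924, 0.01, -0.002]
wrist_force: [-0.4, 0.2, -1.9]
width: 0.0571
```

```bash
python3 - <<'E'
from h import *
where()
Rp=mk([1,0.014,0],[-.011,.707,-.707])
plan([([.466,.031,.12],Rp,3)],grip=1)
E
```

```text
t 36.7 grasp [0.4635 0.032  0.145 ] x [1.    0.019 0.004] z [-0.01   0.708 -0.706] F [-0.4  0.2 -1.9] w 0.0571 q [-0.37  0.45 -0.42  1.06  0.72  1.04]
{"dx": 0.001, "dy": 0.006, "dz": 0.006, "wx": -0.001, "wz": 0.002, "gripper": 1},
{"dx": 0.001, "dy": 0.006, "dz": 0.006, "wx": -0.001, "wz": 0.002, "gripper": 1},
{"dx": 0.001, "dy": 0.006, "dz": 0.006, "wx": -0.001, "wz": 0.002, "gripper": 1},
max step mm 8.323213166917137 3
```

Request:
{"api": "step_arm", "payload": {"commands": [{"dx": 0.001,"dy": 0.006,"dz": 0.006,"wx": -0.001,"wy": 0,"wz": 0.002,"gripper": 1},{"dx": 0,"dy": 0.006,"dz": 0.006,"wx": -0.001,"wy": 0,"wz": 0.002,"gripper": 1},{"dx": 0,"dy": 0.006,"dz": 0.006,"wx": 0,"wy": 0,"wz": 0,"gripper": 1}]}}

```text
clock: 37.08
eef_pos: [0.4668, -0.0778, 0.2279]
ee_rot: [-0.382, 0.924, 0.008, -0.001]
wrist_force: [-0.5, -0.2, -0.8]
width: 0.057
```

```bash
python3 - <<'E'
from h import *
where()
Rp=mk([1,0.014,0],[-.011,.707,-.707])
plan([([.466,.031,.096],Rp,3)],grip=1)
E
```

```text
t 37.08 grasp [0.4654 0.0314 0.1184] x [1.    0.016 0.003] z [-0.009  0.706 -0.708] F [-0.5 -0.2 -0.8] w 0.057 q [-0.37  0.49 -0.45  0.99  0.71  1.05]
{"dy": 0.005, "dz": 0.005, "wy": -0.001, "wz": 0.001, "gripper": 1},
{"dy": 0.005, "dz": 0.005, "wy": -0.001, "wz": 0.001, "gripper": 1},
{"dy": 0.005, "dz": 0.005, "wy": -0.001, "wz": 0.001, "gripper": 1},
max step mm 7.5133874516537045 3
```

Request:
{"api": "step_arm", "payload": {"commands": [{"dx": 0,"dy": 0.005,"dz": 0.005,"wx": 0,"wy": -0.001,"wz": 0.001,"gripper": 1},{"dx": 0,"dy": 0.005,"dz": 0.005,"wx": 0,"wy": -0.001,"wz": 0.001,"gripper": 1},{"dx": 0,"dy": 0.005,"dz": 0.005,"wx": 0,"wy": -0.001,"wz": 0.001,"gripper": 1},{"dx": 0,"dy": 0,"dz": 0,"wx": 0,"wy": 0,"wz": 0,"gripper": 1}]}}

```text
clock: 37.58
eef_pos: [0.467, -0.0778, 0.2049]
ee_rot: [-0.383, 0.924, 0.007, -0.003]
wrist_force: [0.5, 0.4, 0.2]
width: 0.0571
```

```bash
python3 - <<'E'
from h import *
where()
for n in('scene','top'):
  p=ctrl.capture(n);print(net('box0_mid',p))
E
```

```text
t 37.58 grasp [0.4653 0.0317 0.0956] x [ 1.     0.015 -0.001] z [-0.011  0.708 -0.707] F [0.5 0.4 0.2] w 0.0571 q [-0.37  0.52 -0.47  0.94  0.72  1.05]
[([0.466, 0.046, 0.066], 0.67)]
[([0.463, 0.042, 0.058], 0.44)]
```

Request:
{"api": "step_arm", "payload": {"commands": [{"dx": 0,"dy": 0,"dz": 0,"wx": 0,"wy": 0,"wz": 0,"gripper": -0.2},{"dx": 0,"dy": 0,"dz": 0,"wx": 0,"wy": 0,"wz": 0,"gripper": -1},{"dx": 0,"dy": 0,"dz": 0,"wx": 0,"wy": 0,"wz": 0,"gripper": -1},{"dx": 0,"dy": 0,"dz": -0.02,"wx": 0,"wy": 0,"wz": 0,"gripper": -1},{"dx": 0,"dy": 0,"dz": -0.045,"wx": 0,"wy": 0,"wz": 0,"gripper": -1},{"dx": 0,"dy": 0,"dz": -0.055,"wx": 0,"wy": 0,"wz": 0,"gripper": -1},{"dx": 0,"dy": 0,"dz": -0.055,"wx": 0,"wy": 0,"wz": 0,"gripper": -1}]}}

```text
clock: 38.65
eef_pos: [0.4676, -0.2014, 0.3303]
ee_rot: [-0.384, 0.923, 0.008, -0.007]
wrist_force: [1.1, 0.2, -0.6]
width: 0.0852
```

```bash
python3 - <<'E'
from h import *
where()
for n,c in(('scene',(300,440,90,240)),('top',(180,400,150,270))):
    p=ctrl.capture(n); 
    for l in ['box0_mid','box1_mid','box2_mid','box3_mid','rack','handle_bar','handle_hinge']: print(n,l,net(l,p))
    x0,x1,y0,y1=c
    cv2.imwrite(f'pics/l_{n}.png',cv2.resize(p['image'][y0:y1,x0:x1,::-1],None,fx=3.6,fy=3.6,interpolation=cv2.INTER_CUBIC))
E
```

```text
t 38.65 grasp [ 0.4645 -0.0916  0.2214] x [ 1.     0.021 -0.007] z [-0.02   0.71  -0.704] F [ 1.1  0.2 -0.6] w 0.0852 q [-0.58  0.5  -0.12  1.47  0.62  0.81]
scene box0_mid [([0.468, 0.043, 0.064], 0.66)]
scene box1_mid [([0.47, 0.082, 0.063], 0.89), ([0.466, 0.168, 0.006], 0.55)]
scene box2_mid [([0.472, 0.127, 0.065], 0.92), ([0.458, 0.173, 0.066], 0.73)]
scene box3_mid [([0.456, 0.172, 0.066], 0.85), ([0.47, 0.043, 0.005], 0.25)]
scene rack [([0.462, 0.101, -0.0], 0.98)]
scene handle_bar [([0.466, -0.146, 0.024], 0.73)]
scene handle_hinge [([0.468, -0.038, 0.023], 0.47)]
top box0_mid [([0.464, 0.04, 0.059], 0.74)]
top box1_mid [([0.469, 0.083, 0.062], 0.48)]
top box2_mid [([0.47, 0.13, 0.062], 0.51)]
top box3_mid [([0.468, -0.031, 0.027], 0.72), ([0.46, 0.172, 0.065], 0.65)]
top rack [([0.464, 0.108, 0.002], 0.93)]
top handle_bar [([0.468, -0.148, 0.025], 0.74)]
top handle_hinge [([0.471, -0.03, 0.027], 0.59), ([0.465, -0.147, 0.024], 0.26)]
```

View pics/l_scene.png

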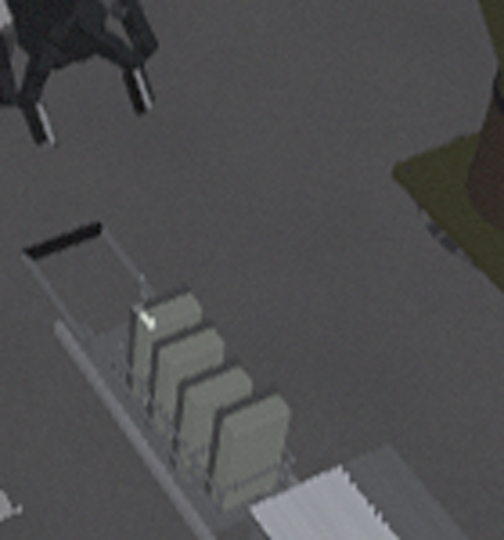

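View pics/l_top.png

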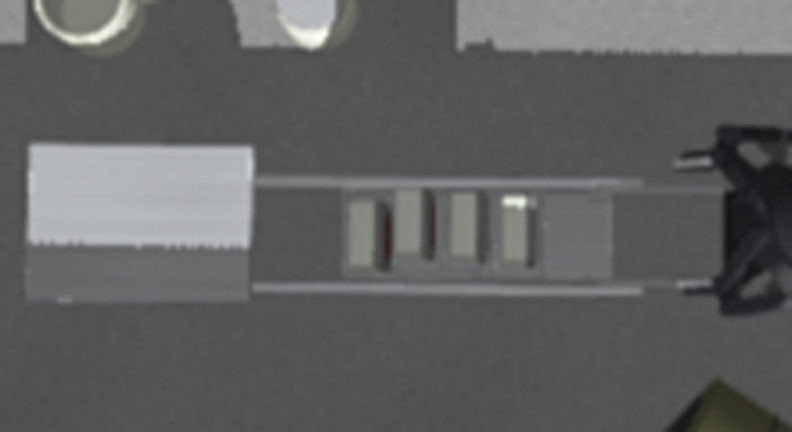

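```bash
python3 - <<'E'
from h import *
Rd=mk([0,1,0],[0,0,-1])
plan([([.468,-.148,.14],Rd,None)],grip=-1)
E
```

```text
{"dx": 0.009, "dy": -0.001, "dz": 0.002, "wx": -0.063, "wy": -0.06, "wz": -0.146, "gripper": -1},
{"dx": 0.008, "dy": -0.001, "dz": 0.003, "wx": -0.063, "wy": -0.06, "wz": -0.146, "gripper": -1},
{"dx": 0.006, "dy": -0.001, "dz": 0.003, "wx": -0.063, "wy": -0.06, "wz": -0.146, "gripper": -1},
{"dx": 0.005, "dy": -0.002, "dz": 0.004, "wx": -0.063, "wy": -0.06, "wz": -0.146, "gripper": -1},
{"dx": 0.004, "dy": -0.003, "dz": 0.005, "wx": -0.063, "wy": -0.06, "wz": -0.146, "gripper": -1},
{"dx": 0.003, "dy": -0.004, "dz": 0.006, "wx": -0.063, "wy": -0.06, "wz": -0.146, "gripper": -1},
{"dx": 0.003, "dy": -0.005, "dz": 0.006, "wx": -0.063, "wy": -0.06, "wz": -0.146, "gripper": -1},
{"dx": 0.003, "dy": -0.006, "dz": 0.007, "wx": -0.063, "wy": -0.06, "wz": -0.146, "gripper": -1},
{"dx": 0.002, "dy": -0.007, "dz": 0.008, "wx": -0.063, "wy": -0.06, "wz": -0.146, "gripper": -1},
{"dx": 0.003, "dy": -0.009, "dz": 0.008, "wx": -0.063, "wy": -0.06, "wz": -0.146, "gripper": -1},
max step mm 12.15715708801044 10
```

Request:
{"api": "step_arm", "payload": {"commands": [{"dx": 0.009,"dy": -0.001,"dz": 0.002,"wx": -0.063,"wy": -0.06,"wz": -0.146,"gripper": -1},{"dx": 0.008,"dy": -0.001,"dz": 0.003,"wx": -0.063,"wy": -0.06,"wz": -0.146,"gripper": -1},{"dx": 0.006,"dy": -0.001,"dz": 0.003,"wx": -0.063,"wy": -0.06,"wz": -0.146,"gripper": -1},{"dx": 0.005,"dy": -0.002,"dz": 0.004,"wx": -0.063,"wy": -0.06,"wz": -0.146,"gripper": -1},{"dx": 0.004,"dy": -0.003,"dz": 0.005,"wx": -0.063,"wy": -0.06,"wz": -0.146,"gripper": -1},{"dx": 0.003,"dy": -0.004,"dz": 0.006,"wx": -0.063,"wy": -0.06,"wz": -0.146,"gripper": -1},{"dx": 0.003,"dy": -0.005,"dz": 0.006,"wx": -0.063,"wy": -0.06,"wz": -0.146,"gripper": -1},{"dx": 0.003,"dy": -0.006,"dz": 0.007,"wx": -0.063,"wy": -0.06,"wz": -0.146,"gripper": -1},{"dx": 0.002,"dy": -0.007,"dz": 0.008,"wx": -0.063,"wy": -0.06,"wz": -0.146,"gripper": -1},{"dx": 0.003,"dy": -0.009,"dz": 0.008,"wx": -0.063,"wy": -0.06,"wz": -0.146,"gripper": -1}]}}

```text
clock: 40.7
eef_pos: [0.4677, -0.1474, 0.2938]
ee_rot: [0.014, 0.692, 0.721, 0.001]
wrist_force: [-0.1, -0.3, 0.2]
width: 0.0854
```

```bash
python3 - <<'E'
from h import *
where()
Rd=mk([0,1,0],[0,0,-1])
plan([([.468,-.148,.10],Rd,2),([.468,-.148,.06],Rd,2)],grip=-0.4)
E
```

```text
t 40.7 grasp [ 0.4711 -0.1501  0.1392] x [-0.041  0.999 -0.018] z [ 0.022 -0.018 -1.   ] F [-0.1 -0.3  0.2] w 0.0854 q [-0.3   0.27 -0.44  0.84 -0.01 -0.34]
{"dz": 0.02, "wx": 0.011, "wy": 0.009, "wz": 0.021, "gripper": -0.4},
{"dz": 0.02, "wx": 0.011, "wy": 0.009, "wz": 0.021, "gripper": -0.4},
{"dz": 0.02, "gripper": -0.4},
{"dz": 0.02, "gripper": -0.4},
max step mm 20.00000000000002 4
```

Request:
{"api": "step_arm", "payload": {"commands": [{"dx": 0,"dy": 0,"dz": 0.02,"wx": 0.011,"wy": 0.009,"wz": 0.021,"gripper": -0.4},{"dx": 0,"dy": 0,"dz": 0.02,"wx": 0.011,"wy": 0.009,"wz": 0.021,"gripper": -0.4},{"dx": 0,"dy": 0,"dz": 0.02,"wx": 0,"wy": 0,"wz": 0,"gripper": -0.4},{"dx": 0,"dy": 0,"dz": 0.02,"wx": 0,"wy": 0,"wz": 0,"gripper": -0.4}]}}

```text
clock: 41.2
eef_pos: [0.4677, -0.1471, 0.2123]
ee_rot: [0.0, 0.708, 0.707, 0.001]
wrist_force: [0.2, -0.1, 0.4]
width: 0.0598
```

```bash
python3 - <<'E'
from h import *
where()
for n,c in(('scene',(290,410,70,200)),('top',(330,440,170,260))):
    p=ctrl.capture(n);print(net('handle_bar',p))
    x0,x1,y0,y1=c
    cv2.imwrite(f'pics/m_{n}.png',cv2.resize(p['image'][y0:y1,x0:x1,::-1],None,fx=4.5,fy=4.5,interpolation=cv2.INTER_CUBIC))
Rd=mk([0,1,0],[0,0,-1])
plan([([.468,-.148,.030],Rd,3)],grip=-0.4)
E
```

```text
t 41.2 grasp [ 0.468  -0.147   0.0576] x [0.002 1.    0.001] z [ 0.002  0.001 -1.   ] F [ 0.2 -0.1  0.4] w 0.0598 q [-0.31  0.37 -0.54  0.66  0.   -0.3 ]
[([0.469, -0.144, 0.026], 0.56)]
[([0.466, -0.145, 0.024], 0.59)]
{"dz": 0.009, "gripper": -0.4},
{"dz": 0.009, "gripper": -0.4},
{"dz": 0.009, "gripper": -0.4},
max step mm 9.429307236710645 3
```

View pics/m_scene.png

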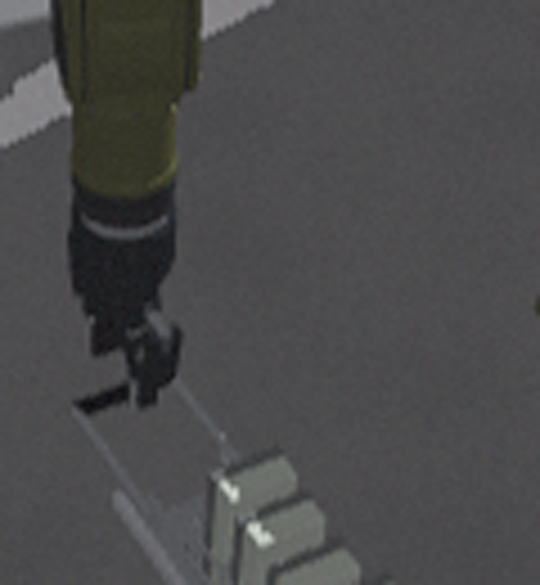

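Request:
{"api": "step_arm", "payload": {"commands": [{"dx": 0,"dy": 0,"dz": 0.009,"wx": 0,"wy": 0,"wz": 0,"gripper": -0.4},{"dx": 0,"dy": 0,"dz": 0.009,"wx": 0,"wy": 0,"wz": 0,"gripper": -0.4},{"dx": 0,"dy": 0,"dz": 0.009,"wx": 0,"wy": 0,"wz": 0,"gripper": -0.4},{"dx": 0,"dy": 0,"dz": 0,"wx": 0,"wy": 0,"wz": 0,"gripper": 1},{"dx": 0,"dy": 0,"dz": 0,"wx": 0,"wy": 0,"wz": 0,"gripper": 1},{"dx": 0,"dy": 0,"dz": 0,"wx": 0,"wy": 0,"wz": 0,"gripper": 1},{"dx": 0,"dy": 0,"dz": 0,"wx": 0,"wy": 0,"wz": 0,"gripper": 1},{"dx": 0,"dy": 0,"dz": 0,"wx": 0,"wy": 0,"wz": 0,"gripper": 1},{"dx": 0,"dy": 0,"dz": 0,"wx": 0,"wy": 0,"wz": 0,"gripper": 1}], "squeeze": 20}}

```text
clock: 42.52
eef_pos: [0.4687, -0.1477, 0.1862]
ee_rot: [0.002, 0.708, 0.707, 0.001]
wrist_force: [0.1, -0.5, -0.2]
width: 0.0131
```

```bash
python3 - <<'E'
from h import *
where()
p0,R=curpose();g=p0+R.apply([0,0,G])
# arc: bar follows circle around hinge, tool stays vertical
hy=g[1]+.115
for th in np.linspace(.1,1.35,13):
    print(round(th,2), round(.115*(np.cos(th-.104)-np.cos(th)),4), round(.115*(np.sin(th)-np.sin(th-.104)),4))
E
```

```text
t 42.52 grasp [ 0.4693 -0.1479  0.0315] x [ 0.002  1.    -0.001] z [ 0.004 -0.001 -1.   ] F [ 0.1 -0.5 -0.2] w 0.0131 q [-0.31  0.41 -0.57  0.59  0.   -0.3 ]
0.1 0.0006 0.0119
0.2 0.0018 0.0118
0.31 0.003 0.0116
0.41 0.0042 0.0112
0.52 0.0054 0.0107
0.62 0.0064 0.0101
0.72 0.0075 0.0093
0.83 0.0084 0.0085
0.93 0.0092 0.0076
1.04 0.01 0.0066
1.14 0.0106 0.0055
1.25 0.0111 0.0044
1.35 0.0115 0.0032
```

Request:
{"api": "step_arm", "payload": {"commands": [{"dx": 0.001,"dy": 0,"dz": -0.012,"wx": 0,"wy": 0,"wz": 0,"gripper": 1},{"dx": 0.002,"dy": 0,"dz": -0.012,"wx": 0,"wy": 0,"wz": 0,"gripper": 1},{"dx": 0.003,"dy": 0,"dz": -0.012,"wx": 0,"wy": 0,"wz": 0,"gripper": 1},{"dx": 0.004,"dy": 0,"dz": -0.011,"wx": 0,"wy": 0,"wz": 0,"gripper": 1},{"dx": 0.005,"dy": 0,"dz": -0.011,"wx": 0,"wy": 0,"wz": 0,"gripper": 1},{"dx": 0.006,"dy": 0,"dz": -0.01,"wx": 0,"wy": 0,"wz": 0,"gripper": 1}]}}

```text
clock: 43.28
eef_pos: [0.4682, -0.1251, 0.2587]
ee_rot: [0.001, 0.708, 0.706, 0.001]
wrist_force: [1.3, 0.9, -3.1]
width: 0.0132
```

```bash
python3 - <<'E'
from h import *
where()
for n,c in(('scene',(290,410,70,200)),):
    p=ctrl.capture(n);print(net('handle_bar',p),net('rack',p))
    x0,x1,y0,y1=c
    cv2.imwrite(f'pics/n_{n}.png',cv2.resize(p['image'][y0:y1,x0:x1,::-1],None,fx=4.5,fy=4.5,interpolation=cv2.INTER_CUBIC))
E
```

```text
t 43.27 grasp [ 0.4688 -0.1251  0.104 ] x [ 0.002  1.    -0.   ] z [ 0.004 -0.    -1.   ] F [ 1.3  0.9 -3.1] w 0.0132 q [-0.26  0.3  -0.49  0.77  0.   -0.26]
[([0.465, -0.124, 0.093], 0.71)] [([0.46, 0.104, -0.002], 0.9)]
```

View pics/n_scene.png

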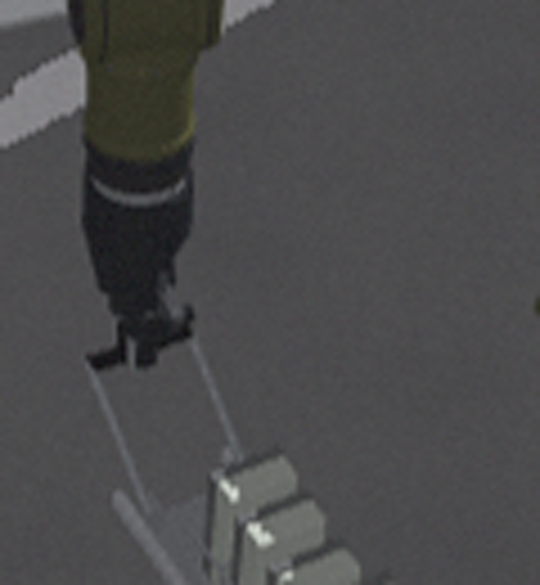

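Request:
{"api": "step_arm", "payload": {"commands": [{"dx": 0.008,"dy": 0,"dz": -0.008,"wx": 0,"wy": 0,"wz": 0,"gripper": 1},{"dx": 0.009,"dy": 0,"dz": -0.008,"wx": 0,"wy": 0,"wz": 0,"gripper": 1},{"dx": 0.01,"dy": 0,"dz": -0.007,"wx": 0,"wy": 0,"wz": 0,"gripper": 1},{"dx": 0.011,"dy": 0,"dz": -0.006,"wx": 0,"wy": 0,"wz": 0,"gripper": 1},{"dx": 0.011,"dy": 0,"dz": -0.005,"wx": 0,"wy": 0,"wz": 0,"gripper": 1}]}}

```text
clock: 44.05
eef_pos: [0.4683, -0.0794, 0.2961]
ee_rot: [0.009, 0.71, 0.704, -0.006]
wrist_force: [-1.8, -2.8, 3.5]
width: 0.013
```

```bash
python3 - <<'E'
from h import *
where()
s=ctrl.get_state();p0,R=curpose();g=p0+R.apply([0,0,G])
print('theta', np.arctan2(g[2]-.0315,-(g[1]-(-.1479+.115))), 'rad',np.hypot(g[2]-.0315,g[1]+.0329))
E
```

```text
t 44.05 grasp [ 0.4689 -0.0828  0.1415] x [ 0.007  1.    -0.022] z [ 0.004 -0.022 -1.   ] F [-1.8 -2.8  3.5] w 0.013 q [-0.16  0.25 -0.46  0.86 -0.02 -0.15]
theta 1.1451984779822795 rad 0.12074291088989891
```

Request:
{"api": "step_arm", "payload": {"commands": [{"dx": 0.012,"dy": 0,"dz": -0.001,"wx": 0,"wy": 0,"wz": 0,"gripper": 1},{"dx": 0.012,"dy": 0,"dz": -0.001,"wx": 0,"wy": 0,"wz": 0,"gripper": 1},{"dx": 0.012,"dy": 0,"dz": 0,"wx": 0,"wy": 0,"wz": 0,"gripper": 1},{"dx": 0.008,"dy": 0,"dz": 0,"wx": 0,"wy": 0,"wz": 0,"gripper": 1}]}}

```text
clock: 44.55
eef_pos: [0.4676, -0.0367, 0.3049]
ee_rot: [0.016, 0.711, 0.703, -0.011]
wrist_force: [-0.4, -1.4, -1.1]
width: 0.013
```

```bash
python3 - <<'E'
from h import *
where()
s=ctrl.get_state();p0,R=curpose();g=p0+R.apply([0,0,G])
print('theta', np.arctan2(g[2]-.0315,-(g[1]-(-.1479+.115))), 'rad',np.hypot(g[2]-.0315,g[1]+.0329))
for n in('scene','top'):
  p=ctrl.capture(n);print(net('handle_bar',p),net('rack',p),net('handle_hinge',p))
  if n=='scene': cv2.imwrite('pics/o.png',cv2.resize(p['image'][70:240,290:440,::-1],None,fx=3.5,fy=3.5,interpolation=cv2.INTER_CUBIC))
E
```

```text
t 44.55 grasp [ 0.4687 -0.0426  0.1503] x [ 0.01   0.999 -0.038] z [ 0.007 -0.038 -0.999] F [-0.4 -1.4 -1.1] w 0.013 q [-0.07  0.23 -0.46  0.87 -0.04 -0.06]
theta 1.4894932094248656 rad 0.11922690252736572
[([0.468, -0.041, 0.141], 0.62), ([0.464, 0.17, 0.008], 0.47)] [([0.462, 0.102, -0.0], 0.77), ([0.466, 0.042, 0.063], 0.6), ([0.46, 0.131, 0.005], 0.6)] [([0.467, -0.037, 0.023], 0.61)]
[] [([0.463, 0.107, -0.001], 0.65), ([0.463, 0.04, 0.06], 0.41)] []
```

View pics/o.png

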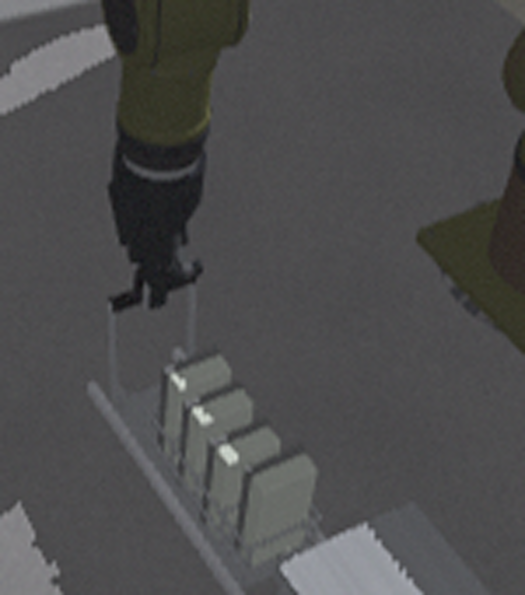

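Request:
{"api": "step_arm", "payload": {"commands": [{"dx": 0.004,"dy": 0,"dz": 0,"wx": 0,"wy": 0,"wz": 0,"gripper": -0.4},{"dx": 0,"dy": 0,"dz": 0,"wx": 0,"wy": 0,"wz": 0,"gripper": -0.4},{"dx": 0,"dy": 0,"dz": 0,"wx": 0,"wy": 0,"wz": 0,"gripper": -0.4},{"dx": 0,"dy": 0,"dz": -0.02,"wx": 0,"wy": 0,"wz": 0,"gripper": -0.4},{"dx": 0,"dy": 0,"dz": -0.03,"wx": 0,"wy": 0,"wz": 0,"gripper": -0.4},{"dx": 0,"dy": 0,"dz": -0.04,"wx": 0,"wy": 0,"wz": 0,"gripper": -0.4}]}}

```text
clock: 45.7
eef_pos: [0.4661, -0.0286, 0.3921]
ee_rot: [0.011, 0.71, 0.704, -0.013]
wrist_force: [0.9, 0.3, 0.8]
width: 0.06
```

```bash
python3 - <<'E'
from h import *
where()
for n in('scene','top'):
  p=ctrl.capture(n);print(net('handle_bar',p),net('rack',p),net('handle_hinge',p))
  if n=='scene': cv2.imwrite('pics/q.png',cv2.resize(p['image'][70:240,290:440,::-1],None,fx=3.5,fy=3.5,interpolation=cv2.INTER_CUBIC))
Rd=mk([0,1,0],[0,0,-1])
plan([([.468,-.10,.24],Rd,3),([.468,-.10,.15],Rd,3)],grip=1)
E
```

```text
t 45.7 grasp [ 0.4656 -0.0336  0.2375] x [ 0.01   0.999 -0.033] z [-0.003 -0.033 -0.999] F [0.9 0.3 0.8] w 0.06 q [-0.05  0.17 -0.29  1.11 -0.03 -0.04]
[([0.465, -0.02, 0.141], 0.59)] [([0.462, 0.104, -0.001], 0.87), ([0.466, -0.019, 0.141], 0.55)] [([0.468, -0.037, 0.023], 0.74), ([0.468, 0.079, 0.063], 0.2)]
[] [] []
{"dx": -0.024, "dy": 0.001, "dz": -0.001, "wx": -0.001, "wy": 0.011, "wz": -0.003, "gripper": 1},
{"dx": -0.024, "dy": 0.001, "dz": -0.001, "wx": -0.001, "wy": 0.011, "wz": -0.003, "gripper": 1},
{"dx": -0.024, "dy": 0.001, "dz": -0.001, "wx": -0.001, "wy": 0.011, "wz": -0.003, "gripper": 1},
{"dz": 0.03, "gripper": 1},
{"dz": 0.03, "gripper": 1},
{"dz": 0.03, "gripper": 1},
max step mm 30.000000000000032 6
```

View pics/q.png

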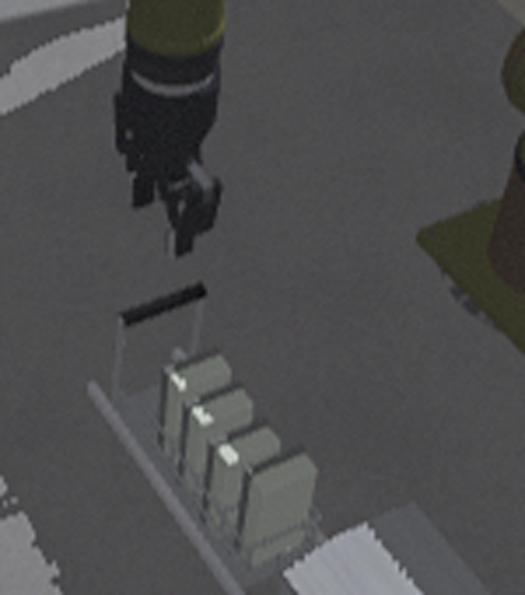

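Request:
{"api": "step_arm", "payload": {"commands": [{"dx": -0.024,"dy": 0,"dz": 0,"wx": -0.001,"wy": 0.011,"wz": -0.001,"gripper": 1},{"dx": -0.024,"dy": 0,"dz": 0,"wx": -0.001,"wy": 0.011,"wz": -0.001,"gripper": 1},{"dx": -0.024,"dy": 0,"dz": 0,"wx": -0.001,"wy": 0.011,"wz": -0.001,"gripper": 1},{"dx": 0,"dy": 0,"dz": 0.03,"wx": 0,"wy": 0,"wz": 0,"gripper": 1},{"dx": 0,"dy": 0,"dz": 0.03,"wx": 0,"wy": 0,"wz": 0,"gripper": 1},{"dx": 0,"dy": 0,"dz": 0.03,"wx": 0,"wy": 0,"wz": 0,"gripper": 1},{"dx": 0,"dy": 0,"dz": 0,"wx": 0,"wy": 0,"wz": 0,"gripper": 1}]}}

```text
clock: 46.98
eef_pos: [0.4627, -0.1025, 0.2937]
ee_rot: [-0.005, 0.71, 0.705, -0.003]
wrist_force: [0.7, -0.2, 0.8]
width: 0.0001
```

```bash
python3 - <<'E'
from h import *
where()
for n in('scene','top'):
  p=ctrl.capture(n);print(net('handle_bar',p),net('rack',p),[net(f'box{i}_mid',p)[:1] for i in range(4)],net('bay_home',p))
  if n=='top': cv2.imwrite('pics/r.png',cv2.resize(p['image'][150:270,180:400,::-1],None,fx=3.6,fy=3.6,interpolation=cv2.INTER_CUBIC))
Rd=mk([0,1,0],[0,0,-1])
plan([([.466,-.06,.142],Rd,3)],grip=1)
E
```

```text
t 46.98 grasp [ 0.461  -0.102   0.1391] x [0.007 1.    0.004] z [-0.011  0.004 -1.   ] F [ 0.7 -0.2  0.8] w 0.0001 q [-0.22  0.26 -0.45  0.87  0.   -0.21]
[([0.466, -0.02, 0.14], 0.64)] [([0.461, 0.101, 0.002], 0.84), ([0.47, 0.082, 0.064], 0.32)] [[([0.466, 0.042, 0.063], 0.6)], [([0.468, 0.08, 0.064], 0.55)], [], [([0.456, 0.17, 0.06], 0.69)]] [([0.463, 0.349, 0.002], 0.84)]
[([0.466, -0.022, 0.139], 0.59)] [([0.464, 0.104, -0.001], 0.94)] [[([0.465, 0.04, 0.058], 0.47)], [([0.47, 0.083, 0.064], 0.65)], [([0.665, 0.427, -0.0], 0.66)], [([0.459, 0.174, 0.061], 0.7)]] []
{"dx": 0.014, "wx": -0.001, "wy": -0.001, "wz": -0.002, "gripper": 1},
{"dx": 0.014, "wx": -0.001, "wy": -0.001, "wz": -0.002, "gripper": 1},
{"dx": 0.014, "wx": -0.001, "wy": -0.001, "wz": -0.002, "gripper": 1},
max step mm 14.288963429373737 3
```

View pics/r.png

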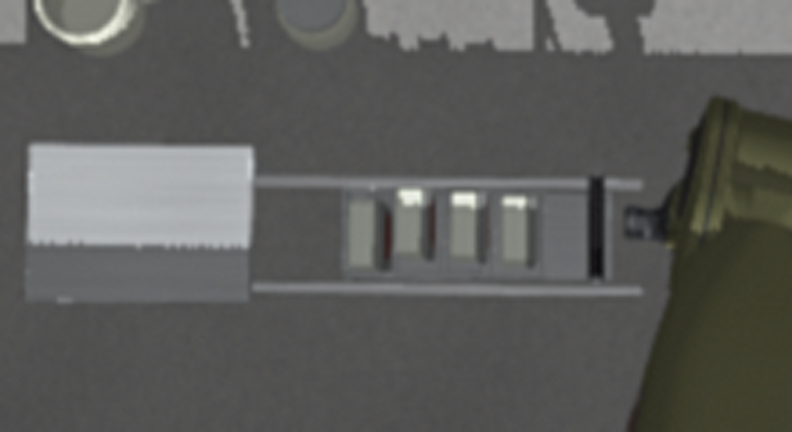

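Request:
{"api": "step_arm", "payload": {"commands": [{"dx": 0.014,"dy": 0.002,"dz": 0,"wx": 0,"wy": 0,"wz": 0,"gripper": 1},{"dx": 0.014,"dy": 0.002,"dz": 0,"wx": 0,"wy": 0,"wz": 0,"gripper": 1},{"dx": 0.01,"dy": 0,"dz": 0,"wx": 0,"wy": 0,"wz": 0,"gripper": 1},{"dx": 0.008,"dy": 0,"dz": 0,"wx": 0,"wy": 0,"wz": 0,"gripper": 1},{"dx": 0.008,"dy": 0,"dz": 0,"wx": 0,"wy": 0,"wz": 0,"gripper": 1}]}}

```text
clock: 48.4
eef_pos: [0.4691, -0.0448, 0.2965]
ee_rot: [-0.002, 0.709, 0.705, -0.0]
wrist_force: [-0.3, 0.2, -0.3]
width: 0.0001
```

```bash
python3 - <<'E'
from h import *
where()
p=ctrl.capture('scene');print(net('handle_bar',p),net('rack',p))
cv2.imwrite('pics/s.png',cv2.resize(p['image'][70:240,290:440,::-1],None,fx=3.5,fy=3.5,interpolation=cv2.INTER_CUBIC))
E
```

```text
t 48.4 grasp [ 0.4685 -0.0443  0.1418] x [0.006 1.    0.003] z [-0.004  0.003 -1.   ] F [-0.3  0.2 -0.3] w 0.0001 q [-0.1   0.25 -0.46  0.87  0.   -0.09]
[([0.468, -0.017, 0.139], 0.52), ([0.463, 0.104, -0.003], 0.43)] [([0.464, 0.101, -0.0], 0.7)]
```

View pics/s.png

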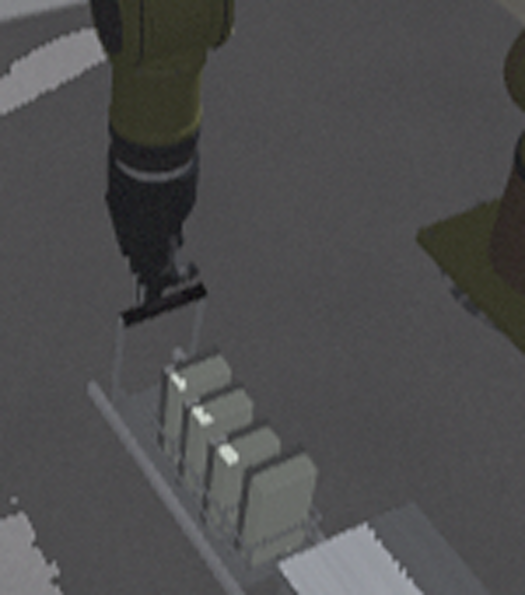

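Request:
{"api": "step_arm", "payload": {"commands": [{"dx": 0.008,"dy": -0.001,"dz": 0,"wx": 0,"wy": 0,"wz": 0,"gripper": 1},{"dx": 0.01,"dy": 0,"dz": 0,"wx": 0,"wy": 0,"wz": 0,"gripper": 1},{"dx": 0.01,"dy": 0,"dz": 0,"wx": 0,"wy": 0,"wz": 0,"gripper": 1},{"dx": 0.01,"dy": 0,"dz": 0,"wx": 0,"wy": 0,"wz": 0,"gripper": 1}]}}

```text
clock: 49.05
eef_pos: [0.4691, -0.0134, 0.2967]
ee_rot: [0.008, 0.712, 0.702, -0.01]
wrist_force: [0.6, -9.3, 1.3]
width: -0.0003
```

```bash
python3 - <<'E'
from h import *
where()
p=ctrl.capture('scene');print(net('handle_bar',p),net('rack',p),[net(f'box{i}_mid',p)[:1] for i in range(4)])
cv2.imwrite('pics/t.png',cv2.resize(p['image'][70:260,290:450,::-1],None,fx=3.2,fy=3.2,interpolation=cv2.INTER_CUBIC))
E
```

```text
t 49.05 grasp [ 0.4687 -0.0173  0.1421] x [ 0.015  1.    -0.025] z [-0.002 -0.025 -1.   ] F [ 0.6 -9.3  1.3] w -0.0003 q [-0.02  0.24 -0.46  0.87 -0.03 -0.01]
[([0.466, 0.006, 0.14], 0.59)] [([0.46, 0.124, 0.002], 0.76), ([0.464, 0.198, -0.001], 0.69)] [[([0.469, 0.066, 0.064], 0.74)], [([0.47, 0.103, 0.066], 0.66)], [([0.472, 0.152, 0.064], 0.54)], [([0.456, 0.193, 0.065], 0.66)]]
```

View pics/t.png

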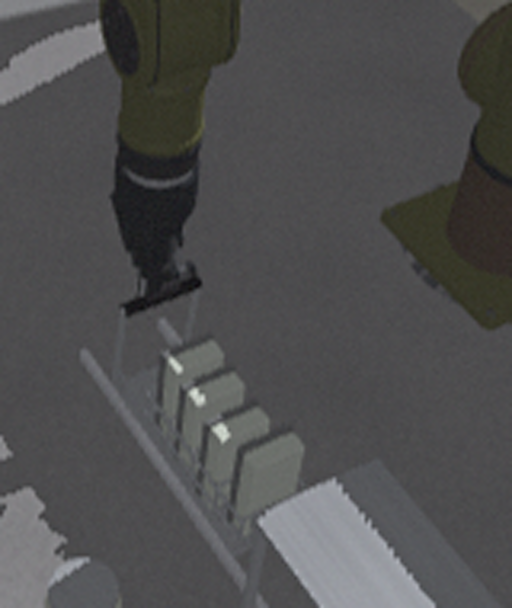

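Request:
{"api": "step_arm", "payload": {"commands": [{"dx": 0.013,"dy": -0.001,"dz": 0,"wx": 0,"wy": 0.006,"wz": 0.002,"gripper": 1},{"dx": 0.013,"dy": -0.001,"dz": 0,"wx": 0,"wy": 0.006,"wz": 0.002,"gripper": 1},{"dx": 0.013,"dy": 0,"dz": 0,"wx": 0,"wy": 0.006,"wz": 0.002,"gripper": 1},{"dx": 0.013,"dy": 0,"dz": 0,"wx": 0,"wy": 0.004,"wz": 0.002,"gripper": 1},{"dx": 0.013,"dy": 0,"dz": 0,"wx": 0,"wy": 0.002,"wz": 0,"gripper": 1},{"dx": 0.013,"dy": 0,"dz": 0,"wx": 0,"wy": 0.002,"wz": 0,"gripper": 1}]}}

```text
clock: 50.15
eef_pos: [0.4701, 0.0532, 0.2968]
ee_rot: [0.018, 0.721, 0.693, -0.015]
wrist_force: [0.4, -11.3, 4.5]
width: -0.0001
```

```bash
python3 - <<'E'
from h import *
where()
p=ctrl.capture('scene');print(net('handle_bar',p),net('rack',p),[net(f'box{i}_mid',p)[:1] for i in range(4)])
E
```

```text
t 50.15 grasp [0.4708 0.046  0.1423] x [ 0.039  0.998 -0.046] z [ 0.004 -0.046 -0.999] F [  0.4 -11.3   4.5] w -0.0001 q [ 0.13  0.25 -0.45  0.87 -0.05  0.17]
[([0.468, 0.07, 0.138], 0.51)] [([0.463, 0.189, 0.003], 0.71), ([0.669, 0.429, -0.007], 0.61)] [[([0.467, 0.132, 0.062], 0.54)], [([0.47, 0.166, 0.06], 0.61)], [([0.471, 0.215, 0.063], 0.82)], [([0.454, 0.26, 0.064], 0.58)]]
```

Request:
{"api": "step_arm", "payload": {"commands": [{"dx": 0.013,"dy": -0.003,"dz": 0,"wx": 0,"wy": 0.015,"wz": -0.01,"gripper": 1},{"dx": 0.013,"dy": -0.002,"dz": 0,"wx": 0,"wy": 0.015,"wz": -0.01,"gripper": 1},{"dx": 0.013,"dy": -0.002,"dz": 0,"wx": 0,"wy": 0.012,"wz": -0.01,"gripper": 1},{"dx": 0.013,"dy": -0.001,"dz": 0,"wx": 0,"wy": 0.01,"wz": -0.008,"gripper": 1},{"dx": 0.013,"dy": -0.001,"dz": 0,"wx": 0,"wy": 0.01,"wz": -0.005,"gripper": 1}]}}

```text
clock: 51.12
eef_pos: [0.4633, 0.1081, 0.2967]
ee_rot: [0.013, 0.71, 0.704, -0.004]
wrist_force: [0.5, -12.3, 3.1]
width: 0.0003
```

```bash
python3 - <<'E'
from h import *
where()
for n in('scene','top'):
  p=ctrl.capture(n);print(net('handle_bar',p),net('rack',p),[net(f'box{i}_mid',p)[:1] for i in range(4)])
  if n=='scene':cv2.imwrite('pics/u.png',cv2.resize(p['image'][90:300,300:460,::-1],None,fx=2.8,fy=2.8,interpolation=cv2.INTER_CUBIC))
E
```

```text
t 51.12 grasp [0.4652 0.1045 0.142 ] x [ 0.009  1.    -0.023] z [ 0.012 -0.023 -1.   ] F [  0.5 -12.3   3.1] w 0.0003 q [ 0.24  0.25 -0.45  0.86 -0.03  0.25]
[([0.463, 0.126, 0.139], 0.65)] [([0.461, 0.25, -0.003], 0.74)] [[([0.461, 0.189, 0.063], 0.92)], [([0.464, 0.226, 0.06], 0.79)], [], [([0.465, 0.352, 0.001], 0.67)]]
[] [([0.462, 0.254, 0.002], 0.71)] [[([0.466, 0.232, 0.065], 0.69)], [([0.467, 0.23, 0.064], 0.64)], [([0.466, 0.279, 0.063], 0.54)], []]
```

View pics/u.png

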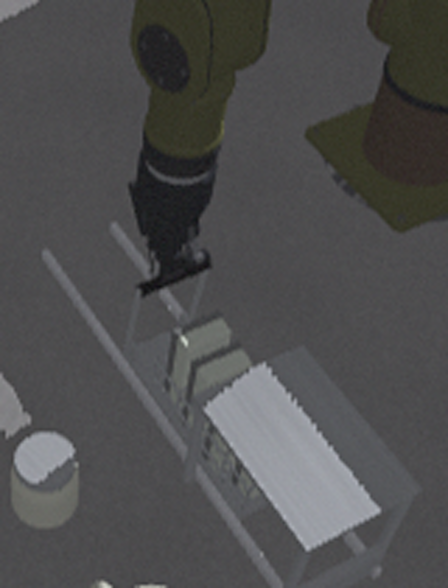

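Request:
{"api": "step_arm", "payload": {"commands": [{"dx": 0.013,"dy": -0.001,"dz": 0,"wx": 0,"wy": 0.01,"wz": -0.004,"gripper": 1},{"dx": 0.013,"dy": -0.001,"dz": 0,"wx": 0,"wy": 0.01,"wz": -0.004,"gripper": 1},{"dx": 0.013,"dy": -0.001,"dz": 0,"wx": 0,"wy": 0.01,"wz": -0.004,"gripper": 1},{"dx": 0.013,"dy": -0.001,"dz": 0,"wx": 0,"wy": 0.01,"wz": -0.004,"gripper": 1},{"dx": 0.013,"dy": -0.001,"dz": 0,"wx": 0,"wy": 0.008,"wz": -0.004,"gripper": 1}]}}

```text
clock: 52.45
eef_pos: [0.4598, 0.1626, 0.2966]
ee_rot: [0.012, 0.708, 0.706, 0.002]
wrist_force: [3.5, -11.0, 1.9]
width: -0.0001
```

```bash
python3 - <<'E'
from h import *
where()
for n in('scene','top'):
  p=ctrl.capture(n);print(net('handle_bar',p),net('rack',p),[net(f'box{i}_mid',p)[:1] for i in range(4)])
E
```

```text
t 52.45 grasp [0.463  0.1604 0.1419] x [ 0.004  1.    -0.014] z [ 0.021 -0.015 -1.   ] F [  3.5 -11.    1.9] w -0.0001 q [ 0.35  0.27 -0.43  0.86 -0.02  0.35]
[([0.462, 0.185, 0.139], 0.6)] [([0.458, 0.302, -0.0], 0.56)] [[([0.458, 0.243, 0.064], 0.75)], [([0.46, 0.276, 0.063], 0.51)], [([0.468, 0.329, 0.065], 0.51)], [([0.451, 0.371, 0.066], 0.38)]]
[] [] [[], [], [], []]
```

Rack at about y = 0.306; some 45 mm left. Continue, gently at the end.

Request:
{"api": "step_arm", "payload": {"commands": [{"dx": 0.013,"dy": -0.001,"dz": 0,"wx": 0,"wy": 0.008,"wz": -0.003,"gripper": 1},{"dx": 0.013,"dy": 0,"dz": 0,"wx": 0,"wy": 0.008,"wz": -0.003,"gripper": 1},{"dx": 0.012,"dy": 0,"dz": 0,"wx": 0,"wy": 0.006,"wz": -0.003,"gripper": 1},{"dx": 0.008,"dy": 0,"dz": 0,"wx": 0,"wy": 0.003,"wz": 0,"gripper": 1}]}}

```text
clock: 53.65
eef_pos: [0.459, 0.1988, 0.2965]
ee_rot: [0.018, 0.709, 0.705, 0.0]
wrist_force: [0.3, -13.6, 7.0]
width: 0.0002
```

```bash
python3 - <<'E'
from h import *
where()
for n in('scene','top'):
  p=ctrl.capture(n);print(net('handle_bar',p),net('rack',p),[net(f'box{i}_mid',p)[:1] for i in range(4)])
E
```

```text
t 53.65 grasp [0.463  0.195  0.1419] x [ 0.007  1.    -0.024] z [ 0.025 -0.024 -0.999] F [  0.3 -13.6   7. ] w 0.0002 q [ 0.42  0.29 -0.4   0.87 -0.03  0.42]
[] [([0.458, 0.34, -0.003], 0.71)] [[([0.463, 0.28, 0.06], 0.44)], [([0.672, 0.226, 0.002], 0.73)], [([0.469, 0.365, 0.063], 0.62)], [([0.46, 0.217, 0.138], 0.55)]]
[] [] [[], [], [], []]
```

Request:
{"api": "step_arm", "payload": {"commands": [{"dx": 0.008,"dy": 0,"dz": 0,"wx": 0,"wy": 0.004,"wz": 0,"gripper": 1},{"dx": 0.008,"dy": 0,"dz": 0,"wx": 0,"wy": 0.004,"wz": 0,"gripper": 1}]}}

```text
clock: 54.6
eef_pos: [0.4586, 0.2086, 0.2966]
ee_rot: [0.022, 0.712, 0.702, -0.003]
wrist_force: [0.7, -13.7, 7.9]
width: 0.0001
```

```bash
python3 - <<'E'
from h import *
where()
p=ctrl.capture('scene');print(net('handle_bar',p),net('rack',p))
E
```

```text
t 54.6 grasp [0.4627 0.2032 0.1421] x [ 0.014  0.999 -0.034] z [ 0.027 -0.035 -0.999] F [  0.7 -13.7   7.9] w 0.0001 q [ 0.44  0.29 -0.39  0.88 -0.04  0.45]
[([0.461, 0.226, 0.139], 0.61), ([0.466, 0.369, 0.064], 0.32)] [([0.457, 0.348, -0.0], 0.69)]
```

Request:
{"api": "step_arm", "payload": {"commands": [{"dx": 0.008,"dy": 0,"dz": 0,"wx": 0,"wy": 0.006,"wz": -0.003,"gripper": 1}]}}

```text
clock: 54.88
eef_pos: [0.4584, 0.213, 0.2965]
ee_rot: [0.024, 0.711, 0.702, -0.005]
wrist_force: [0.7, -20.5, 7.8]
width: -0.0003
```

Request:
{"api": "step_arm", "payload": {"commands": [{"dx": 0.008,"dy": 0,"dz": 0,"wx": 0,"wy": 0.006,"wz": -0.003,"gripper": 1}]}}

```text
clock: 55.0
eef_pos: [0.4581, 0.216, 0.2965]
ee_rot: [0.029, 0.712, 0.702, -0.008]
wrist_force: [1.4, -23.6, 11.3]
width: 0.0
```

Request:
{"api": "step_arm", "payload": {"commands": [{"dx": 0.008,"dy": 0,"dz": 0,"wx": 0,"wy": 0.006,"wz": -0.003,"gripper": 1}]}}

```text
clock: 55.12
eef_pos: [0.4578, 0.2184, 0.2965]
ee_rot: [0.035, 0.712, 0.701, -0.012]
wrist_force: [1.0, -25.0, 12.7]
width: -0.0003
```

```bash
python3 - <<'E'
from h import *
where()
for n in('scene','top'):
  p=ctrl.capture(n);print(net('handle_bar',p),net('rack',p),net('bay',p),net('bay_home',p),[net(f'box{i}_mid',p)[:1] for i in range(4)])
  if n=='scene':cv2.imwrite('pics/v.png',cv2.resize(p['image'][120:330,310:470,::-1],None,fx=2.8,fy=2.8,interpolation=cv2.INTER_CUBIC))
E
```

```text
t 55.12 grasp [0.4626 0.2081 0.1422] x [ 0.017  0.998 -0.066] z [ 0.031 -0.066 -0.997] F [  1.  -25.   12.7] w -0.0003 q [ 0.47  0.3  -0.38  0.89 -0.07  0.48]
[([0.462, 0.23, 0.137], 0.53), ([0.465, 0.325, 0.065], 0.24)] [([0.457, 0.348, 0.001], 0.67)] [([0.459, 0.197, 0.001], 0.68)] [([0.466, 0.354, 0.002], 0.94), ([0.669, 0.226, 0.002], 0.52)] [[([0.461, 0.288, 0.063], 0.37)], [([0.462, 0.326, 0.065], 0.63)], [([0.468, 0.375, 0.065], 0.4)], []]
[] [] [([0.465, 0.204, -0.006], 0.92)] [] [[], [], [], []]
```

View pics/v.png

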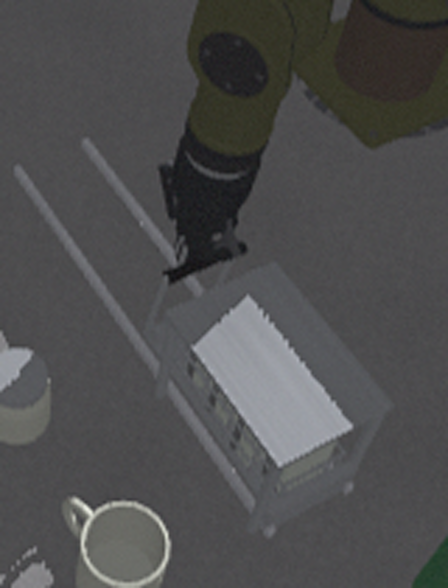

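Request:
{"api": "step_arm", "payload": {"commands": [{"dx": -0.01,"dy": 0,"dz": 0,"wx": 0,"wy": 0,"wz": 0,"gripper": 1},{"dx": -0.03,"dy": 0,"dz": 0,"wx": 0,"wy": 0,"wz": 0,"gripper": 1},{"dx": -0.05,"dy": 0,"dz": 0,"wx": 0,"wy": 0,"wz": 0,"gripper": 1},{"dx": -0.05,"dy": 0,"dz": -0.03,"wx": 0,"wy": 0,"wz": 0,"gripper": 1},{"dx": -0.05,"dy": 0,"dz": -0.03,"wx": 0,"wy": 0,"wz": 0,"gripper": 1},{"dx": -0.05,"dy": 0,"dz": -0.03,"wx": 0,"wy": 0,"wz": 0,"gripper": 1}]}}

```text
clock: 56.78
eef_pos: [0.4496, -0.0211, 0.4028]
ee_rot: [0.033, 0.712, 0.701, -0.013]
wrist_force: [1.7, 0.3, -0.3]
width: -0.0003
```

```bash
python3 - <<'E'
from h import *
where()
acc={}
for k in range(2):
 for n in('scene','top'):
  p=ctrl.capture(n);print(n,net('handle_bar',p)[:1],net('rack',p)[:1],net('handle_hinge',p)[:1],net('bay_home',p)[:1],[net(f'box{i}_mid',p)[:1] for i in range(4)])
  x0,x1,y0,y1=(310,470,120,330) if n=='scene' else (180,400,150,270)
  cv2.imwrite(f'pics/w_{n}.png',cv2.resize(p['image'][y0:y1,x0:x1,::-1],None,fx=2.8 if n=='scene' else 3.6,fy=2.8 if n=='scene' else 3.6,interpolation=cv2.INTER_CUBIC))
for l in('oil','salt','mug'):print(l,net(l,p)[:1])
E
```

```text
t 56.77 grasp [ 0.4539 -0.0313  0.2485] x [ 0.016  0.998 -0.066] z [ 0.028 -0.066 -0.997] F [ 1.7  0.3 -0.3] w -0.0003 q [-0.03  0.12 -0.32  1.1  -0.07 -0.01]
scene [([0.46, 0.224, 0.143], 0.49)] [([0.456, 0.345, -0.002], 0.64)] [([0.406, 0.586, 0.001], 0.56)] [([0.464, 0.35, 0.004], 0.72)] [[([0.462, 0.2, 0.001], 0.57)], [([0.406, 0.589, -0.001], 0.5)], [], [([0.45, 0.415, 0.065], 0.44)]]
top [([0.457, 0.223, 0.139], 0.47)] [([0.463, 0.203, -0.003], 0.31)] [([0.464, 0.213, 0.031], 0.64)] [] [[([0.456, 0.287, 0.059], 0.41)], [], [([0.666, 0.426, 0.002], 0.72)], []]
scene [([0.461, 0.224, 0.139], 0.48)] [([0.458, 0.346, -0.002], 0.63)] [([0.461, 0.205, 0.022], 0.47)] [([0.463, 0.352, 0.001], 0.91)] [[([0.459, 0.286, 0.062], 0.58)], [([0.462, 0.321, 0.065], 0.53)], [([0.467, 0.375, 0.065], 0.39)], [([0.451, 0.417, 0.066], 0.62)]]
top [([0.458, 0.222, 0.14], 0.64)] [] [([0.462, 0.211, 0.03], 0.45)] [] [[([0.459, 0.287, 0.06], 0.55)], [], [], []]
oil [([0.401, 0.584, -0.002], 0.82)]
salt [([0.668, 0.219, 0.003], 0.69)]
mug [([0.666, 0.427, 0.001], 0.75)]
```

View pics/w_scene.png

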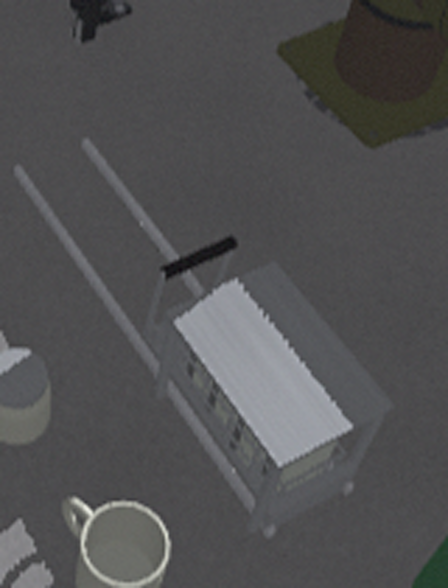

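View pics/w_top.png

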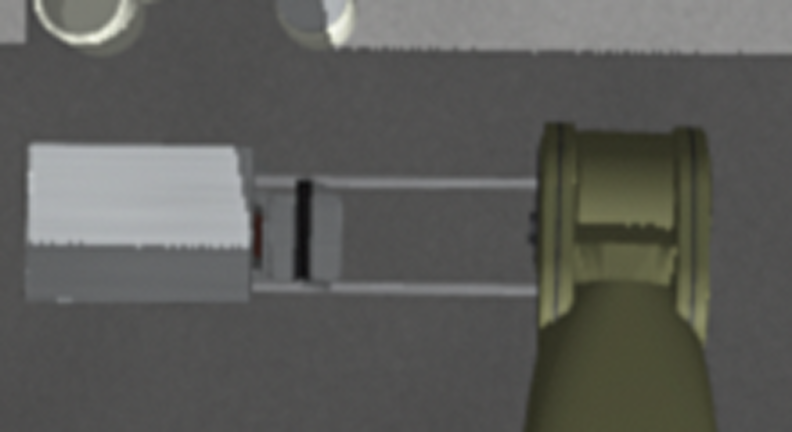

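```bash
python3 - <<'E'
from h import *
p=ctrl.capture('top')
im=p['image'].astype(float).mean(2)
def y(u,v,z): return ray(p,(u,v),z)
# profiles along row at plate centre
for v in (218,212,224):
    r=im[v-2:v+3].mean(0); print(v,'cols186-192',np.round(r[184:192]), '245-256',np.round(r[245:256]),'262-284',np.round(r[254:284]))
f=lambda c:(c+.5)/3.6-.5+180
print('rear edge now',y(f(342),215,.006),'start',y(f(611),215,.006))
print('shelf front',y(f(251),205,.15),'rear',y(f(27),205,.15))
E
```

```text
218 cols186-192 [ 80.  79.  83. 100. 114. 126. 126. 118.] 245-256 [141. 137. 146. 144. 104.  58.  33.  53.  92.  94.  97.] 262-284 [ 94.  97. 102. 103. 103. 104. 101.  78.  39.  20.  16.  37.  80. 102.
 105. 104. 104. 104. 104. 103.  97.  84.  79.  80.  81.  80.  80.  79.
  80.  79.]
212 cols186-192 [ 81.  79.  81. 116. 166. 177. 175. 174.] 245-256 [175. 176. 179. 173. 121.  64.  34.  51.  89.  95. 100.] 262-284 [ 95. 100. 102. 101. 102. 103. 101.  83.  43.  19.  17.  28.  65.  98.
 104. 103. 102. 102. 102. 103. 102.  86.  80.  80.  80.  80.  80.  80.
  81.  80.]
224 cols186-192 [81. 81. 84. 97. 99. 99. 98. 98.] 245-256 [103. 102. 104. 101.  84.  78.  74.  78.  94.  91.  92.] 262-284 [ 91.  92. 102. 105. 105. 107. 102.  71.  34.  22.  17.  37.  80. 102.
 105. 105. 105. 105. 105. 103.  94.  84.  81.  81.  81.  81.  80.  80.
  80.  80.]
rear edge now [0.46270269 0.20271411 0.006     ] start [ 0.4664228  -0.04067044  0.006     ]
shelf front [0.48321384 0.26620106 0.15      ] rear [0.48038146 0.45206232 0.15      ]
```

```bash
python3 - <<'E'
from h import *
where(); print(ctrl.sign_off())
E
```

```text
t 58.77 grasp [ 0.4543 -0.03    0.2475] x [ 0.016  0.998 -0.066] z [ 0.028 -0.067 -0.997] F [-0.9  0.3  0.6] w -0.0002 q [-0.02  0.12 -0.33  1.1  -0.07 -0.01]
the job is handed in; nothing more can be done
None
```

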